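# Lock the reserved jars away

## Task

Lock the reserved jars away: unlock the grey lock box with the key from the wooden stand (fully in, then clockwise to its stop) and slide the box's safety tab aside, lift the lid, and stand every loose preserve jar from the counter upright inside, in the free room beside the jar that is already there. Then shut the lid fully, slide the safety tab back over the lid's lip, turn the key back until it stops, and put the key back in its stand as it was found. Leave the bell, the cookie packs and the display jars beyond them where they are.

Things in the scene. Friction and masses are not known exactly. Their poses are not given: they have to be found in the camera images.
- lock_box: Grey steel lock box fixed to the counter: a tray 160 (x) by 330 (y) by 100 mm high with a hinged lid. Origin: centre of its underside; x to its back (hinge side), y to the left, z up; turned up to 0.15 rad. On its front, own x -124 to -80 mm, stand two blocks 100 mm high: the lock block (y -130 to -70 mm) and the safety tab's block (y +67 to +147 mm).
- box_floor (a point): Centre of the box's inner floor, 5 mm above the counter, axes as the box's. Walls 5 mm thick, inside 150 (x) by 320 (y) mm, 95 mm to the lid. Room for three jars in a row along y, at about y = -95, 0 and +95 mm, x = 0. The lid's keeper hangs 23 mm down within 16 mm of the front wall at y -110 to -90 mm, between two guards that stand 23 mm off that wall.
- keyhole (a point): Centre of the keyhole in the level top plate of the lock block, 100 mm above the counter; axes as the box's. A slot 27 mm (box x) by 8 mm through a 6 mm plate. The key goes straight down into it, key x along the slot, until its bow rests on the plate (tip 21 mm below the plate's top); only then can it turn, and turned it is held in.
- lock (a joint): Angle of the lock that the key turns: 0 = locked, 1.2 rad = stop, unlocked. Grows clockwise seen from above; stays where it is left (0.04 N m). The hidden bolt is clear from about 0.75 rad. The key has about 0.13 rad of play either way: turn it some 0.15 rad beyond each stop. It comes out only when turned back to within 0.1 rad of the slot's line.
- safety_tab (a joint): Slide of the safety tab, m, along the box's +y (left): 0 = its steel nose lies over the lid's lip and holds the lid down (3 mm of play), 0.030 = fully aside; the lip is clear from 0.021. Rubs with 1.5 N and stays where it is left. It slides back to 0 only when the lid is fully down.
- tab_grip (a point): Centre of the safety tab's black upright fin, where to take it: 22 mm along the box's x, 12 mm thick along y, standing from 106 to 140 mm above the counter; this point 128 mm up. Below 116 mm its steel nose and foot are wider. Moves with the tab.
- lid (a joint): Lid angle, rad: 0 = shut, 1.6 = fully open, upright. The stiff hinge keeps the lid where it is left; lifting or shutting takes about 5 N at the handle. Held down by the lock's bolt and by the safety tab.
- lid_handle (a point): Middle of the lid's handle: a straight round steel bar, 10 mm thick, 100 mm long along the box's y, on two posts, its axis 32 mm off the lid's top face, 12 mm behind the lid's front edge, 140 mm above the counter when shut. Turns with the lid, so it points to the back when the lid is open.
- lid_hinge (a point): The lid's hinge line (along the box's y), 80 mm behind the box's centre and 100 mm up. In the lid's own frame (x back, z off the top face) the handle lies 148 mm in front of it and 40 mm above.
- key_grip (a point): Centre of the key's flat black bow: 40 mm along the key's x, 10 mm thick along y, 28 mm high. The key is upright, z up; 14 mm under this point the bow ends, then a 6 mm round stem 9 mm long, then a flat bit 24 (x) by 5 (y) by 12 mm high; tip 35 mm under this point. 50 g. Same when turned half round.
- stand_slot (a point): Wooden key stand, 56 x 44 x 30 mm, fixed to the counter; this point: centre of the slot's mouth on its top, 30 mm up. Slot 30 mm (stand's x) by 11 mm, 25 mm deep; holds the key upright, key x along the stand's x, bow resting on the top.
- jar_a_mid (a point): Loose lidded preserve jar, round, 60 mm diameter, 72 mm high, 0.3 kg, upright on the counter at the start (may be absent), within 0.65 m ahead of the robot. This point: its centre, 36 mm up.
- jar_b_mid (a point): Loose lidded preserve jar, round, 60 mm diameter, 80 mm high, 0.3 kg, upright on the counter at the start (may be absent), within 0.65 m ahead of the robot. This point: its centre, 40 mm up.
- jar_c_mid (a point): Loose lidded preserve jar, round, 60 mm diameter, 72 mm high, 0.3 kg, upright on the counter at the start (may be absent), within 0.65 m ahead of the robot. This point: its centre, 36 mm up.
- kept_left_mid (a point): The preserve jar that is already in the box, when it stands in the left end (+y) of the box (only one of the three kept jars is there). Round, 60 mm diameter, 72 mm high; this point is its centre, 36 mm up.
- kept_mid_mid (a point): The preserve jar that is already in the box, when it stands in the middle of the box (only one of the three kept jars is there). Round, 60 mm diameter, 72 mm high; this point is its centre, 36 mm up.
- kept_right_mid (a point): The preserve jar that is already in the box, when it stands in the right end (-y) of the box (only one of the three kept jars is there). Round, 60 mm diameter, 72 mm high; this point is its centre, 36 mm up.
- call_bell: Counter bell, 84 mm round, 50 mm high; origin at its underside. Bystander.
- cookie_pack_0: Bag of stacked cookies, about 75 mm round, 84 mm high; origin at its underside. Bystander.
- cookie_pack_1: Bag of stacked cookies, about 74 mm round, 84 mm high; origin at its underside. Bystander.
Not all that is in view belongs to the job. Leave any black or orange look-alike of the part that bears jar_b_mid alone.

How it is judged:
On the way, in this order (a step that is already met when the one before it is completed fails the run):
1. the lock is turned with the key fully in and the safety tab is aside (value of joint lock above 0.85 rad and value of joint safety_tab above 0.021 m and horizontal distance between key_grip and keyhole below 0.012 m and z of key_grip in the frame of keyhole below 0.02 m), for 0.2 s.
2. the lid is lifted wide open (value of joint lid above 1.1 rad), for 0.2 s.
3. the loose jars stand in the box and the lid is shut (value of joint lid below 0.03 rad and x of jar_a_mid in the frame of lock_box between -0.06 and 0.06 m and y of jar_a_mid in the frame of lock_box between -0.15 and 0.15 m and z of jar_a_mid in the frame of lock_box between 0.033 and 0.049 m and angle between each of jar_a_mid, jar_b_mid, jar_c_mid, kept_left_mid, kept_mid_mid, kept_right_mid's own z axis and vertical below 0.15 rad and x of jar_b_mid in the frame of lock_box between -0.06 and 0.06 m and y of jar_b_mid in the frame of lock_box between -0.15 and 0.15 m and z of jar_b_mid in the frame of lock_box between 0.037 and 0.053 m and x of jar_c_mid in the frame of lock_box between -0.06 and 0.06 m and y of jar_c_mid in the frame of lock_box between -0.15 and 0.15 m and z of jar_c_mid in the frame of lock_box between 0.033 and 0.049 m and x of kept_left_mid in the frame of lock_box between -0.06 and 0.06 m and y of kept_left_mid in the frame of lock_box between -0.15 and 0.15 m and z of kept_left_mid in the frame of lock_box between 0.033 and 0.049 m and x of kept_mid_mid in the frame of lock_box between -0.06 and 0.06 m and y of kept_mid_mid in the frame of lock_box between -0.15 and 0.15 m and z of kept_mid_mid in the frame of lock_box between 0.033 and 0.049 m and x of kept_right_mid in the frame of lock_box between -0.06 and 0.06 m and y of kept_right_mid in the frame of lock_box between -0.15 and 0.15 m and z of kept_right_mid in the frame of lock_box between 0.033 and 0.049 m), for 0.2 s.
At the end, for the whole second after the job is handed in: All jars stand upright (0.15 rad) on the box floor, lid shut (under 0.03 rad), safety tab back (within 6 mm), lock turned back (under 0.2 rad), key upright in its stand as found, bow within 6 mm of the top face, within 10 mm of the slot centre, turned under 0.35 rad from it (all of step 3 and value of joint lock below 0.2 rad and value of joint safety_tab below 0.006 m and horizontal distance between key_grip and stand_slot below 0.01 m and z of key_grip in the frame of stand_slot below 0.02 m and angle between key_grip's own z axis and vertical below 0.25 rad and angle between the x axis of key_grip and the x axis of stand_slot, either way round below 0.35 rad); the robot touches nothing.
It fails at once if the bell is pushed more than 3 cm away (distance of call_bell from where it was at the start of the episode above 0.03 m).
It fails at once if the first cookie pack is pushed more than 3 cm away (distance of cookie_pack_0 from where it was at the start of the episode above 0.03 m).
It fails at once if the second cookie pack is pushed more than 3 cm away (distance of cookie_pack_1 from where it was at the start of the episode above 0.03 m).
Of jar_a, jar_b, jar_c only 1 to 2 are there at a start; the rules pass over those that are not, and their reading is None.
Of kept_left, kept_mid, kept_right only 1 to 1 are there at a start; the rules pass over those that are not, and their reading is None.
At some moment in a run one of jar_a, jar_b, jar_c may be knocked a few centimetres aside while the robot is not near it.
It also fails if it takes over 210 s, if anything falls off the work surface, if the arm or the gripper's body presses on something with over 40 N, if the wrist force passes 120 N, or if a joint passes its speed limit or range.

## Robot

A 6-joint arm with a two-finger parallel gripper is mounted at the origin on a cart in front of the work surface, level with it; the furniture and walls round the work are solid. World frame = base frame: x ahead of the robot, y to its left, z up, the work surface at z = 0. Lengths are in m, angles in rad, forces in N, time in s.
With the tool pointing down it reaches from about 0.3 to 0.775 m from the base axis. Payload 14.6 kg.
Tool frame: the origin (TCP) lies at the very end of the fingers, on their centre line; the grasp point (between the pads) lies 19 mm behind it; z points along the fingers, y is the direction in which the jaws open and shut (so a half turn about z gives the same grasp; the last joint's range is limited). The gripper opens to 85 mm and grips with 20 to 120 N. Pads are 22 mm wide; open, the fingers measure 114 mm over their backs; the gripper's body (76 mm by 85 mm) begins 54 mm behind the grasp point. The pads swing forward as they close: fully open they stand 13 mm farther back than shut.
Start: joints at [1.065, 0.3, 1.521, -0, 1.321, -0.067], TCP at [0.234, 0.498, 0.196] pointing down, gripper open.
Joint ranges: [-3.03, 3.03], [-0.79, 2.21], [0.23, 2.52], [-1.04, 4.18], [0, 3.07], [-2.55, 2.55]. Speed limits (rad/s): [2.22, 2.22, 2.57, 3.14, 3.14, 3.14].

## Interface

Orientations are given as [roll, pitch, yaw] about the fixed x, y, z axes, in that order (R = Rz(yaw) Ry(pitch) Rx(roll)).
In Python, from cell import bot gives the robot as it stands.
- The arm moves only by the tool drive_tool, never from a script. Its argument "moves" is a list of rows, each an object of numbers: "claw": the gripper's target within -1 to 1 (shut at 1, half-way at 0, fully open at -1); "x", "y", "z": the shift along the tool's x, y, z in mm; "rx", "ry", "rz": the turn, a rotation vector about the tool's x, y, z in degrees. A call has exactly 5 rows; each row shifts and turns the pose as measured when the row begins, along the tool's axes as they then stand; what a row does not reach is not made up. A row lasts 1/10 s, in which the tool goes at most 50 mm and 8.59 degrees, less where a joint would pass 70% of its speed; a pose out of reach is approached as far as the arm can. A call with a gripper value outside its range is refused whole. The fingers move at their own pace and stop on an object; "squeeze" is the grip in N (left out, the last holds). Time passes only in rows, so rows that do not move let the fingers close, or fill a call up. It gives the time, the measured TCP pose, the force and the opening at its end, in the units of the state.
- bot.sense(): the state, without advancing time (a new reading comes with each control period).
- bot.capture(name): name is "side" or "top"; returns (picture, depth): 400x640x3 uint8, red, green, blue; 400x640 float32, m along the optical axis (not along the pixel's ray), 0 where there is no reading.
- bot.calibration(name): a dict with "fx", "fy", "cx", "cy" (pixels), "dist" ([k1, k2, p1, p2, k3] as OpenCV has them; the pictures are not rectified), "camera_from_world" (4x4, takes a point from world to camera coordinates). Camera axes: x right, y down, z forward; pixel columns grow to the right and rows downward; lengths in m; the calibration is good to about 2 mm. A picture is of the moment at which its call begins. calibration takes no time and is no camera call.
- bot.job_done(): hands the job in, once; it reports no verdict.
The state is a dict: "time": time; "joint_positions": joint angles; "dq": joint speeds; "effort": joint torques, N m; "ee_pos": TCP position; "tool_rot": TCP orientation; "contact_force": force on the tool from outside, world axes, zero at the start; "torque": the same for the moment, N m; "opening": opening from 0.0 (shut) to 1.0 (fully open).
Only numpy, scipy, OpenCV 4.12 (cv2) and the standard library are available. Lean on these libraries where they do the work, as an engineer would, in place of code of your own. Each camera call takes 0.05 s, during which the arm holds its last target.

## Working session

There is one attempt and no reset: what is moved stays moved. The work goes in short steps, Python scripts to look and compute and a tool call to move; the robot and the scene stay as the last step left them, time stands still between calls to the robot, and variables do not carry over. Pictures are saved under pics/ and viewed, and the job is handed in when it is done.

Besides the shell and the picture viewer there is one more tool, called after ">>>" by a JSON object that holds its "api" and its "payload". drive_tool: Moves the arm, as the interface text tells. Its arguments: {"type":"object","properties":{"moves":{"type":"array","items":{"type":"object","properties":{"claw":{"type":"number"},"x":{"type":"number"},"y":{"type":"number"},"z":{"type":"number"},"rx":{"type":"number"},"ry":{"type":"number"},"rz":{"type":"number"}}}},"squeeze":{"type":"number"}},"required":["moves"]}

```bash
ls; mkdir -p pics; python3 - <<'E'
from cell import bot
import cv2,numpy as np
print(bot.sense())
for n in("side","top"):
    p,d=bot.capture(n); c=bot.calibration(n); print(n,c)
    cv2.imwrite(f"pics/{n}0.png",p[:,:,::-1]); np.save(f"{n}0.npy",d)
E
```

```text
pics
{'time': 0.0, 'joint_positions': array([ 1.06539742e+00,  3.00521244e-01,  1.52160019e+00,  1.71094141e-05,
        1.32070690e+00, -6.66154857e-02]), 'dq': array([ 5.96915304e-04, -1.70375734e-03,  8.46836861e-04, -2.25421350e-03,
        6.26929071e-04,  9.34424818e-05]), 'effort': array([-5.77624614e-04, -5.43485320e+01, -3.61796415e+01, -8.28946008e-05,
        3.91432346e-03,  2.85527165e-05]), 'ee_pos': array([0.23352907, 0.49764534, 0.19568575]), 'tool_rot': array([-3.14036082e+00, -9.87896200e-05,  2.70280492e+00]), 'contact_force': array([0.17031978, 0.04441081, 0.28885615]), 'torque': array([-0.02638582,  0.04474941,  0.02173391]), 'opening': 1.000664305431827}
side {'fx': 400.24467869667745, 'fy': 400.24467869667745, 'cx': 319.1125577672786, 'cy': 203.19836303769594, 'dist': array([0.02995234, 0.        , 0.        , 0.        , 0.        ]), 'camera_from_world': array([[-0.95753221, -0.28829614, -0.0041714 ,  0.55257254],
       [-0.12241499,  0.41959677, -0.89941821,  0.16198086],
       [ 0.2610491 , -0.86071127, -0.43706919,  1.38301395],
       [ 0.        ,  0.        ,  0.        ,  1.        ]])}
top {'fx': 411.33391121231784, 'fy': 411.33391121231784, 'cx': 321.90656184852, 'cy': 195.02993407740172, 'dist': array([-0.04917389,  0.        ,  0.        ,  0.        ,  0.        ]), 'camera_from_world': array([[ 0.4874563 , -0.87314492,  0.00207343, -0.24883374],
       [-0.76038398, -0.42566936, -0.49053216,  0.48348327],
       [ 0.42918826,  0.23753639, -0.87142062,  1.49072155],
       [ 0.        ,  0.        ,  0.        ,  1.        ]])}
```

View pics/side0.png

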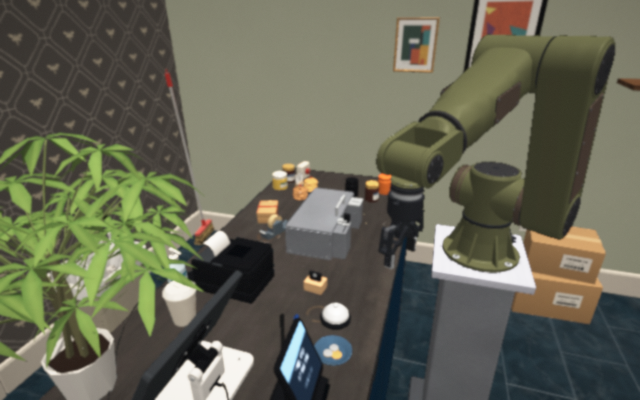

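View pics/top0.png

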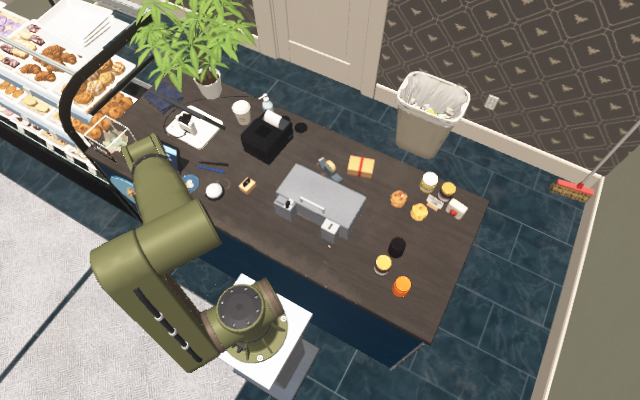

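```bash
cat > h.py <<'E'
import numpy as np, cv2
from cell import bot
def cal(n):
    c=bot.calibration(n); K=np.array([[c['fx'],0,c['cx']],[0,c['fy'],c['cy']],[0,0,1.]]); return K,np.array(c['dist']),np.array(c['camera_from_world'])
def cap(n,tag):
    p,d=bot.capture(n); cv2.imwrite(f"pics/{tag}.png",p[:,:,::-1]); np.save(f"{tag}.npy",d); return p,d
def crop(tag,x0,y0,x1,y1,s,out):
    im=cv2.imread(f"pics/{tag}.png")[y0:y1,x0:x1]; cv2.imwrite(f"pics/{out}.png",cv2.resize(im,None,fx=s,fy=s,interpolation=cv2.INTER_CUBIC))
def cloud(n,d):
    K,D,T=cal(n); h,w=d.shape
    u,v=np.meshgrid(np.arange(w),np.arange(h)); 
    q=cv2.undistortPoints(np.stack([u,v],-1).reshape(-1,1,2).astype(float),K,D).reshape(h,w,2)
    P=np.concatenate([q*d[...,None],d[...,None]],-1)
    W=(P-T[:3,3])@T[:3,:3]; W[d<=0]=np.nan; return W
def plane(n,u,v,z):
    K,D,T=cal(n); q=cv2.undistortPoints(np.array([[[u,v]]],float),K,D)[0,0]
    r=T[:3,:3].T@np.array([q[0],q[1],1]); c=-T[:3,:3].T@T[:3,3]; return c+r*(z-c[2])/r[2]
def proj(n,P):
    K,D,T=cal(n); r,_=cv2.Rodrigues(T[:3,:3]); return cv2.projectPoints(np.array(P,float).reshape(-1,1,3),r,T[:3,3],K,D)[0].reshape(-1,2)
E
python3 - <<'E'
from h import *
crop("top0",190,140,390,290,4,"c1"); crop("top0",340,150,490,310,5/1.4,"c2")
crop("side0",240,150,420,350,3,"c3")
W=cloud("top",np.load("top0.npy"))
for n,(u,v) in dict(bell=(214,190),key=(249,182),stand=(247,187),lock=(285,202),tab=(330,228),jar=(383,261),blk=(397,242),org=(402,283),j2=(428,178),j3=(448,188),ck0=(399,198),ck1=(418,211),ctr=(300,250)).items(): print(n,W[v,u].round(3))
E
```

```text
bell [0.385 0.45  0.042]
key [0.49  0.344 0.04 ]
stand [0.469 0.341 0.032]
lock [0.459 0.14  0.095]
tab [ 0.446 -0.071  0.098]
jar [ 0.432 -0.305  0.077]
blk [ 0.525 -0.32   0.084]
org [ 0.388 -0.402  0.081]
j2 [ 0.863 -0.315  0.068]
j3 [ 0.852 -0.406  0.076]
ck0 [ 0.724 -0.246  0.051]
ck1 [ 0.709 -0.338  0.048]
ctr [ 0.345  0.008 -0.004]
```

View pics/c1.png

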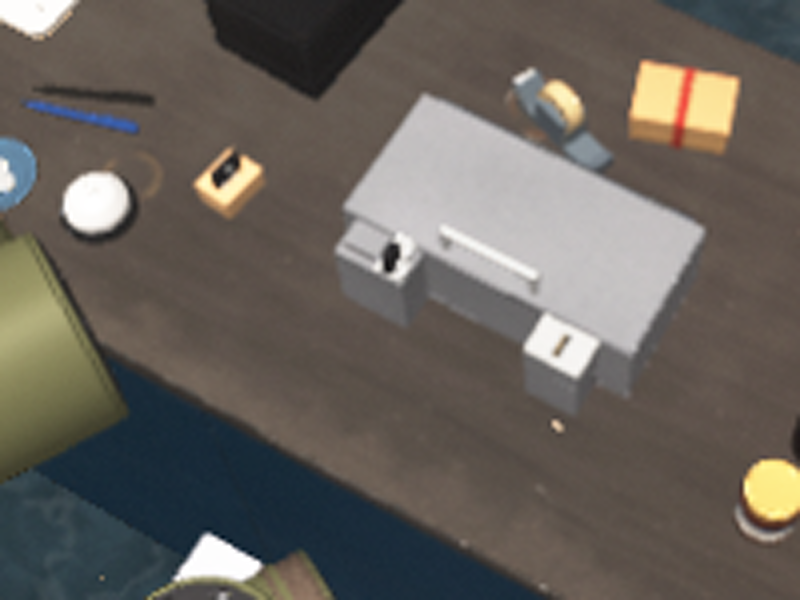

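View pics/c2.png

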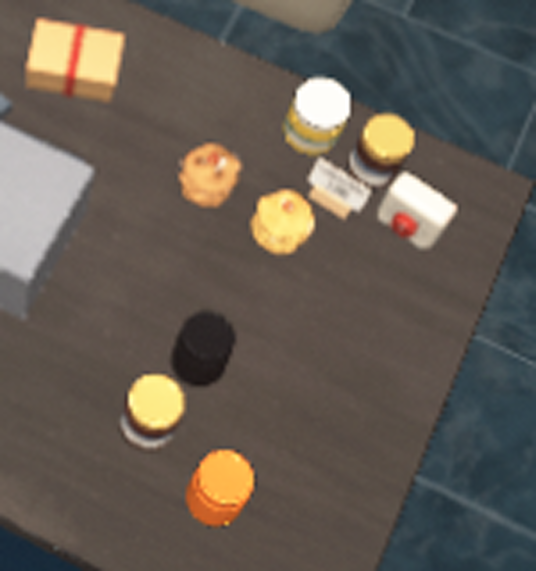

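View pics/c3.png

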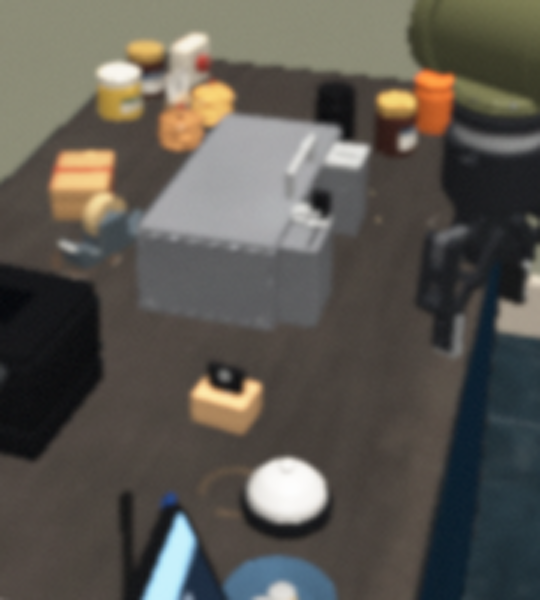

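```bash
python3 - <<'E'
from h import *
for n in("top","side"):
    W=cloud(n,np.load(n+"0.npy")); 
    m=(W[...,2]>.102)&(W[...,2]<.114)&(W[...,0]>.4)&(W[...,0]<.75)&(W[...,1]>-.25)&(W[...,1]<.25)
    P=W[m]; print(n,m.sum(),P[:,2].mean(),P[:,2].std())
    (c,s,a)=cv2.minAreaRect((P[:,:2]*1000).astype(np.float32)); print(c,s,a)
    print(np.percentile(P[:,:2],[1,99],axis=0).round(3))
    # white plate / stand / key
    for nm,(x0,x1,y0,y1,z0,z1) in dict(stand=(.42,.54,.28,.4,.025,.036),key=(.42,.54,.28,.4,.04,.07),jarb=(.38,.48,-.36,-.25,.07,.09),bell=(.3,.46,.37,.52,.01,.06),tabfin=(.4,.5,-.0,.25,.122,.15),handle=(.4,.52,-.05,.15,.128,.15)).items():
        m=(W[...,0]>x0)&(W[...,0]<x1)&(W[...,1]>y0)&(W[...,1]<y1)&(W[...,2]>z0)&(W[...,2]<z1)
        P=W[m]
        if len(P)>3: print(nm,len(P),P.mean(0).round(4),P.min(0).round(3),P.max(0).round(3),cv2.minAreaRect((P[:,:2]*1000).astype(np.float32)))
E
```

```text
top 2665 0.10752455217102148 0.0028886119836518008
(532.742431640625, 32.208709716796875) (329.1466979980469, 207.79225158691406) 89.51431274414062
[[ 0.439 -0.129]
 [ 0.633  0.193]]
stand 69 [0.4774 0.3472 0.0295] [0.451 0.328 0.025] [0.51  0.374 0.035] ((481.1329345703125, 350.8193359375), (45.76822280883789, 55.64958953857422), 82.23491668701172)
key 37 [0.4799 0.3484 0.0518] [0.462 0.341 0.04 ] [0.501 0.357 0.067] ((481.443115234375, 349.0623474121094), (15.341797828674316, 38.13340759277344), 88.85383605957031)
jarb 180 [ 0.4286 -0.3068  0.0798] [ 0.4   -0.335  0.07 ] [ 0.458 -0.279  0.088] ((429.5807800292969, -306.1746826171875), (55.76599884033203, 53.27104949951172), 29.460140228271484)
bell 220 [0.3858 0.4521 0.0287] [0.324 0.37  0.01 ] [0.458 0.496 0.055] ((395.39404296875, 435.553466796875), (119.39542388916016, 136.62136840820312), 85.01522064208984)
tabfin 80 [0.4725 0.0627 0.1398] [0.431 0.    0.123] [0.49  0.124 0.149] ((472.81927490234375, 65.92424774169922), (38.777164459228516, 132.13372802734375), 23.497270584106445)
handle 93 [0.4744 0.0488 0.1405] [ 0.431 -0.021
[... 670 characters left out ...]
 [ 0.4291 -0.3009  0.0749] [ 0.403 -0.331  0.07 ] [ 0.455 -0.272  0.08 ] ((429.36749267578125, -301.22357177734375), (52.23241424560547, 59.27837371826172), 1.509128451347351)
bell 453 [0.3901 0.4765 0.0276] [0.356 0.371 0.01 ] [0.46  0.503 0.049] ((404.4924621582031, 431.516357421875), (67.93742370605469, 149.95162963867188), 20.566049575805664)
tabfin 78 [0.4673 0.0858 0.1349] [0.431 0.001 0.122] [0.491 0.13  0.143] ((475.3946228027344, 72.52790832519531), (39.947601318359375, 138.9962615966797), 24.47877311706543)
handle 72 [0.4715 0.0685 0.1371] [ 0.431 -0.017  0.128] [0.491 0.13  0.143] ((476.0762939453125, 63.13621520996094), (43.029239654541016, 154.65304565429688), 20.19428253173828)
```

```bash
cat > fit.py <<'E'
from h import *
from scipy.optimize import least_squares
from scipy.ndimage import map_coordinates
def segs2world(segs,pose):
    x,y,a=pose; c,s=np.cos(a),np.sin(a); out=[]
    for A,B in segs:
        t=np.linspace(.06,.94,40)[:,None]; P=np.array(A)*(1-t)+np.array(B)*t
        out.append(np.c_[x+c*P[:,0]-s*P[:,1], y+s*P[:,0]+c*P[:,1], P[:,2]])
    return out
def fit(views,segs,pose,rng=5,iters=6,segsel=None):
    # views list of (name,img)
    pose=np.array(pose,float)
    g={n:cv2.GaussianBlur(im,(0,0),.7).astype(float) for n,im in views}
    for it in range(iters):
        tgt=[]
        for n,_ in views:
            for k,P in enumerate(segs2world(segs,pose)):
                if segsel and k not in segsel[n]: continue
                p=proj(n,P); d=p[-1]-p[0]; d/=np.linalg.norm(d); nr=np.array([-d[1],d[0]])
                o=np.arange(-rng,rng+.01,.25)
                q=p[:,None]+o[None,:,None]*nr
                v=np.stack([map_coordinates(g[n][...,c],[q[...,1],q[...,0]],order=1) for c in range(3)],-1).mean(0) # average along the edge
                gr=np.abs(np.gradient(v,axis=0)).sum(-1); gr=gr*np.exp(-(o/rng)**2); i=gr.argmax()
                off=o[i]
                if 0<i<len(o)-1:
                    den=gr[i-1]-2*gr[i]+gr[i+1]; off+= .25*.5*(gr[i-1]-gr[i+1])/den if den else 0
                # also two halves
                for h in (slice(0,20),slice(20,40)):
                    vv=np.stack([map_coordinates(g[n][...,c],[q[h][...,1],q[h][...,0]],order=1) for c in range(3)],-1).mean(0)
                    gg=np.abs(np.gradient(vv,axis=0)).sum(-1)*np.exp(-((o-off)/2)**2); j=gg.argmax()
                    tgt.append((n,k,h,p[h].mean(0)+o[j]*nr,nr,gg[j]))
        def res(x):
            r=[];S=segs2world(segs,x)
            cache={}
            for n,k,h,t,nr,w in tgt:
                if (n,k) not in cache: cache[n,k]=proj(n,S[k])
                r.append((cache[n,k][h].mean(0)-t)@nr)
            return np.array(r)
        s=least_squares(res,pose,loss='soft_l1',f_scale=.7); pose=s.x
        rng=max(2.5,rng*.7)
    return pose,res(pose),[(n,k) for n,k,*_ in tgt]
def rect(cx,cy,lx,ly,z):
    a,b=lx/2,ly/2; c=[(cx-a,cy-b,z),(cx+a,cy-b,z),(cx+a,cy+b,z),(cx-a,cy+b,z)]
    return [(c[i],c[(i+1)%4]) for i in range(4)]
LID=rect(0,0,.16,.33,.108)
E
python3 - <<'E'
from fit import *
I={n:cv2.imread(f"pics/{n}0.png") for n in("top","side")}
for v in (["top"],["side"],["top","side"]):
    p,r,k=fit([(n,I[n]) for n in v],LID,[.54,.03,-.15 if 0 else .0])
    print(v,p.round(4)); print([(a[0],b,round(x,2)) for (a,b),x in zip(k,r)])
E
```

```text
['top'] [ 0.5548  0.031  -0.0018]
[('t', 0, np.float64(0.3)), ('t', 0, np.float64(0.07)), ('t', 1, np.float64(0.23)), ('t', 1, np.float64(0.03)), ('t', 2, np.float64(0.19)), ('t', 2, np.float64(0.21)), ('t', 3, np.float64(-0.03)), ('t', 3, np.float64(0.27))]
['side'] [ 0.5532  0.0387 -0.007 ]
[('s', 0, np.float64(0.16)), ('s', 0, np.float64(0.19)), ('s', 1, np.float64(0.42)), ('s', 1, np.float64(0.27)), ('s', 2, np.float64(0.1)), ('s', 2, np.float64(0.13)), ('s', 3, np.float64(0.23)), ('s', 3, np.float64(0.34))]
['top', 'side'] [0.5538 0.0329 0.0024]
[('t', 0, np.float64(-0.03)), ('t', 0, np.float64(-0.28)), ('t', 1, np.float64(0.22)), ('t', 1, np.float64(-0.04)), ('t', 2, np.float64(0.53)), ('t', 2, np.float64(0.52)), ('t', 3, np.float64(0.04)), ('t', 3, np.float64(0.54)), ('s', 0, np.float64(0.74)), ('s', 0, np.float64(0.74)), ('s', 1, np.float64(0.72)), ('s', 1, np.float64(0.21)), ('s', 2, np.float64(-0.73)), ('s', 2, np.float64(-0.73)), ('s', 3, np.float64(0.05)), ('s', 3, np.float64(0.29))]
```

```bash
python3 - <<'E'
from fit import *
I={n:cv2.imread(f"pics/{n}0.png") for n in("top","side")}
ST=rect(0,0,.056,.044,.030)
for v in (["top"],["side"],["top","side"]):
    p,r,k=fit([(n,I[n]) for n in v],ST,[.481,.353,-.12],rng=3)
    print(v,p.round(4)); print([(a[0],b,round(float(x),2)) for (a,b),x in zip(k,r)])
# overlays
for n in I:
    im=I[n].copy(); S=4; 
    x0,y0,x1,y1=((190,140,390,290) if n=="top" else (260,180,420,320)); im=cv2.resize(im[y0:y1,x0:x1],None,fx=S,fy=S,interpolation=cv2.INTER_CUBIC)
    def dr(segs,pose,col):
        for P in segs2world(segs,pose):
            q=(proj(n,P)-[x0,y0]+.5)*S-.5; cv2.polylines(im,[q.round().astype(int)],False,col,1)
    B=(.5545,.032,-.002)
    dr(LID,B,(0,0,255)); dr(rect(-.102,-.1,.044,.06,.1),B,(0,255,0)); dr(rect(-.102,.107,.044,.08,.1),B,(255,0,0)); dr(rect(-.068,0,.01,.1,.14),B,(0,255,255))
    dr(ST,p,(255,0,255))
    cv2.imwrite(f"pics/ov_{n}.png",im)
E
```

```text
Traceback (most recent call last):
  File "fit.py", line 39, in fit
    s=least_squares(res,pose,loss='soft_l1',f_scale=.7); pose=s.x
  File "fit.py", line 36, in res
    if (n,k) not in cache: cache[n,k]=proj(n,S[k])
                                      ~~~~^^^^^^^^
  File "h.py", line 19, in proj
    K,D,T=cal(n); r,_=cv2.Rodrigues(T[:3,:3]); return cv2.projectPoints(np.array(P,float).reshape(-1,1,3),r,T[:3,3],K,D)[0].reshape(-1,2)
          ~~~^^^
  File "h.py", line 4, in cal
    c=bot.calibration(n); K=np.array([[c['fx'],0,c['cx']],[0,c['fy'],c['cy']],[0,0,1.]]); return K,np.array(c['dist']),np.array(c['camera_from_world'])
ValueError: time passes only in moves, steps and waits
```

```bash
python3 - <<'E'
from cell import bot
import pickle
try:
    pickle.dump({n:bot.calibration(n) for n in("top","side")},open("cal.pkl","wb")); print(bot.sense()['time'])
except Exception as e: print(e)
E
sed -i 's/^def cal(n):/import pickle\n_C=pickle.load(open("cal.pkl","rb"))\ndef cal(n):/; s/c=bot.calibration(n);/c=_C[n];/' h.py; head -8 h.py
cat > a.py <<'E'
from fit import *
I={n:cv2.imread(f"pics/{n}0.png") for n in("top","side")}
ST=rect(0,0,.056,.044,.030)
for v in (["top"],["side"],["top","side"]):
    p,r,k=fit([(n,I[n]) for n in v],ST,[.481,.353,-.12],rng=3)
    print(v,p.round(4)); print([(a[0],b,round(float(x),2)) for (a,b),x in zip(k,r)])
# overlays
for n in I:
    im=I[n].copy(); S=4; 
    x0,y0,x1,y1=((190,140,390,290) if n=="top" else (260,180,420,320)); im=cv2.resize(im[y0:y1,x0:x1],None,fx=S,fy=S,interpolation=cv2.INTER_CUBIC)
    def dr(segs,pose,col):
        for P in segs2world(segs,pose):
            q=(proj(n,P)-[x0,y0]+.5)*S-.5; cv2.polylines(im,[q.round().astype(int)],False,col,1)
    B=(.5545,.032,-.002)
    dr(LID,B,(0,0,255)); dr(rect(-.102,-.1,.044,.06,.1),B,(0,255,0)); dr(rect(-.102,.107,.044,.08,.1),B,(255,0,0)); dr(rect(-.068,0,.01,.1,.14),B,(0,255,255))
    dr(ST,p,(255,0,255))
    cv2.imwrite(f"pics/ov_{n}.png",im)
E
python3 a.py
```

```text
0.1
import numpy as np, cv2
from cell import bot
import pickle
_C=pickle.load(open("cal.pkl","rb"))
def cal(n):
    c=_C[n]; K=np.array([[c['fx'],0,c['cx']],[0,c['fy'],c['cy']],[0,0,1.]]); return K,np.array(c['dist']),np.array(c['camera_from_world'])
def cap(n,tag):
    p,d=bot.capture(n); cv2.imwrite(f"pics/{tag}.png",p[:,:,::-1]); np.save(f"{tag}.npy",d); return p,d
['top'] [ 0.4827  0.3539 -0.1297]
[('t', 0, -0.43), ('t', 0, -0.41), ('t', 1, -0.3), ('t', 1, -0.78), ('t', 2, -0.59), ('t', 2, -0.32), ('t', 3, -0.47), ('t', 3, -0.45)]
['side'] [ 0.4817  0.3573 -0.1649]
[('s', 0, -0.33), ('s', 0, -0.76), ('s', 1, -0.56), ('s', 1, -0.49), ('s', 2, -0.49), ('s', 2, -0.42), ('s', 3, -0.51), ('s', 3, -0.44)]
['top', 'side'] [ 0.4819  0.3556 -0.1414]
[('t', 0, -0.75), ('t', 0, -0.78), ('t', 1, -0.75), ('t', 1, -0.77), ('t', 2, -0.47), ('t', 2, 0.0), ('t', 3, -0.48), ('t', 3, -0.25), ('s', 0, -0.0), ('s', 0, -0.53), ('s', 1, -0.5), ('s', 1, -0.28), ('s', 2, -0.71), ('s', 2, -0.75), ('s', 3, -0.47), ('s', 3, -0.76)]
```

View pics/ov_top.png

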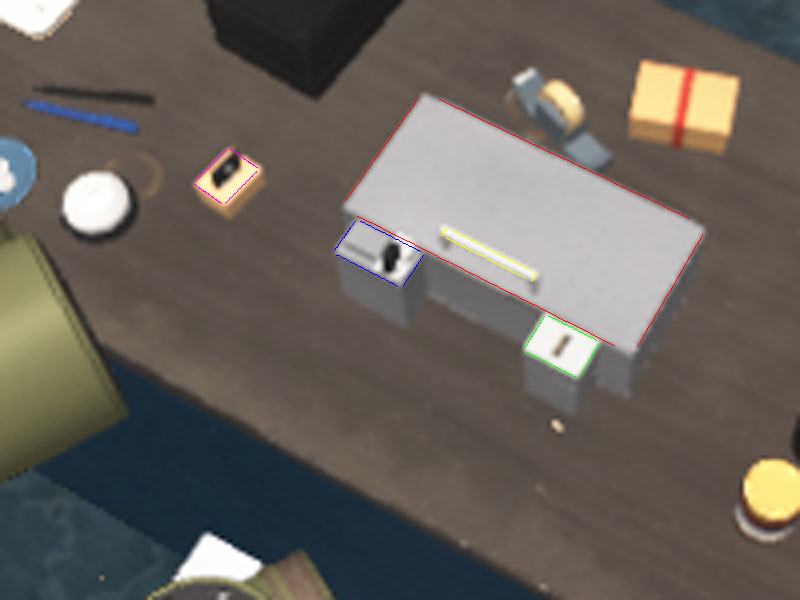

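View pics/ov_side.png

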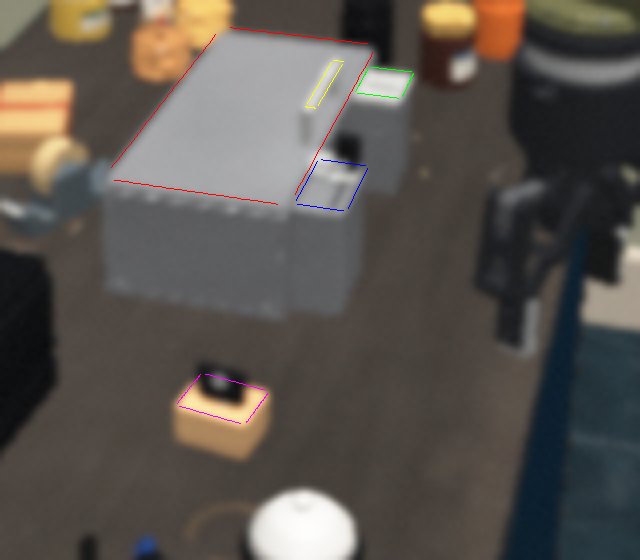

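```bash
cat > go.py <<'E'
# usage: go.py x y z [yaw]: remaining move in tool frame (tool as measured)
import sys
from h import *
from scipy.spatial.transform import Rotation as R
s=bot.sense(); p=s['ee_pos']; Rt=R.from_euler('xyz',s['tool_rot'])
print('t',round(s['time'],2),'pos',p.round(4),'rpy',s['tool_rot'].round(4),'F',s['contact_force'].round(1),'open',round(s['opening'],3),'q6',s['joint_positions'][5].round(2))
if len(sys.argv)>3:
    t=np.array(list(map(float,sys.argv[1:4]))); d=Rt.inv().apply(t-p)*1000
    out=d.round(1)
    if len(sys.argv)>4:
        a=list(map(float,sys.argv[4:])); 
        rpy=[np.pi,0,a[0]] if len(a)==1 else a
        rv=np.degrees((Rt.inv()*R.from_euler('xyz',rpy)).as_rotvec()); print('shift mm',out,'rot deg',rv.round(1))
    else: print('shift mm',out)
E
python3 - <<'E'
from h import *
f=lambda U,V:((U+.5)/4-.5+190,(V+.5)/4-.5+140)
B=np.array([.5545,.032]);
for nm,U,V,z in (("fin",392,257,.128),("fintop",394,240,.14),("slot",562,346,.1),("knobs",380,237,.118)):
    P=plane("top",*f(U,V),z); print(nm,P.round(4),(P[:2]-B).round(4))
W=cloud("side",np.load("side0.npy"))
m=(W[...,2]>.12)&(W[...,2]<.15)&(W[...,0]>.42)&(W[...,0]<.475)&(W[...,1]>.09)&(W[...,1]<.2); print(W[m].round(3)[:40], W[m].mean(0))
W=cloud("top",np.load("top0.npy"))
m=(W[...,2]>.12)&(W[...,2]<.15)&(W[...,0]>.42)&(W[...,0]<.475)&(W[...,1]>.09)&(W[...,1]<.2); print(W[m].round(3)[:40], W[m].mean(0))
E
python3 go.py .482 .3548 .15 3.007
```

```text
fin [0.4435 0.1154 0.128 ] [-0.111   0.0834]
fintop [0.4553 0.1194 0.14  ] [-0.0992  0.0874]
slot [ 0.4524 -0.0684  0.1   ] [-0.1021 -0.1004]
knobs [0.461  0.1408 0.118 ] [-0.0935  0.1088]
[[0.45  0.119 0.138]
 [0.453 0.123 0.136]
 [0.45  0.121 0.135]
 [0.446 0.123 0.137]
 [0.444 0.117 0.134]
 [0.44  0.12  0.136]
 [0.436 0.121 0.137]
 [0.434 0.115 0.135]
 [0.452 0.124 0.133]
 [0.449 0.126 0.134]
 [0.445 0.126 0.135]
 [0.442 0.125 0.135]
 [0.438 0.126 0.136]
 [0.434 0.13  0.138]
 [0.432 0.122 0.135]
 [0.453 0.122 0.128]
 [0.447 0.13  0.133]
 [0.445 0.126 0.131]
 [0.441 0.128 0.133]
 [0.438 0.125 0.131]
 [0.436 0.122 0.13 ]
 [0.433 0.118 0.128]
 [0.452 0.125 0.125]
 [0.445 0.127 0.128]
 [0.442 0.122 0.125]
 [0.438 0.125 0.128]
 [0.435 0.126 0.129]
 [0.431 0.127 0.13 ]
 [0.452 0.126 0.123]
 [0.449 0.122 0.121]
 [0.445 0.124 0.122]
 [0.441 0.127 0.124]
 [0.438 0.125 0.124]
 [0.435 0.125 0.124]
 [0.433 0.119 0.122]
 [0.441 0.128 0.121]] [0.44210894 0.12386952 0.13034924]
[[0.462 0.126 0.12 ]
 [0.45  0.122 0.135]
 [0.45  0.117 0.14 ]
 [0.446 0.124 0.131]
 [0.444 0.118 0.14 ]
 [0.445 0.114 0.142]
 [0.45  0.113 0.135]
 [0.436 0.122 0.142]
 [0.439 0.119 0.138]
 [0.442 0.117 0.136]
 [0.441 0.111 0.143]
 [0.448 0.111 0.132]
 [0.434 0.121 0.137]
 [0.435 0.116 0.14 ]
 [0.438 0.114 0.137]
 [0.442 0.113 0.132]
 [0.433 0.121 0.131]
 [0.431 0.114 0.141]
 [0.437 0.114 0.13 ]
 [0.441 0.113 0.125]
 [0.431 0.115 0.132]
 [0.434 0.112 0.128]] [0.4414029  0.11657203 0.1349172 ]
t 0.1 pos [0.2335 0.4977 0.1958] rpy [-3.1405e+00 -1.0000e-04  2.7028e+00] F [-0.6 -0.6 -0.5] open 1.003 q6 -0.07
shift mm [-285.6  -23.7   45.8] rot deg [ -0.1  -0.  -17.4]
```

>>> {"api": "drive_tool", "payload": {"moves": [{"x": -40,"y": -4,"z": 0,"rz": -3.5,"claw": 0},{"x": -40,"y": -4,"z": 0,"rz": -3.5,"claw": 0},{"x": -40,"y": -4,"z": 0,"rz": -3.5,"claw": 0},{"x": -40,"y": -4,"z": 0,"rz": -3.5,"claw": 0},{"x": -40,"y": -4,"z": 0,"rz": -3.5,"claw": 0}], "squeeze": 40}}

```text
invalid input
```

```bash
python3 go.py .482 .3548 .11 3.007
```

```text
t 0.1 pos [0.2335 0.4977 0.1958] rpy [-3.1405e+00 -1.0000e-04  2.7028e+00] F [-0.6 -0.6 -0.5] open 1.003 q6 -0.07
shift mm [-285.6  -23.7   85.8] rot deg [ -0.1  -0.  -17.4]
```

>>> {"api": "drive_tool", "payload": {"moves": [{"x": -40,"y": -4,"z": 0,"rx": 0,"ry": 0,"rz": -3.5,"claw": 0},{"x": -40,"y": -4,"z": 0,"rx": 0,"ry": 0,"rz": -3.5,"claw": 0},{"x": -40,"y": -4,"z": 0,"rx": 0,"ry": 0,"rz": -3.5,"claw": 0},{"x": -40,"y": -4,"z": 0,"rx": 0,"ry": 0,"rz": -3.5,"claw": 0},{"x": -40,"y": -4,"z": 0,"rx": 0,"ry": 0,"rz": -3.5,"claw": 0}], "squeeze": 40}}

```text
time: 0.6
ee_pos: [0.4186, 0.416, 0.1945]
tool_rot: [-3.139, -0.002, 3.026]
contact_force: [-0.1, -0.1, 0.4]
opening: 0.501
```

```bash
python3 go.py .482 .3548 .11 3.007
```

```text
t 0.6 pos [0.4186 0.416  0.1945] rpy [-3.1388e+00 -2.5000e-03  3.0261e+00] F [-0.1 -0.1  0.4] open 0.501 q6 -0.73
shift mm [-70.2 -53.3  84.5] rot deg [-0.2 -0.1  1.1]
```

>>> {"api": "drive_tool", "payload": {"moves": [{"x": -23,"y": -18,"z": 20,"rx": 0,"ry": 0,"rz": 0.5,"claw": 0},{"x": -23,"y": -18,"z": 20,"rx": 0,"ry": 0,"rz": 0.6,"claw": 0},{"x": -24,"y": -17,"z": 20,"rx": 0,"ry": 0,"rz": 0,"claw": 0},{"x": 0,"y": 0,"z": 15,"rx": 0,"ry": 0,"rz": 0,"claw": 0},{"x": 0,"y": 0,"z": 0,"rx": 0,"ry": 0,"rz": 0,"claw": 0}]}}

```text
time: 1.1
ee_pos: [0.4876, 0.3487, 0.1147]
tool_rot: [-3.137, -0.004, 3.003]
contact_force: [-0.4, -0.3, -0.2]
opening: 0.502
```

```bash
python3 go.py .482 .3548 .04 3.007; python3 - <<'E'
from h import *
cap("top","t1");cap("side","s1")
crop("t1",210,150,290,210,8,"t1c");crop("s1",270,220,370,310,6,"s1c")
E
```

```text
t 1.1 pos [0.4876 0.3487 0.1147] rpy [-3.1371 -0.0043  3.0033] F [-0.4 -0.3 -0.2] open 0.502 q6 -0.87
shift mm [ 6.1  5.6 74.7] rot deg [-0.3 -0.2 -0.2]
```

View pics/t1c.png

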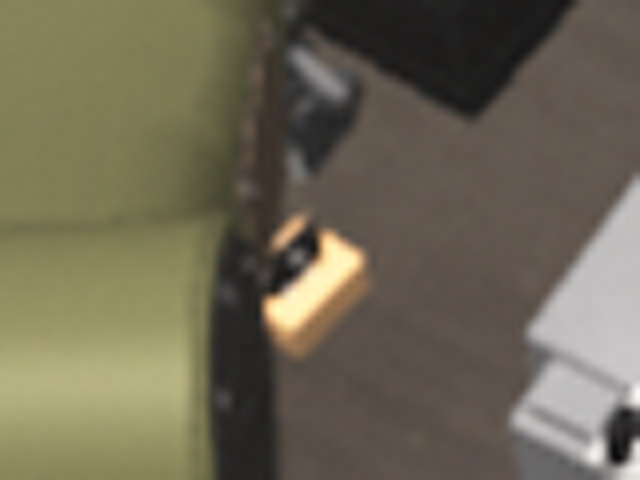

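View pics/s1c.png

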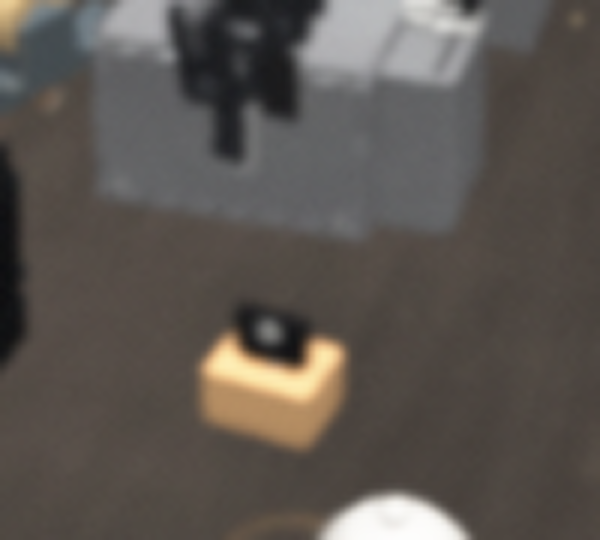

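>>> {"api": "drive_tool", "payload": {"moves": [{"x": 3,"y": 3,"z": 10,"rx": 0,"ry": 0,"rz": 0,"claw": 0},{"x": 2,"y": 2,"z": 10,"rx": 0,"ry": 0,"rz": 0,"claw": 0},{"x": 0,"y": 0,"z": 10,"rx": 0,"ry": 0,"rz": 0,"claw": 0},{"x": 0,"y": 0,"z": 5,"rx": 0,"ry": 0,"rz": 0,"claw": 0},{"x": 0,"y": 0,"z": 0,"rx": 0,"ry": 0,"rz": 0,"claw": 0}]}}

```text
time: 1.7
ee_pos: [0.4826, 0.3582, 0.0814]
tool_rot: [-3.141, 0.001, 3.008]
contact_force: [-0.7, -0.7, 0.5]
opening: 0.498
```

```bash
python3 go.py .482 .3548 .04 3.007; python3 - <<'E'
from h import *
cap("side","s2")
crop("s2",270,190,370,310,5,"s2c")
E
```

```text
t 1.7 pos [0.4826 0.3582 0.0814] rpy [-3.1415e+00  8.0000e-04  3.0076e+00] F [-0.7 -0.7  0.5] open 0.498 q6 -0.86
shift mm [ 0.2 -3.4 41.4] rot deg [-0.  0.  0.]
```

View pics/s2c.png

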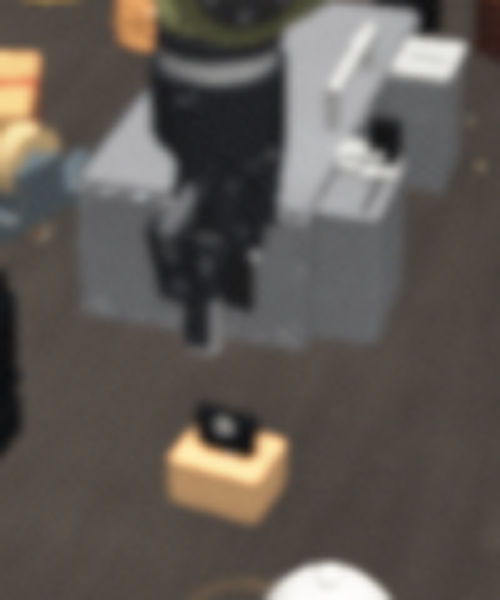

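>>> {"api": "drive_tool", "payload": {"moves": [{"x": 0,"y": -1.5,"z": 10,"rx": 0,"ry": 0,"rz": 0,"claw": 0},{"x": 0,"y": 0,"z": 10,"rx": 0,"ry": 0,"rz": 0,"claw": 0},{"x": 0,"y": 0,"z": 10,"rx": 0,"ry": 0,"rz": 0,"claw": 0},{"x": 0,"y": 0,"z": 7,"rx": 0,"ry": 0,"rz": 0,"claw": 0},{"x": 0,"y": 0,"z": 0,"rx": 0,"ry": 0,"rz": 0,"claw": 0}]}}

```text
time: 2.25
ee_pos: [0.4827, 0.3563, 0.0416]
tool_rot: [3.141, 0.001, 3.007]
contact_force: [0.4, -0.6, -0.0]
opening: 0.501
```

```bash
python3 go.py .482 .3548 .04 3.007; python3 - <<'E'
from h import *
cap("side","s3");cap("top","t3")
crop("s3",270,190,370,310,5,"s3c")
crop("t3",210,150,290,210,8,"t3c")
E
```

```text
t 2.25 pos [0.4827 0.3563 0.0416] rpy [3.1413e+00 1.3000e-03 3.0071e+00] F [ 0.4 -0.6 -0. ] open 0.501 q6 -0.86
shift mm [ 0.5 -1.6  1.6] rot deg [0.  0.1 0. ]
```

View pics/s3c.png

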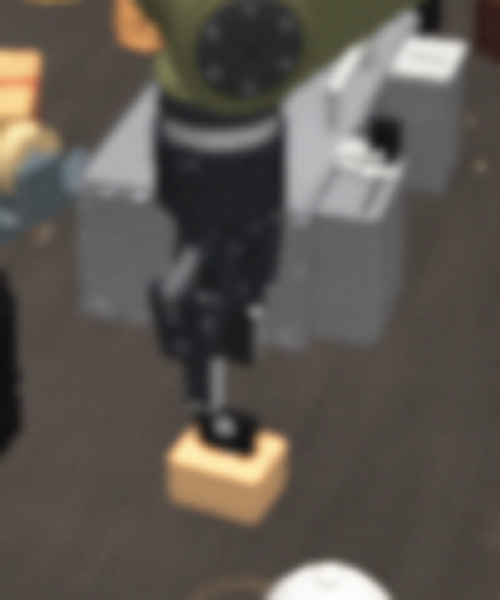

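View pics/t3c.png

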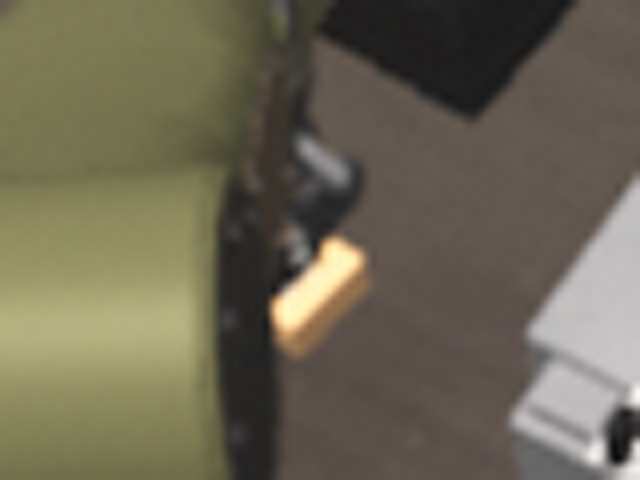

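>>> {"api": "drive_tool", "payload": {"moves": [{"x": 0,"y": 0,"z": 1,"rx": 0,"ry": 0,"rz": 0,"claw": 1},{"x": 0,"y": 0,"z": 0,"rx": 0,"ry": 0,"rz": 0,"claw": 1},{"x": 0,"y": 0,"z": 0,"rx": 0,"ry": 0,"rz": 0,"claw": 1},{"x": 0,"y": 0,"z": 0,"rx": 0,"ry": 0,"rz": 0,"claw": 1},{"x": 0,"y": 0,"z": 0,"rx": 0,"ry": 0,"rz": 0,"claw": 1}], "squeeze": 40}}

```text
time: 2.85
ee_pos: [0.4839, 0.3571, 0.0432]
tool_rot: [3.139, 0.004, 3.007]
contact_force: [-0.7, -0.6, 0.8]
opening: -0.0
```

```bash
python3 go.py .482 .3548 .1 3.007
```

```text
t 2.85 pos [0.4839 0.3571 0.0432] rpy [3.1388 0.0044 3.0073] F [-0.7 -0.6  0.8] open -0.0 q6 -0.86
shift mm [  1.3  -2.4 -56.8] rot deg [0.2 0.2 0. ]
```

```bash
python3 - <<'E'
from h import *
cap("side","s4");cap("top","t4")
crop("s4",270,190,370,310,5,"s4c")
crop("t4",210,150,290,210,8,"t4c")
print(proj("side",[[.4839,.3571,.0432],[.482,.355,.058]]),proj("top",[[.4839,.3571,.0432],[.482,.355,.058]]))
E
```

```text
[[314.40279869 275.5740197 ]
 [315.18633654 271.13489471]] [[245.5361457  181.46567622]
 [245.1339777  180.18764485]]
```

View pics/s4c.png

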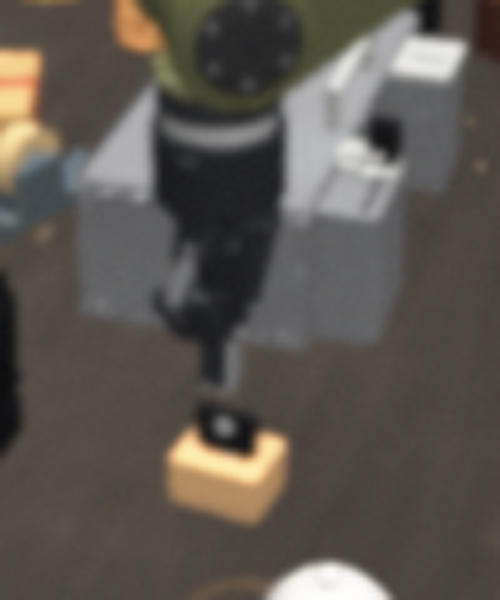

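View pics/t4c.png

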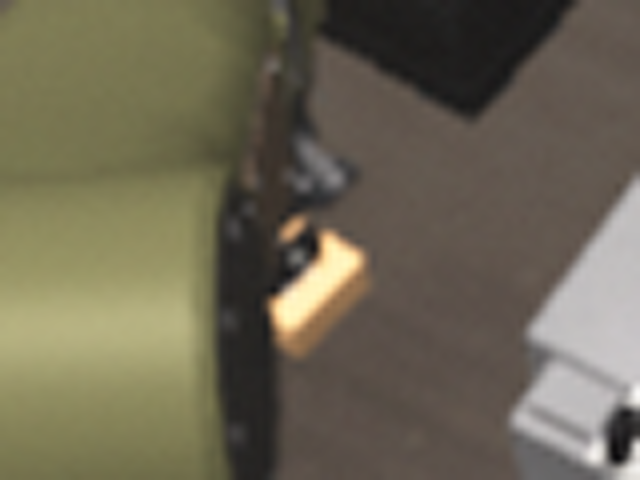

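```bash
python3 - <<'E'
from h import *
W=cloud("side",np.load("s4.npy"))
for v in range(255,285,1):
    print(v,[tuple((W[v,u]*1000).round(0).astype(int)) if np.isfinite(W[v,u,0]) else None for u in (312,314,316)])
s=bot.sense(); print(s['joint_positions'])
E
```

```text
255 [(np.int64(477), np.int64(398), np.int64(142)), (np.int64(476), np.int64(384), np.int64(134)), (np.int64(474), np.int64(370), np.int64(125))]
256 [(np.int64(478), np.int64(395), np.int64(137)), (np.int64(476), np.int64(383), np.int64(130)), (np.int64(473), np.int64(373), np.int64(124))]
257 [(np.int64(477), np.int64(398), np.int64(136)), (np.int64(476), np.int64(384), np.int64(127)), (np.int64(473), np.int64(373), np.int64(121))]
258 [(np.int64(477), np.int64(399), np.int64(133)), (np.int64(475), np.int64(387), np.int64(126)), (np.int64(474), np.int64(372), np.int64(117))]
259 [(np.int64(480), np.int64(390), np.int64(123)), (np.int64(476), np.int64(385), np.int64(121)), (np.int64(476), np.int64(366), np.int64(109))]
260 [(np.int64(487), np.int64(369), np.int64(106)), (np.int64(480), np.int64(372), np.int64(108)), (np.int64(476), np.int64(364), np.int64(104))]
261 [(np.int64(486), np.int64(371), np.int64(103)), (np.int64(480), np.int64(370), np.int64(104)), (np.int64(477), np.int64(363), np.int64(100))]
262 [(np.int64(486), np.int64(371), np.int64(100)), (np.int64(479), np.int64(3
[... 2611 characters left out ...]
np.int64(360), np.int64(31))]
281 [(np.int64(489), np.int64(367), np.int64(29)), (np.int64(488), np.int64(349), np.int64(17)), (np.int64(479), np.int64(359), np.int64(26))]
282 [(np.int64(488), np.int64(369), np.int64(28)), (np.int64(484), np.int64(363), np.int64(24)), (np.int64(476), np.int64(366), np.int64(28))]
283 [(np.int64(486), np.int64(374), np.int64(28)), (np.int64(481), np.int64(370), np.int64(27)), (np.int64(475), np.int64(370), np.int64(28))]
284 [(np.int64(486), np.int64(374), np.int64(25)), (np.int64(480), np.int64(375), np.int64(27)), (np.int64(475), np.int64(371), np.int64(24))]
[ 5.75263511e-01  5.70332542e-01  1.51351381e+00 -7.81479111e-04
  1.05268630e+00 -8.60768481e-01]
```

```bash
python3 - <<'E'
from h import *
W=cloud("side",np.load("side0.npy"))
print(proj("side",[[.2335,.4977,.1957],[.2335,.4977,.209]]))
m=(W[...,0]>.1)&(W[...,0]<.36)&(W[...,1]>.35)&(W[...,1]<.65)&(W[...,2]>.12)&(W[...,2]<.5)
P=W[m]; i=P[:,2].argsort()[:25]; print((P[i]*1000).round(0))
W=cloud("side",np.load("s3.npy"))
m=(W[...,0]>.42)&(W[...,0]<.56)&(W[...,1]>.28)&(W[...,1]<.45)&(W[...,2]>.061)&(W[...,2]<.5)
P=W[m]; i=P[:,2].argsort()[:25]; print((P[i]*1000).round(0))
W=cloud("top",np.load("t4.npy"))
m=(W[...,0]>.42)&(W[...,0]<.56)&(W[...,1]>.28)&(W[...,1]<.45)&(W[...,2]>.061)&(W[...,2]<.5)
P=W[m]; i=P[:,2].argsort()[:25]; print((P[i]*1000).round(0))
E
```

```text
[[398.76151238 274.88045397]
 [399.22973792 270.13273784]]
[[220. 457. 241.]
 [213. 461. 242.]
 [218. 459. 242.]
 [258. 542. 243.]
 [248. 547. 243.]
 [255. 542. 243.]
 [262. 540. 243.]
 [260. 544. 243.]
 [253. 546. 243.]
 [221. 457. 244.]
 [211. 463. 244.]
 [206. 462. 244.]
 [216. 461. 244.]
 [226. 455. 244.]
 [218. 458. 245.]
 [209. 464. 245.]
 [251. 547. 245.]
 [223. 460. 245.]
 [213. 462. 245.]
 [246. 547. 246.]
 [223. 456. 246.]
 [248. 549. 246.]
 [205. 461. 246.]
 [216. 460. 246.]
 [245. 544. 247.]]
[[495. 384.  75.]
 [499. 381.  76.]
 [479. 385.  76.]
 [473. 337.  76.]
 [479. 335.  77.]
 [481. 387.  77.]
 [475. 339.  77.]
 [482. 336.  78.]
 [491. 386.  78.]
 [488. 385.  78.]
 [485. 338.  79.]
 [477. 383.  79.]
 [482. 385.  79.]
 [476. 337.  79.]
 [488. 336.  80.]
 [473. 337.  80.]
 [478. 387.  81.]
 [469. 338.  81.]
 [482. 336.  81.]
 [485. 337.  82.]
 [479. 384.  83.]
 [470. 335.  83.]
 [488. 336.  83.]
 [483. 392.  84.]
 [492. 390.  84.]]
[[475. 345.  61.]
 [477. 340.  95.]
 [479. 340. 100.]
 [469. 324. 126.]
 [488. 337. 127.]
 [483. 333. 130.]
 [491. 338. 131.]
 [467. 320. 139.]
 [470. 321. 143.]
 [471. 321. 148.]
 [464. 311. 151.]
 [466. 302. 155.]
 [478. 320. 155.]
 [464. 305. 155.]
 [466. 311. 155.]
 [466. 305. 160.]
 [472. 309. 163.]
 [466. 310. 164.]
 [489. 306. 164.]
 [475. 311. 165.]
 [469. 312. 165.]
 [465. 299. 166.]
 [476. 297. 167.]
 [466. 295. 168.]
 [478. 293. 168.]]
```

>>> {"api": "drive_tool", "payload": {"moves": [{"x": 0,"y": 0,"z": 0,"rx": 0,"ry": 0,"rz": 0,"claw": 0},{"x": 1,"y": -1,"z": 0,"rx": 0,"ry": 0,"rz": 0,"claw": 0},{"x": 0,"y": 0,"z": 10,"rx": 0,"ry": 0,"rz": 0,"claw": 0},{"x": 0,"y": 0,"z": 10,"rx": 0,"ry": 0,"rz": 0,"claw": 0},{"x": 0,"y": 0,"z": 0,"rx": 0,"ry": 0,"rz": 0,"claw": 0}]}}

```text
time: 3.45
ee_pos: [0.4825, 0.3561, 0.0212]
tool_rot: [3.139, 0.004, 3.007]
contact_force: [-0.1, 0.3, 0.3]
opening: 0.5
```

```bash
python3 go.py .482 .356 .01 3.007
```

```text
t 3.45 pos [0.4825 0.3561 0.0212] rpy [3.1391 0.004  3.0072] F [-0.1  0.3  0.3] open 0.5 q6 -0.86
shift mm [ 0.5 -0.2 11.2] rot deg [0.1 0.2 0. ]
```

>>> {"api": "drive_tool", "payload": {"moves": [{"x": 0,"y": 0,"z": 6,"rx": 0,"ry": 0,"rz": 0,"claw": 0},{"x": 0,"y": 0,"z": 4,"rx": 0,"ry": 0,"rz": 0,"claw": 0},{"x": 0,"y": 0,"z": 0,"rx": 0,"ry": 0,"rz": 0,"claw": 1},{"x": 0,"y": 0,"z": 0,"rx": 0,"ry": 0,"rz": 0,"claw": 1},{"x": 0,"y": 0,"z": 0,"rx": 0,"ry": 0,"rz": 0,"claw": 1}], "squeeze": 40}}

```text
time: 3.95
ee_pos: [0.4824, 0.3561, 0.0098]
tool_rot: [3.14, 0.003, 3.007]
contact_force: [-1.1, -0.1, -0.6]
opening: 0.101
```

```bash
python3 go.py .482 .356 .01 3.007;  python3 - <<'E'
from h import *
cap("side","s5")
crop("s5",270,190,370,310,5,"s5c")
W=cloud("side",np.load("s5.npy"))
m=(W[...,0]>.45)&(W[...,0]<.52)&(W[...,1]>.31)&(W[...,1]<.42)&(W[...,2]>.02)&(W[...,2]<.08)
E
```

```text
t 3.95 pos [0.4824 0.3561 0.0098] rpy [3.1395 0.0034 3.0072] F [-1.1 -0.1 -0.6] open 0.101 q6 -0.86
shift mm [ 0.4 -0.1 -0.2] rot deg [0.1 0.2 0. ]
```

View pics/s5c.png

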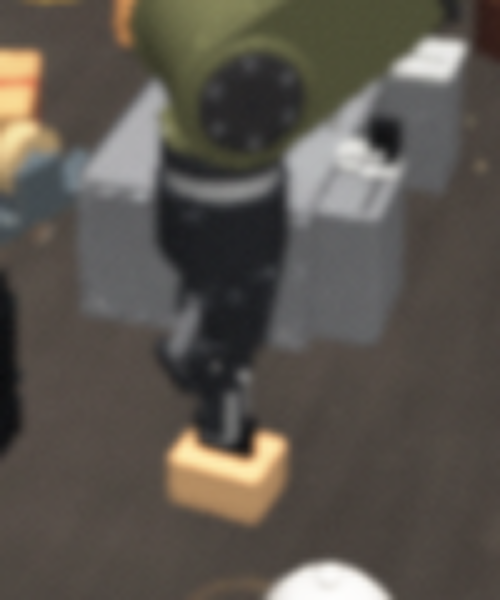

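>>> {"api": "drive_tool", "payload": {"moves": [{"x": 0,"y": 0,"z": -10,"rx": 0,"ry": 0,"rz": 0,"claw": 1},{"x": 0,"y": 0,"z": -30,"rx": 0,"ry": 0,"rz": 0,"claw": 1},{"x": 0,"y": 0,"z": -40,"rx": 0,"ry": 0,"rz": 0,"claw": 1},{"x": 0,"y": 0,"z": -40,"rx": 0,"ry": 0,"rz": 0,"claw": 1},{"x": 0,"y": 0,"z": -40,"rx": 0,"ry": 0,"rz": 0,"claw": 1}]}}

```text
time: 4.5
ee_pos: [0.4796, 0.3543, 0.1726]
tool_rot: [-3.138, -0.004, 3.007]
contact_force: [-0.3, -0.2, -1.2]
opening: 0.103
```

```bash
python3 go.py .4524 -.0680 .17 3.14;  python3 - <<'E'
from h import *
cap("side","s6")
crop("s6",270,150,390,310,4,"s6c")
E
```

```text
t 4.5 pos [0.4796 0.3543 0.1726] rpy [-3.1376 -0.0036  3.0072] F [-0.3 -0.2 -1.2] open 0.103 q6 -0.86
shift mm [ -29.6 -422.1    4.2] rot deg [-0.2 -0.2 -7.6]
```

View pics/s6c.png

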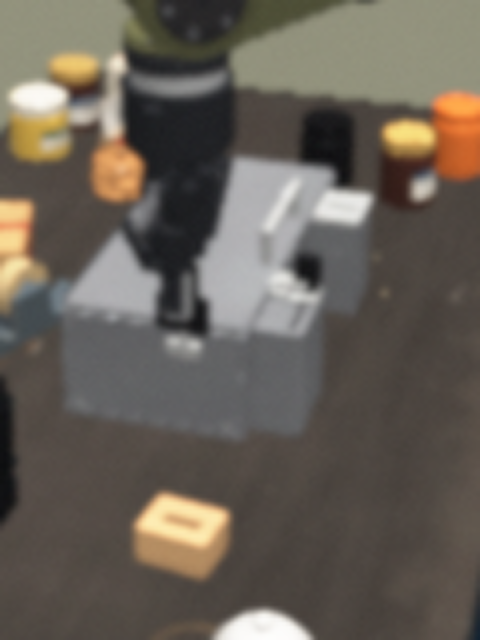

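```bash
python3 - <<'E'
from h import *
crop("s6",295,215,335,255,16,"s6d")
print((proj("side",[[.4796,.3543,.178],[.4796+.02,.3543,.2],[.4796-.02,.3543,.2],[.4796,.3543,.172]])-[295,215]+.5)*16-.5)
E
```

```text
[[338.97454066 341.33519286]
 [228.83146057 216.31564805]
 [448.16143912 248.29272741]
 [339.24169366 370.7739467 ]]
```

View pics/s6d.png

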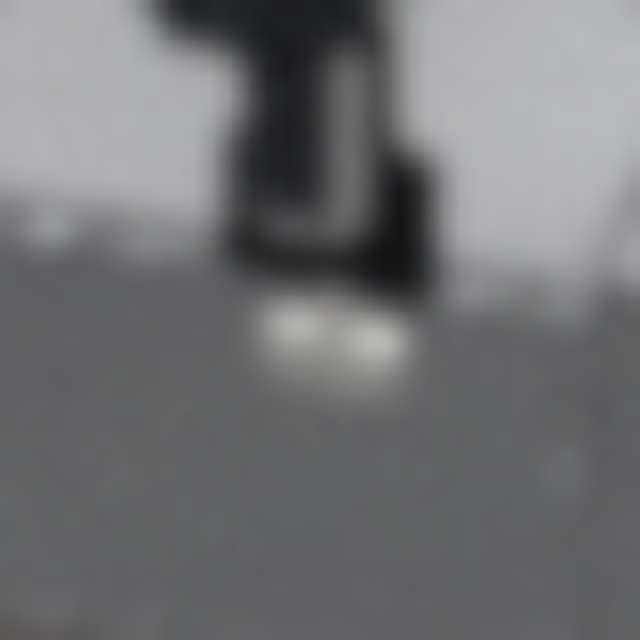

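>>> {"api": "drive_tool", "payload": {"moves": [{"x": 0,"y": -40,"z": 0,"rx": 0,"ry": 0,"rz": -1.5,"claw": 1},{"x": -4,"y": -44,"z": 0,"rx": 0,"ry": 0,"rz": -1.5,"claw": 1},{"x": -4,"y": -44,"z": 0,"rx": 0,"ry": 0,"rz": -1.5,"claw": 1},{"x": -4,"y": -44,"z": 0,"rx": 0,"ry": 0,"rz": -1.5,"claw": 1},{"x": -4,"y": -44,"z": 0,"rx": 0,"ry": 0,"rz": -1.5,"claw": 1}]}}

```text
time: 5.05
ee_pos: [0.4806, 0.1375, 0.1862]
tool_rot: [3.134, 0.015, -3.133]
contact_force: [0.7, 0.0, -1.7]
opening: 0.101
```

```bash
python3 go.py .4524 -.0680 .17 3.14
```

```text
t 5.05 pos [0.4806 0.1375 0.1862] rpy [ 3.1345  0.015  -3.1332] F [ 0.7  0.  -1.7] open 0.101 q6 -1.38
shift mm [  30.1 -205.3   14.3] rot deg [0.4 0.9 0.6]
```

>>> {"api": "drive_tool", "payload": {"moves": [{"x": 4,"y": -44,"z": 2,"rx": 0,"ry": 0.3,"rz": 0,"claw": 1},{"x": 7,"y": -44,"z": 2,"rx": 0,"ry": 0.3,"rz": 0,"claw": 1},{"x": 7,"y": -44,"z": 2,"rx": 0,"ry": 0,"rz": 0,"claw": 1},{"x": 7,"y": -44,"z": 2,"rx": 0,"ry": 0,"rz": 0,"claw": 1},{"x": 3,"y": -20,"z": 2,"rx": 0,"ry": 0,"rz": 0,"claw": 1}]}}

```text
time: 5.55
ee_pos: [0.4527, -0.0685, 0.1784]
tool_rot: [3.135, 0.011, -3.133]
contact_force: [0.6, 1.3, -0.3]
opening: 0.102
```

```bash
python3 go.py .4524 -.0680 .11 3.14
```

```text
t 5.55 pos [ 0.4527 -0.0685  0.1784] rpy [ 3.1353  0.0113 -3.1335] F [ 0.6  1.3 -0.3] open 0.102 q6 -1.82
shift mm [ 1.   0.  68.3] rot deg [0.4 0.6 0.6]
```

>>> {"api": "drive_tool", "payload": {"moves": [{"x": 0,"y": 0,"z": 20,"rx": 0.4,"ry": 0.6,"rz": 0.6,"claw": 1},{"x": 0,"y": 0,"z": 20,"rx": 0,"ry": 0,"rz": 0,"claw": 1},{"x": 0,"y": 0,"z": 20,"rx": 0,"ry": 0,"rz": 0,"claw": 1},{"x": 0,"y": 0,"z": 5,"rx": 0,"ry": 0,"rz": 0,"claw": 1},{"x": 0,"y": 0,"z": 0,"rx": 0,"ry": 0,"rz": 0,"claw": 1}]}}

```text
time: 6.05
ee_pos: [0.4533, -0.0724, 0.1153]
tool_rot: [-3.139, 0.007, 3.133]
contact_force: [0.5, -0.1, 0.2]
opening: 0.105
```

```bash
python3 go.py .4524 -.0680 .107 3.14; python3 - <<'E'
from h import *
cap("side","s7");cap("top","t7")
crop("s7",300,150,400,250,6,"s7c")
crop("t7",290,190,370,260,8,"t7c")
E
```

```text
t 6.05 pos [ 0.4533 -0.0724  0.1153] rpy [-3.1388  0.0069  3.1329] F [ 0.5 -0.1  0.2] open 0.105 q6 -1.8
shift mm [1.  4.4 8.2] rot deg [-0.2  0.4 -0.4]
```

View pics/s7c.png

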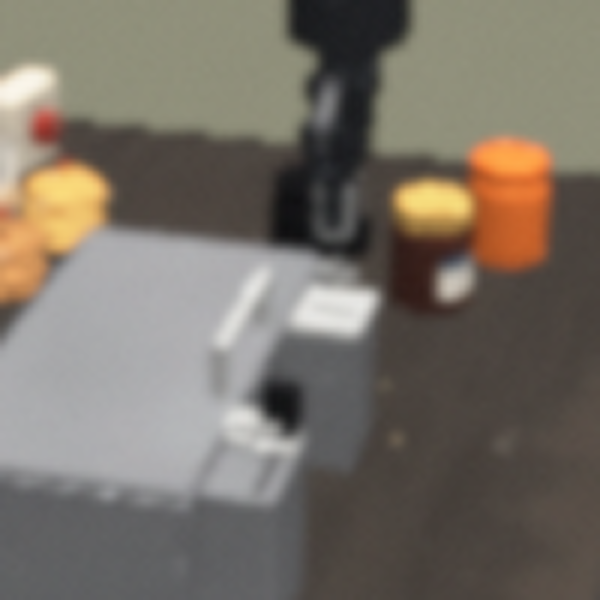

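View pics/t7c.png

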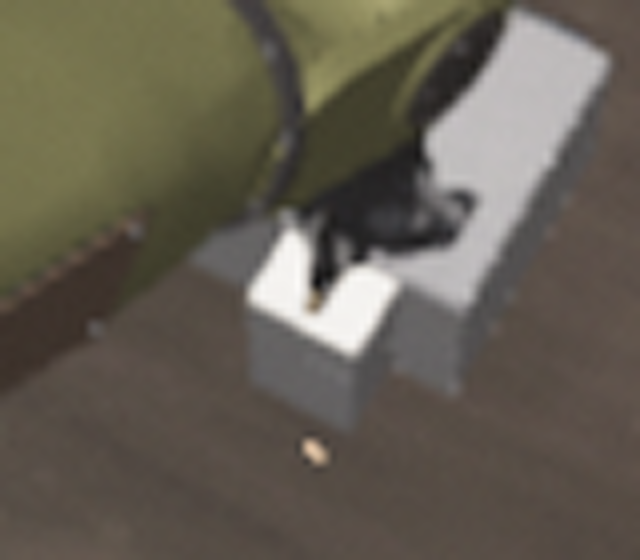

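>>> {"api": "drive_tool", "payload": {"moves": [{"x": 1,"y": 3,"z": 4,"rx": -0.2,"ry": 0.4,"rz": -0.4,"claw": 1},{"x": 0,"y": 2,"z": 4,"rx": 0,"ry": 0,"rz": 0,"claw": 1},{"x": 0,"y": 0,"z": 2,"rx": 0,"ry": 0,"rz": 0,"claw": 1},{"x": 0,"y": 0,"z": 0,"rx": 0,"ry": 0,"rz": 0,"claw": 1},{"x": 0,"y": 0,"z": 0,"rx": 0,"ry": 0,"rz": 0,"claw": 1}]}}

```text
time: 6.65
ee_pos: [0.4537, -0.0668, 0.1073]
tool_rot: [-3.142, 0.004, 3.141]
contact_force: [-0.1, 0.4, -0.9]
opening: 0.101
```

```bash
python3 go.py .4524 -.0670 .10 3.14
```

```text
t 6.65 pos [ 0.4537 -0.0668  0.1073] rpy [-3.1416  0.004   3.1415] F [-0.1  0.4 -0.9] open 0.101 q6 -1.8
shift mm [ 1.4 -0.2  7.3] rot deg [-0.   0.2  0.1]
```

>>> {"api": "drive_tool", "payload": {"moves": [{"x": 1,"y": 0,"z": 3,"rx": 0,"ry": 0,"rz": 0,"claw": 1},{"x": 0,"y": 0,"z": 2,"rx": 0,"ry": 0,"rz": 0,"claw": 1},{"x": 0,"y": 0,"z": 2,"rx": 0,"ry": 0,"rz": 0,"claw": 1},{"x": 0,"y": 0,"z": 2,"rx": 0,"ry": 0,"rz": 0,"claw": 1},{"x": 0,"y": 0,"z": 2,"rx": 0,"ry": 0,"rz": 0,"claw": 1}]}}

```text
time: 7.15
ee_pos: [0.4528, -0.067, 0.0957]
tool_rot: [-3.141, 0.004, 3.141]
contact_force: [-0.6, 0.3, -0.8]
opening: 0.103
```

```bash
python3 go.py .4524 -.0670 .08 3.14
```

```text
t 7.15 pos [ 0.4528 -0.067   0.0957] rpy [-3.1414  0.0045  3.1413] F [-0.6  0.3 -0.8] open 0.103 q6 -1.8
shift mm [ 0.5  0.  15.7] rot deg [-0.   0.3  0.1]
```

>>> {"api": "drive_tool", "payload": {"moves": [{"x": 0,"y": 0,"z": 3,"rx": 0,"ry": 0,"rz": 0,"claw": 1},{"x": 0,"y": 0,"z": 2,"rx": 0,"ry": 0,"rz": 0,"claw": 1},{"x": 0,"y": 0,"z": 2,"rx": 0,"ry": 0,"rz": 0,"claw": 1},{"x": 0,"y": 0,"z": 2,"rx": 0,"ry": 0,"rz": 0,"claw": 1},{"x": 0,"y": 0,"z": 1,"rx": 0,"ry": 0,"rz": 0,"claw": 1}]}}

```text
time: 7.65
ee_pos: [0.4527, -0.067, 0.0845]
tool_rot: [-3.142, 0.004, 3.141]
contact_force: [-0.3, 0.3, -0.8]
opening: 0.103
```

```bash
python3 go.py .4524 -.0670 .08 3.14
```

```text
t 7.65 pos [ 0.4527 -0.067   0.0845] rpy [-3.1415  0.004   3.1413] F [-0.3  0.3 -0.8] open 0.103 q6 -1.8
shift mm [ 0.4 -0.   4.5] rot deg [-0.   0.2  0.1]
```

Inserting freely. Press to the plate.

>>> {"api": "drive_tool", "payload": {"moves": [{"x": 0,"y": 0,"z": 2,"rx": 0,"ry": 0,"rz": 0,"claw": 1},{"x": 0,"y": 0,"z": 1.5,"rx": 0,"ry": 0,"rz": 0,"claw": 1},{"x": 0,"y": 0,"z": 1,"rx": 0,"ry": 0,"rz": 0,"claw": 1},{"x": 0,"y": 0,"z": 1,"rx": 0,"ry": 0,"rz": 0,"claw": 1},{"x": 0,"y": 0,"z": 1,"rx": 0,"ry": 0,"rz": 0,"claw": 1}]}}

```text
time: 8.15
ee_pos: [0.453, -0.067, 0.0795]
tool_rot: [-3.141, 0.005, 3.141]
contact_force: [-11.8, 1.3, 19.4]
opening: 0.101
```

```bash
python3 go.py .4524 -.0670 .08 3.14; python3 - <<'E'
from h import *
cap("side","s8")
crop("s8",300,150,400,250,6,"s8c")
E
```

```text
t 8.15 pos [ 0.453  -0.067   0.0795] rpy [-3.1413  0.0046  3.1414] F [-11.8   1.3  19.4] open 0.101 q6 -1.8
shift mm [ 0.6  0.  -0.5] rot deg [-0.   0.3  0.1]
```

View pics/s8c.png

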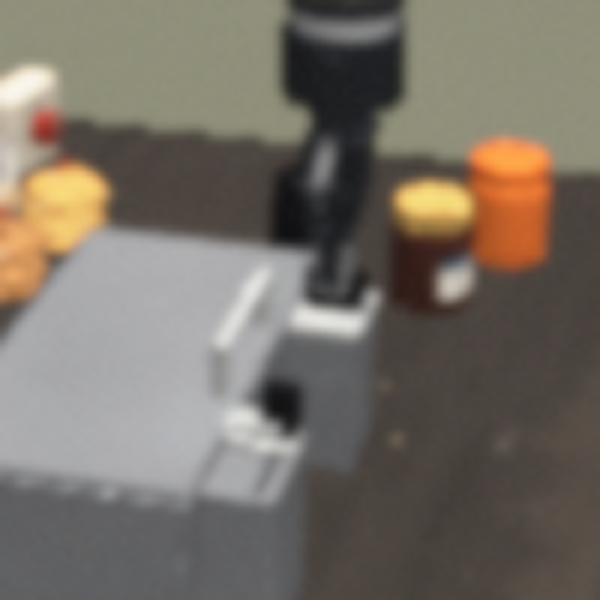

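>>> {"api": "drive_tool", "payload": {"moves": [{"x": 0.8,"y": 0,"z": -0.3,"rx": 0,"ry": 0,"rz": 0,"claw": 1},{"x": 0,"y": 0,"z": 0,"rx": 0,"ry": 0,"rz": 5,"claw": 1},{"x": 0,"y": 0,"z": 0,"rx": 0,"ry": 0,"rz": 5,"claw": 1},{"x": 0,"y": 0,"z": 0,"rx": 0,"ry": 0,"rz": 5,"claw": 1},{"x": 0,"y": 0,"z": 0,"rx": 0,"ry": 0,"rz": 5,"claw": 1}], "squeeze": 60}}

```text
time: 8.7
ee_pos: [0.4524, -0.067, 0.0804]
tool_rot: [3.14, 0.006, 2.781]
contact_force: [-0.6, -0.1, 0.4]
opening: 0.095
```

```bash
python3 go.py .4524 -.0670 .08 1.75
```

```text
t 8.7 pos [ 0.4524 -0.067   0.0804] rpy [3.1399 0.0057 2.7813] F [-0.6 -0.1  0.4] open 0.095 q6 -1.44
shift mm [ 0.  -0.   0.4] rot deg [ 0.3  0.2 59.1]
```

>>> {"api": "drive_tool", "payload": {"moves": [{"x": 0,"y": 0,"z": 0.3,"rx": 0.2,"ry": 0.2,"rz": 7,"claw": 1},{"x": 0,"y": 0,"z": 0,"rx": 0,"ry": 0,"rz": 7,"claw": 1},{"x": 0,"y": 0,"z": 0,"rx": 0,"ry": 0,"rz": 7,"claw": 1},{"x": 0,"y": 0,"z": 0,"rx": 0,"ry": 0,"rz": 7,"claw": 1},{"x": 0,"y": 0,"z": 0,"rx": 0,"ry": 0,"rz": 7,"claw": 1}]}}

```text
time: 9.2
ee_pos: [0.4522, -0.0672, 0.0801]
tool_rot: [-3.141, 0.003, 2.146]
contact_force: [-0.6, -1.1, 1.1]
opening: 0.096
```

```bash
python3 go.py .4524 -.0670 .08 1.75
```

```text
t 9.2 pos [ 0.4522 -0.0672  0.0801] rpy [-3.1407e+00  2.8000e-03  2.1462e+00] F [-0.6 -1.1  1.1] open 0.096 q6 -0.8
shift mm [0.  0.3 0.1] rot deg [-0.   0.2 22.7]
```

>>> {"api": "drive_tool", "payload": {"moves": [{"x": 0,"y": 0,"z": 0,"rx": 0,"ry": 0,"rz": 6,"claw": 1},{"x": 0,"y": 0,"z": 0,"rx": 0,"ry": 0,"rz": 6,"claw": 1},{"x": 0,"y": 0,"z": 0,"rx": 0,"ry": 0,"rz": 4,"claw": 1},{"x": 0,"y": 0,"z": 0,"rx": 0,"ry": 0,"rz": 2,"claw": 1},{"x": 0,"y": 0,"z": 0,"rx": 0,"ry": 0,"rz": 2,"claw": 1}]}}

```text
time: 9.7
ee_pos: [0.452, -0.0672, 0.0802]
tool_rot: [-3.141, 0.003, 1.779]
contact_force: [-0.7, -0.3, 0.1]
opening: 0.094
```

```bash
python3 go.py .4524 -.0670 .08 1.75; python3 -c "
from cell import bot;print(bot.sense()['torque'])"
```

```text
t 9.7 pos [ 0.452  -0.0672  0.0802] rpy [-3.1414e+00  3.0000e-03  1.7788e+00] F [-0.7 -0.3  0.1] open 0.094 q6 -0.43
shift mm [0.1 0.4 0.2] rot deg [-0.   0.2  1.7]
[0.08708325 0.19065195 0.14694395]
```

>>> {"api": "drive_tool", "payload": {"moves": [{"x": 0,"y": 0,"z": 0,"rx": 0,"ry": 0,"rz": 1.5,"claw": 1},{"x": 0,"y": 0,"z": 0,"rx": 0,"ry": 0,"rz": 1.5,"claw": 1},{"x": 0,"y": 0,"z": 0,"rx": 0,"ry": 0,"rz": 1,"claw": 1},{"x": 0,"y": 0,"z": 0,"rx": 0,"ry": 0,"rz": 0,"claw": 1},{"x": 0,"y": 0,"z": 0,"rx": 0,"ry": 0,"rz": 0,"claw": 1}]}}

```text
time: 10.2
ee_pos: [0.4519, -0.0673, 0.0802]
tool_rot: [-3.141, 0.004, 1.707]
contact_force: [0.5, 0.3, 0.7]
opening: 0.096
```

```bash
python3 go.py .4524 -.0670 .08 1.75; python3 -c "
from cell import bot;print(bot.sense()['torque'])"
```

```text
t 10.2 pos [ 0.4519 -0.0673  0.0802] rpy [-3.1412  0.0038  1.7072] F [0.5 0.3 0.7] open 0.096 q6 -0.36
shift mm [0.2 0.5 0.2] rot deg [-0.   0.2 -2.5]
[0.02730963 0.18742877 0.73534444]
```

>>> {"api": "drive_tool", "payload": {"moves": [{"x": 0,"y": 0,"z": 0,"rx": 0,"ry": 0,"rz": -1,"claw": 1},{"x": 0,"y": 0,"z": 0,"rx": 0,"ry": 0,"rz": 0,"claw": 0.65},{"x": 0,"y": 0,"z": 0,"rx": 0,"ry": 0,"rz": 0,"claw": 0.65},{"x": 0,"y": 0,"z": -10,"rx": 0,"ry": 0,"rz": 0,"claw": 0.65},{"x": 0,"y": 0,"z": -25,"rx": 0,"ry": 0,"rz": 0,"claw": 0.65}]}}

```text
time: 10.7
ee_pos: [0.4506, -0.0668, 0.1142]
tool_rot: [-3.137, 0.001, 1.725]
contact_force: [-0.4, 0.0, 0.3]
opening: 0.173
```

>>> {"api": "drive_tool", "payload": {"moves": [{"x": 0,"y": 0,"z": -30,"rx": 0,"ry": 0,"rz": 0,"claw": 0.65},{"x": 0,"y": 0,"z": -30,"rx": 0,"ry": 0,"rz": -8,"claw": 0.65},{"x": 0,"y": 0,"z": -20,"rx": 0,"ry": 0,"rz": -8,"claw": 0.65},{"x": 0,"y": 0,"z": 0,"rx": 0,"ry": 0,"rz": -8,"claw": 0.5},{"x": 0,"y": 0,"z": 0,"rx": 0,"ry": 0,"rz": -8,"claw": 0.4}]}}

```text
time: 11.2
ee_pos: [0.4519, -0.0668, 0.2047]
tool_rot: [3.141, 0.005, 2.299]
contact_force: [-0.8, -0.3, -0.6]
opening: 0.303
```

```bash
python3 go.py .442 .119 .19 3.14; python3 - <<'E'
from h import *
cap("side","s9");cap("top","t9")
crop("s9",300,150,400,250,6,"s9c")
crop("t9",290,190,370,260,8,"t9c")
E
```

```text
t 11.2 pos [ 0.4519 -0.0668  0.2047] rpy [3.141  0.0045 2.2991] F [-0.8 -0.3 -0.6] open 0.303 q6 -0.95
shift mm [145.3 116.3  14.1] rot deg [ -0.1   0.3 -48.2]
```

View pics/s9c.png

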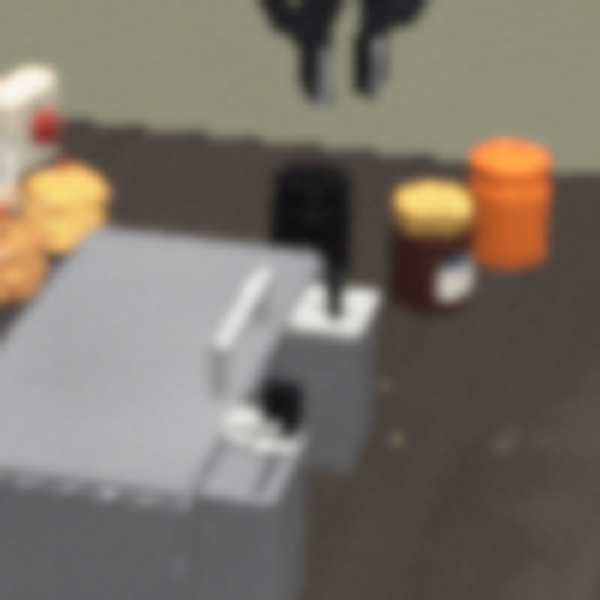

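View pics/t9c.png

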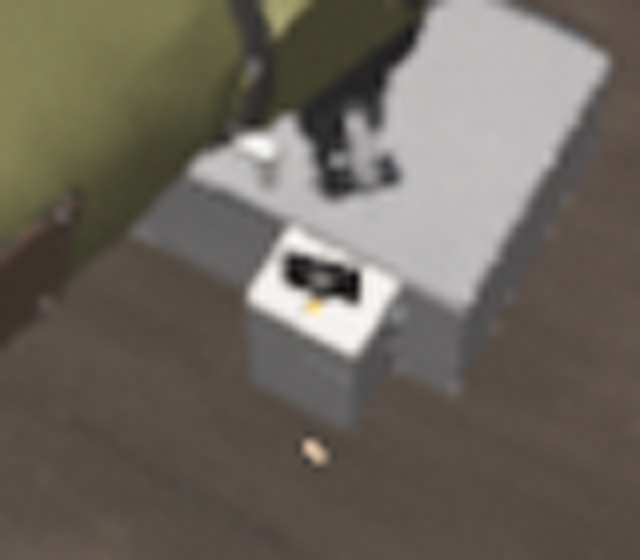

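>>> {"api": "drive_tool", "payload": {"moves": [{"x": 20,"y": 28,"z": 0,"rx": 0,"ry": 0,"rz": -8,"claw": 0.3},{"x": 17,"y": 30,"z": 5,"rx": 0,"ry": 0,"rz": -8,"claw": 0.3},{"x": 13,"y": 33,"z": 5,"rx": 0,"ry": 0,"rz": -8,"claw": 0.3},{"x": 8,"y": 35,"z": 5,"rx": 0,"ry": 0,"rz": -8,"claw": 0.3},{"x": 5,"y": 35,"z": 0,"rx": 0,"ry": 0,"rz": -8,"claw": 0.3}]}}

```text
time: 11.8
ee_pos: [0.4867, 0.1078, 0.1901]
tool_rot: [-3.139, 0.005, 2.984]
contact_force: [0.2, -1.0, -0.3]
opening: 0.353
```

```bash
python3 go.py .442 .119 .15 3.14
```

```text
t 11.8 pos [0.4867 0.1078 0.1901] rpy [-3.1389  0.0049  2.984 ] F [ 0.2 -1.  -0.3] open 0.353 q6 -1.27
shift mm [46.1  4.1 39.9] rot deg [-0.2  0.3 -8.9]
```

>>> {"api": "drive_tool", "payload": {"moves": [{"x": 20,"y": 2,"z": 0,"rx": 0,"ry": 0.3,"rz": -4.5,"claw": 0.3},{"x": 20,"y": 2,"z": 5,"rx": 0,"ry": 0,"rz": -4.4,"claw": 0.3},{"x": 4,"y": 0,"z": 15,"rx": 0,"ry": 0,"rz": 0,"claw": 0.3},{"x": 0,"y": 0,"z": 15,"rx": 0,"ry": 0,"rz": 0,"claw": 0.3},{"x": 0,"y": 0,"z": 0,"rx": 0,"ry": 0,"rz": 0,"claw": 0.3}]}}

```text
time: 12.3
ee_pos: [0.4413, 0.1213, 0.1545]
tool_rot: [-3.139, -0.002, 3.131]
contact_force: [0.4, 0.1, 0.2]
opening: 0.346
```

```bash
python3 go.py .442 .119 .09 3.14; python3 - <<'E'
from h import *
cap("side","s10");crop("s10",300,150,400,250,6,"s10c")
E
```

```text
t 12.3 pos [0.4413 0.1213 0.1545] rpy [-3.1394e+00 -2.2000e-03  3.1313e+00] F [0.4 0.1 0.2] open 0.346 q6 -1.37
shift mm [-0.8 -2.1 64.5] rot deg [-0.1 -0.1 -0.5]
```

View pics/s10c.png

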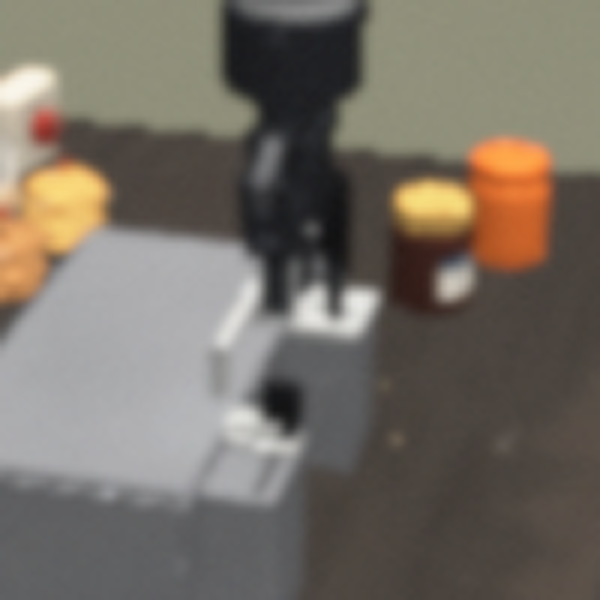

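>>> {"api": "drive_tool", "payload": {"moves": [{"x": 0,"y": -2,"z": 15,"rx": 0,"ry": 0,"rz": -0.5,"claw": 0.3},{"x": 0,"y": 0,"z": 15,"rx": 0,"ry": 0,"rz": 0,"claw": 0.3},{"x": 0,"y": 0,"z": 15,"rx": 0,"ry": 0,"rz": 0,"claw": 0.3},{"x": 0,"y": 0,"z": 10,"rx": 0,"ry": 0,"rz": 0,"claw": 0.3},{"x": 0,"y": 0,"z": 3,"rx": 0,"ry": 0,"rz": 0,"claw": 0.3}]}}

```text
time: 12.85
ee_pos: [0.4448, 0.1192, 0.1005]
tool_rot: [-3.141, 0.005, 3.128]
contact_force: [0.2, 0.1, 0.9]
opening: 0.347
```

```bash
python3 go.py .442 .119 .09 3.14; python3 - <<'E'
from h import *
cap("side","s11");crop("s11",300,150,400,250,6,"s11c")
E
```

```text
t 12.85 pos [0.4448 0.1192 0.1005] rpy [-3.141   0.0052  3.1278] F [0.2 0.1 0.9] open 0.347 q6 -1.37
shift mm [ 2.9 -0.2 10.5] rot deg [-0.   0.3 -0.7]
```

View pics/s11c.png

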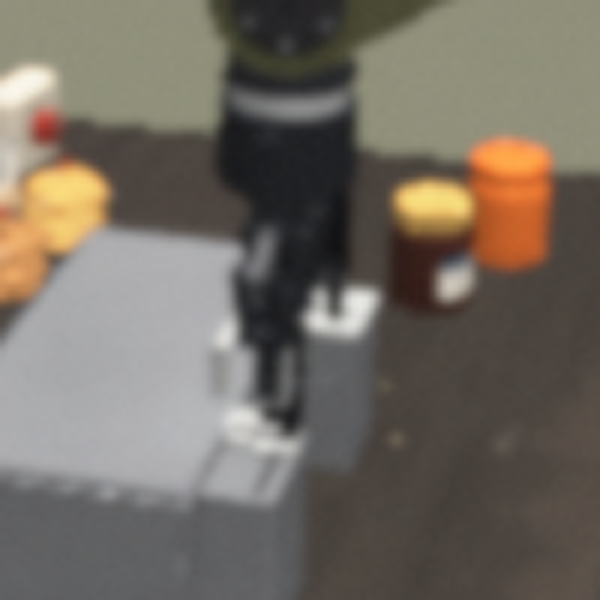

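>>> {"api": "drive_tool", "payload": {"moves": [{"x": 2,"y": 0,"z": 5,"rx": 0,"ry": 0.2,"rz": -0.6,"claw": 0.3},{"x": 0,"y": 0,"z": 3,"rx": 0,"ry": 0,"rz": 0,"claw": 0.3},{"x": 0,"y": 0,"z": 0,"rx": 0,"ry": 0,"rz": 0,"claw": 1},{"x": 0,"y": 0,"z": 0,"rx": 0,"ry": 0,"rz": 0,"claw": 1},{"x": 0,"y": 0,"z": 0,"rx": 0,"ry": 0,"rz": 0,"claw": 1}], "squeeze": 30}}

```text
time: 13.4
ee_pos: [0.4436, 0.1194, 0.0936]
tool_rot: [-3.141, 0.003, 3.138]
contact_force: [1.6, -0.9, -3.3]
opening: 0.126
```

```bash
python3 go.py .442 .150 .09 3.14
```

```text
t 13.4 pos [0.4436 0.1194 0.0936] rpy [-3.1414  0.0035  3.1381] F [ 1.6 -0.9 -3.3] open 0.126 q6 -1.38
shift mm [ 1.7 30.6  3.6] rot deg [-0.   0.2 -0.1]
```

>>> {"api": "drive_tool", "payload": {"moves": [{"x": 0,"y": 6,"z": 0,"rx": 0,"ry": 0,"rz": 0,"claw": 1},{"x": 0,"y": 6,"z": 0,"rx": 0,"ry": 0,"rz": 0,"claw": 1},{"x": 0,"y": 6,"z": 0,"rx": 0,"ry": 0,"rz": 0,"claw": 1},{"x": 0,"y": 6,"z": 0,"rx": 0,"ry": 0,"rz": 0,"claw": 1},{"x": 0,"y": 4,"z": 0,"rx": 0,"ry": 0,"rz": 0,"claw": 1}]}}

```text
time: 13.9
ee_pos: [0.4437, 0.1491, 0.0936]
tool_rot: [-3.14, 0.003, 3.138]
contact_force: [0.7, -23.3, 0.0]
opening: 0.131
```

```bash
python3 go.py .442 .150 .09 3.14
```

```text
t 13.9 pos [0.4437 0.1491 0.0936] rpy [-3.1402  0.0035  3.1377] F [  0.7 -23.3   0. ] open 0.131 q6 -1.32
shift mm [1.7 0.9 3.6] rot deg [-0.1  0.2 -0.1]
```

>>> {"api": "drive_tool", "payload": {"moves": [{"x": 0,"y": -1,"z": 0,"rx": 0,"ry": 0,"rz": 0,"claw": 0.3},{"x": 0,"y": 0,"z": 0,"rx": 0,"ry": 0,"rz": 0,"claw": 0.3},{"x": 0,"y": 0,"z": -10,"rx": 0,"ry": 0,"rz": 0,"claw": 0.3},{"x": 0,"y": 0,"z": -25,"rx": 0,"ry": 0,"rz": 0,"claw": 0.3},{"x": 0,"y": 0,"z": -30,"rx": 0,"ry": 0,"rz": 0,"claw": 0.3}]}}

```text
time: 14.4
ee_pos: [0.4419, 0.1492, 0.159]
tool_rot: [-3.14, -0.002, 3.139]
contact_force: [0.2, 0.1, -0.1]
opening: 0.351
```

```bash
python3 go.py .487 .032 .16 1.569
```

```text
t 14.4 pos [0.4419 0.1492 0.159 ] rpy [-3.1398e+00 -2.1000e-03  3.1386e+00] F [ 0.2  0.1 -0.1] open 0.351 q6 -1.32
shift mm [ -45.5 -117.1   -0.9] rot deg [-0.2 -0.  89.9]
```

>>> {"api": "drive_tool", "payload": {"moves": [{"x": 0,"y": -20,"z": -2,"rx": 0,"ry": 0,"rz": 8.3,"claw": 0.3},{"x": 0,"y": -20,"z": 0,"rx": 0,"ry": 0,"rz": 8.3,"claw": 0.3},{"x": 0,"y": -20,"z": 0,"rx": 0,"ry": 0,"rz": 8.3,"claw": 0.3},{"x": 0,"y": -20,"z": 0,"rx": 0,"ry": 0,"rz": 8.3,"claw": 0.3},{"x": 0,"y": 0,"z": 0,"rx": 0,"ry": 0,"rz": 8.3,"claw": 0.3}]}}

```text
time: 14.9
ee_pos: [0.4261, 0.0709, 0.17]
tool_rot: [3.134, 0.006, 2.392]
contact_force: [0.2, 0.7, -0.2]
opening: 0.349
```

>>> {"api": "drive_tool", "payload": {"moves": [{"x": 0,"y": 0,"z": 0,"rx": 0,"ry": 0,"rz": 8.3,"claw": 0.3},{"x": 0,"y": 0,"z": 0,"rx": 0,"ry": 0,"rz": 8.3,"claw": 0.3},{"x": 0,"y": 0,"z": 0,"rx": 0,"ry": 0,"rz": 8.3,"claw": 0.3},{"x": 0,"y": 0,"z": 0,"rx": 0,"ry": 0,"rz": 8.3,"claw": 0.3},{"x": 0,"y": 0,"z": 0,"rx": 0,"ry": 0,"rz": 8.3,"claw": 0.3}]}}

```text
time: 15.4
ee_pos: [0.4267, 0.0706, 0.175]
tool_rot: [3.126, -0.002, 1.644]
contact_force: [0.4, 0.5, -0.2]
opening: 0.353
```

```bash
python3 go.py .487 .032 .15 1.569
```

```text
t 15.4 pos [0.4267 0.0706 0.175 ] rpy [ 3.1259e+00 -2.1000e-03  1.6439e+00] F [ 0.4  0.5 -0.2] open 0.353 q6 0.0
shift mm [-42.9  56.9  25.8] rot deg [ 0.9 -0.2  4.3]
```

>>> {"api": "drive_tool", "payload": {"moves": [{"x": -14,"y": 19,"z": 0,"rx": 0.9,"ry": -0.2,"rz": 4.3,"claw": 0.3},{"x": -14,"y": 19,"z": 5,"rx": 0,"ry": 0,"rz": 0,"claw": 0.3},{"x": -12,"y": 16,"z": 5,"rx": 0,"ry": 0,"rz": 0,"claw": 0.3},{"x": 0,"y": 0,"z": 5,"rx": 0,"ry": 0,"rz": 0,"claw": 0.3},{"x": 0,"y": 0,"z": 0,"rx": 0,"ry": 0,"rz": 0,"claw": 0.3}]}}

```text
time: 15.9
ee_pos: [0.4838, 0.031, 0.1644]
tool_rot: [3.137, -0.001, 1.56]
contact_force: [-0.5, -0.3, -0.2]
opening: 0.352
```

```bash
python3 go.py .487 .032 .094 1.569; python3 - <<'E'
from h import *
cap("side","s12");crop("s12",300,150,400,250,6,"s12c")
E
```

```text
t 15.9 pos [0.4838 0.031  0.1644] rpy [ 3.1371e+00 -6.0000e-04  1.5597e+00] F [-0.5 -0.3 -0.2] open 0.352 q6 -0.0
shift mm [ 1.   2.9 70.4] rot deg [ 0.3 -0.  -0.5]
```

View pics/s12c.png

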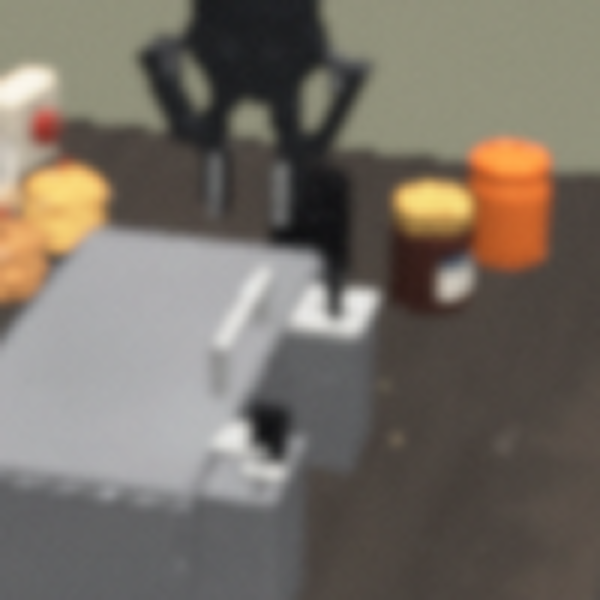

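>>> {"api": "drive_tool", "payload": {"moves": [{"x": 0,"y": 1.5,"z": 18,"rx": 0.3,"ry": 0,"rz": -0.5,"claw": 0.3},{"x": 0,"y": 1,"z": 18,"rx": 0,"ry": 0,"rz": 0,"claw": 0.3},{"x": 0,"y": 0,"z": 15,"rx": 0,"ry": 0,"rz": 0,"claw": 0.3},{"x": 0,"y": 0,"z": 12,"rx": 0,"ry": 0,"rz": 0,"claw": 0.3},{"x": 0,"y": 0,"z": 2,"rx": 0,"ry": 0,"rz": 0,"claw": 0.3}]}}

```text
time: 16.45
ee_pos: [0.4858, 0.0336, 0.1015]
tool_rot: [3.136, -0.001, 1.572]
contact_force: [0.2, -0.0, 0.9]
opening: 0.349
```

```bash
python3 go.py .487 .032 .094 1.569; python3 - <<'E'
from h import *
cap("side","s13");crop("s13",300,150,400,250,6,"s13c")
E
```

```text
t 16.45 pos [0.4858 0.0336 0.1015] rpy [ 3.1365e+00 -1.0000e-03  1.5716e+00] F [ 0.2 -0.   0.9] open 0.349 q6 -0.01
shift mm [-1.6  1.2  7.5] rot deg [ 0.3 -0.1  0.2]
```

View pics/s13c.png

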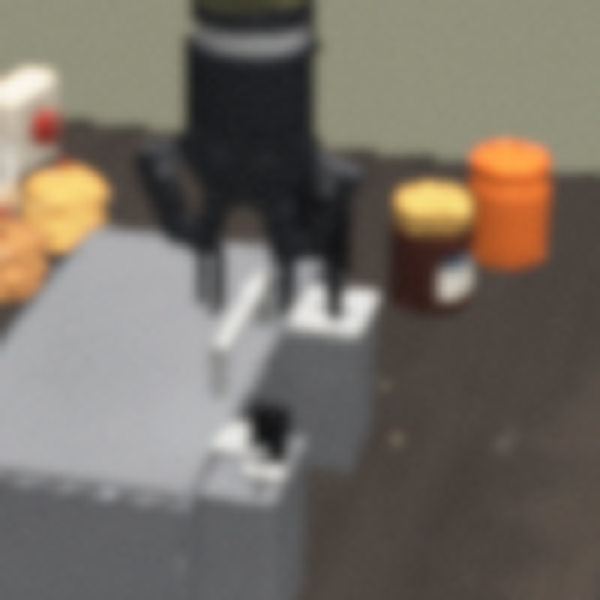

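Bar is straddled. Lower the rest and close.

>>> {"api": "drive_tool", "payload": {"moves": [{"x": 0,"y": 1,"z": 5,"rx": 0.3,"ry": 0,"rz": 0,"claw": 0.3},{"x": 0,"y": 0,"z": 3,"rx": 0,"ry": 0,"rz": 0,"claw": 0.3},{"x": 0,"y": 0,"z": 0,"rx": 0,"ry": 0,"rz": 0,"claw": 1},{"x": 0,"y": 0,"z": 0,"rx": 0,"ry": 0,"rz": 0,"claw": 1},{"x": 0,"y": 0,"z": 0,"rx": 0,"ry": 0,"rz": 0,"claw": 1}], "squeeze": 40}}

```text
time: 17.0
ee_pos: [0.4865, 0.0338, 0.0953]
tool_rot: [-3.141, -0.001, 1.572]
contact_force: [3.6, 0.2, -4.9]
opening: 0.099
```

```bash
python3 go.py .487 .032 .094 1.569
```

```text
t 17.0 pos [0.4865 0.0338 0.0953] rpy [-3.1405e+00 -1.0000e-03  1.5719e+00] F [ 3.6  0.2 -4.9] open 0.099 q6 -0.01
shift mm [-1.8  0.5  1.3] rot deg [-0.1 -0.1  0.2]
```

>>> {"api": "drive_tool", "payload": {"moves": [{"x": 0,"y": 2,"z": -7,"rx": 0,"ry": 0,"rz": 0,"claw": 1},{"x": 0,"y": 2.5,"z": -7.5,"rx": 0,"ry": 0,"rz": 0,"claw": 1},{"x": 0,"y": 3,"z": -7,"rx": 0,"ry": 0,"rz": 0,"claw": 1},{"x": 0,"y": 3,"z": -7,"rx": 0,"ry": 0,"rz": 0,"claw": 1},{"x": 0,"y": 3.5,"z": -6.5,"rx": 0,"ry": 0,"rz": 0,"claw": 1}]}}

```text
time: 17.5
ee_pos: [0.501, 0.0338, 0.132]
tool_rot: [-3.139, -0.001, 1.572]
contact_force: [2.0, 0.0, -7.9]
opening: 0.095
```

```bash
cat > lid.py <<'E'
import sys; sys.argv=sys.argv[:1]
exec(open('go.py').read())
v=np.array([p[0]-.6345, p[2]+.0447-.1]); r=np.hypot(*v); th=np.arctan2(.04,-.148)-np.arctan2(v[1],v[0]); print('theta',th.round(3),'r',r.round(4),'(.1533)')
E
python3 lid.py
```

```text
t 17.5 pos [0.501  0.0338 0.132 ] rpy [-3.1386e+00 -1.2000e-03  1.5715e+00] F [ 2.   0.  -7.9] open 0.095 q6 -0.01
theta 0.257 r 0.1539 (.1533)
```

Lid rising; continue along the arc.

>>> {"api": "drive_tool", "payload": {"moves": [{"x": 0,"y": 8,"z": -13,"rx": 0,"ry": 0,"rz": 0,"claw": 1},{"x": 0,"y": 9,"z": -12.3,"rx": 0,"ry": 0,"rz": 0,"claw": 1},{"x": 0,"y": 10,"z": -11.5,"rx": 0,"ry": 0,"rz": 0,"claw": 1},{"x": 0,"y": 11.5,"z": -10,"rx": 0,"ry": 0,"rz": 0,"claw": 1},{"x": 0,"y": 12,"z": -9,"rx": 0,"ry": 0,"rz": 0,"claw": 1}]}}

```text
time: 18.0
ee_pos: [0.5531, 0.0335, 0.1889]
tool_rot: [-3.135, -0.001, 1.571]
contact_force: [5.1, -0.3, -20.2]
opening: 0.095
```

```bash
python3 lid.py
```

```text
t 18.0 pos [0.5531 0.0335 0.1889] rpy [-3.1351e+00 -8.0000e-04  1.5714e+00] F [  5.1  -0.3 -20.2] open 0.095 q6 -0.01
theta 0.76 r 0.1564 (.1533)
```

>>> {"api": "drive_tool", "payload": {"moves": [{"x": 0,"y": 12,"z": -5,"rx": -0.2,"ry": 0,"rz": 0,"claw": 1},{"x": 0,"y": 13,"z": -5,"rx": -0.2,"ry": 0,"rz": 0,"claw": 1},{"x": 0,"y": 14,"z": -4.5,"rx": 0,"ry": 0,"rz": 0,"claw": 1},{"x": 0,"y": 14.5,"z": -3,"rx": 0,"ry": 0,"rz": 0,"claw": 1},{"x": 0,"y": 15,"z": -1.5,"rx": 0,"ry": 0,"rz": 0,"claw": 1}]}}

```text
time: 18.5
ee_pos: [0.6219, 0.033, 0.2136]
tool_rot: [-3.137, 0.0, 1.571]
contact_force: [-3.8, -0.7, -4.6]
opening: 0.089
```

```bash
python3 lid.py
```

```text
t 18.5 pos [0.6219 0.033  0.2136] rpy [-3.1365e+00  3.0000e-04  1.5712e+00] F [-3.8 -0.7 -4.6] open 0.089 q6 -0.01
theta 1.228 r 0.1588 (.1533)
```

>>> {"api": "drive_tool", "payload": {"moves": [{"x": 0,"y": 12,"z": 1,"rx": 0,"ry": 0,"rz": 0,"claw": 1},{"x": 0,"y": 12,"z": 1,"rx": 0,"ry": 0,"rz": 0,"claw": 1},{"x": 0,"y": 12,"z": 1.5,"rx": 0,"ry": 0,"rz": 0,"claw": 1},{"x": 0,"y": 9,"z": 2,"rx": 0,"ry": 0,"rz": 0,"claw": 1},{"x": 0,"y": 4,"z": 0,"rx": 0,"ry": 0,"rz": 0,"claw": 1}]}}

```text
time: 19.0
ee_pos: [0.6715, 0.0328, 0.2106]
tool_rot: [-3.13, 0.001, 1.571]
contact_force: [-6.5, -0.1, -9.4]
opening: 0.089
```

```bash
python3 lid.py; python3 - <<'E'
from h import *
cap("side","s14");crop("s14",240,100,400,260,4,"s14c")
cap("top","t14");crop("t14",240,120,400,260,4,"t14c")
E
```

```text
t 19.0 pos [0.6715 0.0328 0.2106] rpy [-3.1299e+00  9.0000e-04  1.5712e+00] F [-6.5 -0.1 -9.4] open 0.089 q6 -0.01
theta 1.541 r 0.1597 (.1533)
```

View pics/s14c.png

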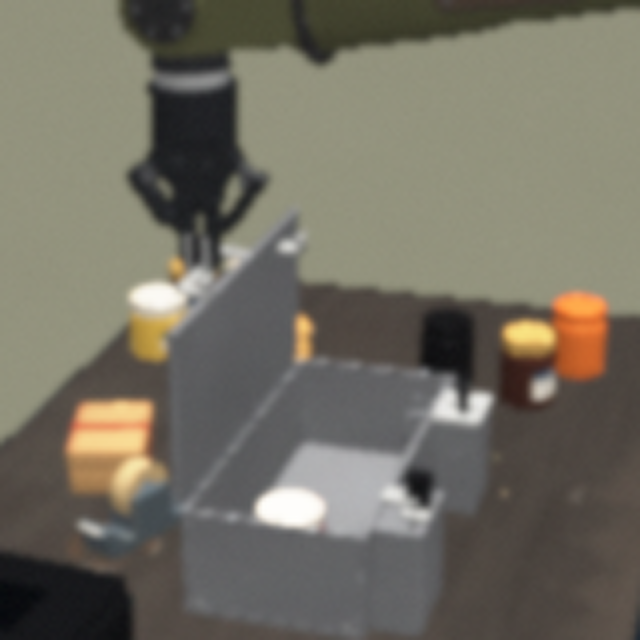

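View pics/t14c.png

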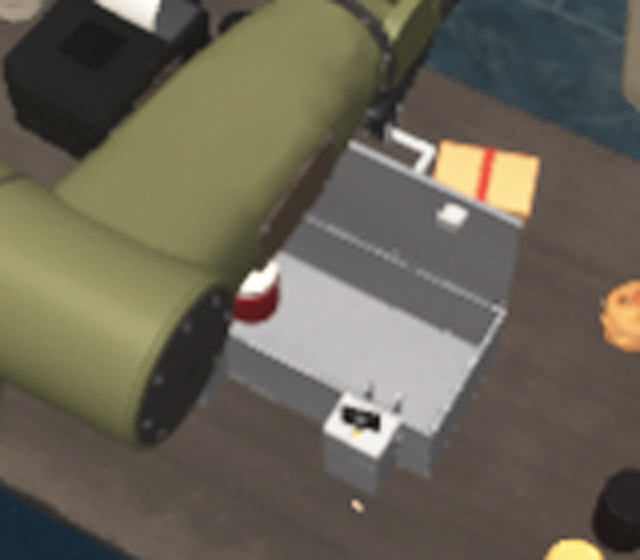

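>>> {"api": "drive_tool", "payload": {"moves": [{"x": 0,"y": 0,"z": 0,"rx": 0,"ry": 0,"rz": 0,"claw": 0.6},{"x": 0,"y": 0,"z": 0,"rx": 0,"ry": 0,"rz": 0,"claw": 0.6},{"x": 0,"y": 0,"z": -10,"rx": 0,"ry": 0,"rz": 0,"claw": 0.6},{"x": 0,"y": 0,"z": -30,"rx": 0,"ry": 0,"rz": 0,"claw": 0.6},{"x": 0,"y": 0,"z": -40,"rx": 0,"ry": 0,"rz": 0,"claw": 0.6}]}}

```text
time: 19.6
ee_pos: [0.6714, 0.0329, 0.2926]
tool_rot: [-3.13, 0.001, 1.571]
contact_force: [-0.0, 0.7, 0.1]
opening: 0.203
```

```bash
python3 go.py .43 -.3 .2 1.569; python3 - <<'E'
from h import *
cap("side","s15");crop("s15",240,60,400,260,3,"s15c")
E
```

```text
t 19.6 pos [0.6714 0.0329 0.2926] rpy [-3.1298e+00  9.0000e-04  1.5714e+00] F [-0.   0.7  0.1] open 0.203 q6 -0.01
shift mm [-332.7 -240.5   95.8] rot deg [-0.7  0.1  0.1]
```

View pics/s15c.png

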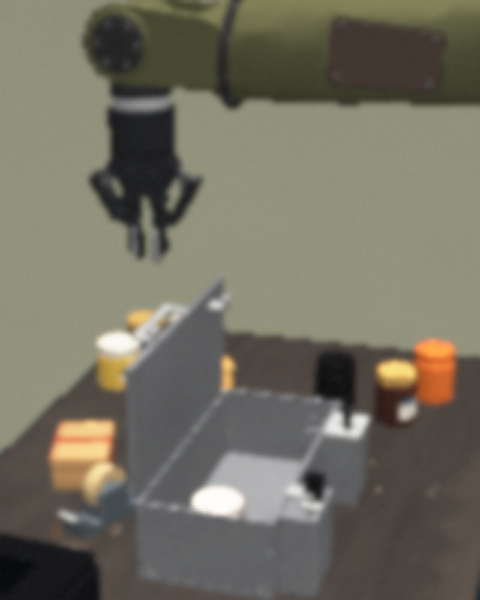

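>>> {"api": "drive_tool", "payload": {"moves": [{"x": -25,"y": -30,"z": 0,"rx": 0,"ry": 0,"rz": 0,"claw": 0},{"x": -30,"y": -38,"z": 0,"rx": 0,"ry": 0,"rz": 0,"claw": -1},{"x": -30,"y": -38,"z": 0,"rx": 0,"ry": 0,"rz": 0,"claw": -1},{"x": -35,"y": -35,"z": 0,"rx": 0,"ry": 0,"rz": 0,"claw": -1},{"x": -35,"y": -35,"z": 0,"rx": 0,"ry": 0,"rz": 0,"claw": -1}]}}

```text
time: 20.15
ee_pos: [0.4954, -0.1219, 0.308]
tool_rot: [3.128, 0.003, 1.578]
contact_force: [0.5, -1.4, 1.6]
opening: 0.997
```

>>> {"api": "drive_tool", "payload": {"moves": [{"x": -40,"y": -8,"z": 10,"rx": 0,"ry": 0,"rz": 0,"claw": -1},{"x": -40,"y": -8,"z": 10,"rx": 0,"ry": 0,"rz": 0,"claw": -1},{"x": -40,"y": -8,"z": 10,"rx": 0,"ry": 0,"rz": 0,"claw": -1},{"x": -30,"y": -4,"z": 10,"rx": 0,"ry": 0,"rz": 0,"claw": -1},{"x": 0,"y": 0,"z": 0,"rx": 0,"ry": 0,"rz": 8,"claw": -1}]}}

```text
time: 20.65
ee_pos: [0.4641, -0.2814, 0.2769]
tool_rot: [3.112, 0.008, 1.436]
contact_force: [-0.5, 0.7, -1.0]
opening: 0.998
```

```bash
python3 go.py .43 -.304 .14 0.49; python3 - <<'E'
from h import *
cap("side","s16");crop("s16",240,60,440,260,3,"s16c")
cap("top","t16");crop("t16",340,150,490,310,3.6,"t16c")
E
```

```text
t 20.65 pos [ 0.4641 -0.2814  0.2769] rpy [3.1116 0.0081 1.4355] F [-0.5  0.7 -1. ] open 0.998 q6 -0.48
shift mm [-25.8 -34.8 136.1] rot deg [ 1.8 -0.4 54.2]
```

View pics/s16c.png

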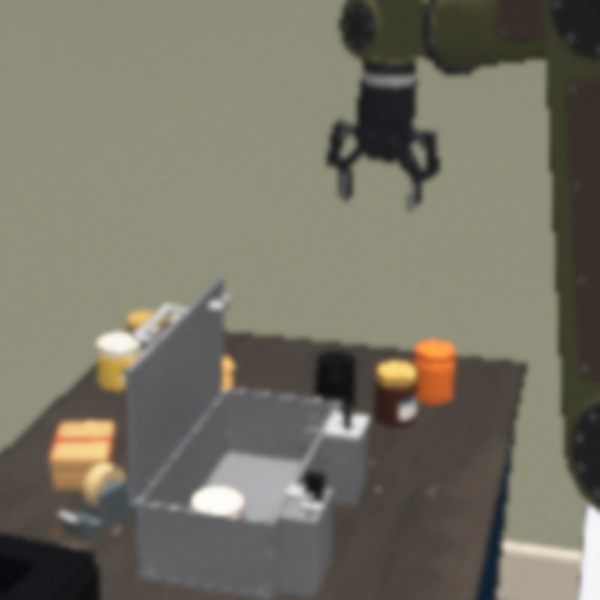

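View pics/t16c.png

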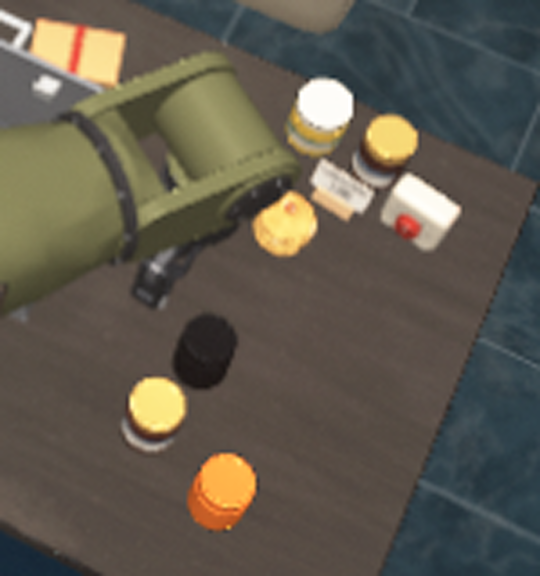

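View pics/t16.png

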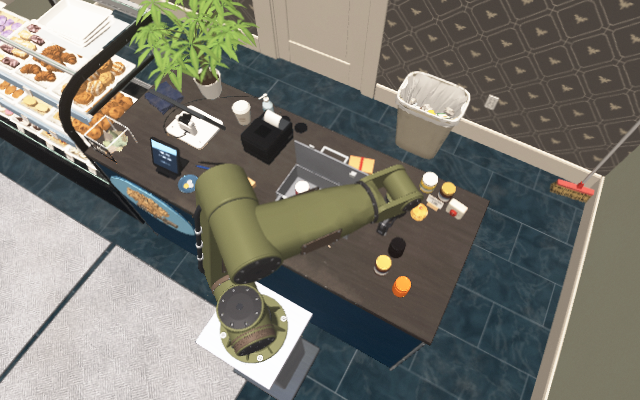

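>>> {"api": "drive_tool", "payload": {"moves": [{"x": 0,"y": -8,"z": 0,"rx": 1,"ry": 0,"rz": 8,"claw": -1},{"x": -5,"y": -8,"z": 5,"rx": 0.8,"ry": 0,"rz": 8,"claw": -1},{"x": -5,"y": -8,"z": 10,"rx": 0,"ry": 0,"rz": 8,"claw": -1},{"x": -5,"y": 0,"z": 10,"rx": 0,"ry": 0,"rz": 8,"claw": -1},{"x": 0,"y": 0,"z": 10,"rx": 0,"ry": 0,"rz": 8,"claw": -1}]}}

```text
time: 21.25
ee_pos: [0.4376, -0.2847, 0.249]
tool_rot: [3.127, 0.001, 0.737]
contact_force: [0.3, 0.4, -0.1]
opening: 1.001
```

```bash
python3 go.py .43 -.304 .14 0.49
```

```text
t 21.25 pos [ 0.4376 -0.2847  0.249 ] rpy [3.1273e+00 5.0000e-04 7.3670e-01] F [ 0.3  0.4 -0.1] open 1.001 q6 0.19
shift mm [-18.6   7.6 109.1] rot deg [ 0.8 -0.1 14.1]
```

>>> {"api": "drive_tool", "payload": {"moves": [{"x": -6,"y": 3,"z": 15,"rx": 0.8,"ry": 0,"rz": 7,"claw": -1},{"x": -6,"y": 1,"z": 25,"rx": 0,"ry": 0,"rz": 7,"claw": -1},{"x": -6,"y": 0,"z": 25,"rx": 0,"ry": 0,"rz": 0,"claw": -1},{"x": 0,"y": 0,"z": 25,"rx": 0,"ry": 0,"rz": 0,"claw": -1},{"x": 0,"y": 0,"z": 5,"rx": 0,"ry": 0,"rz": 0,"claw": -1}]}}

```text
time: 21.75
ee_pos: [0.4286, -0.2964, 0.1568]
tool_rot: [3.132, -0.005, 0.502]
contact_force: [-0.4, 0.5, 1.6]
opening: 0.998
```

```bash
python3 go.py .43 -.304 .09 0.49; python3 - <<'E'
from h import *
cap("side","s17");crop("s17",330,130,410,230,6,"s17c")
p,d=cap("top","t17");crop("t17",350,200,430,300,6,"t17c")
W=cloud("top",d)
for nm,(x0,x1,y0,y1) in dict(jar=(.385,.475,-.355,-.255),blk=(.485,.57,-.37,-.27),org=(.34,.435,-.45,-.36)).items():
    m=(W[...,0]>x0)&(W[...,0]<x1)&(W[...,1]>y0)&(W[...,1]<y1)&(W[...,2]>.072)&(W[...,2]<.092)
    print(nm,m.sum(),cv2.minEnclosingCircle((W[m][:,:2]*1000).astype(np.float32)),W[m].mean(0))
E
```

```text
t 21.75 pos [ 0.4286 -0.2964  0.1568] rpy [ 3.1316 -0.005   0.5016] F [-0.4  0.5  1.6] open 0.998 q6 0.39
shift mm [-2.8  6.7 66.9] rot deg [ 0.6 -0.3  0.7]
jar 181 ((429.6093444824219, -309.07684326171875), 30.287092208862305) [ 0.42836608 -0.30687447  0.08026825]
blk 49 ((515.7631225585938, -329.18359375), 26.8609561920166) [ 0.50667426 -0.32790149  0.07974056]
org 197 ((389.49346923828125, -404.49652099609375), 29.438739776611328) [ 0.38837933 -0.40478559  0.07948828]
```

View pics/s17c.png

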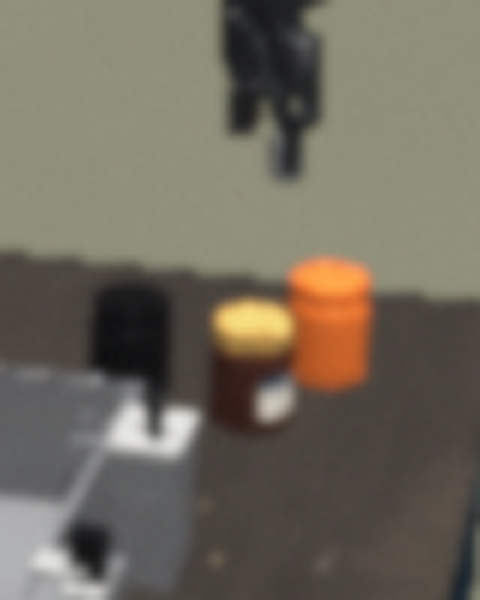

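View pics/t17c.png

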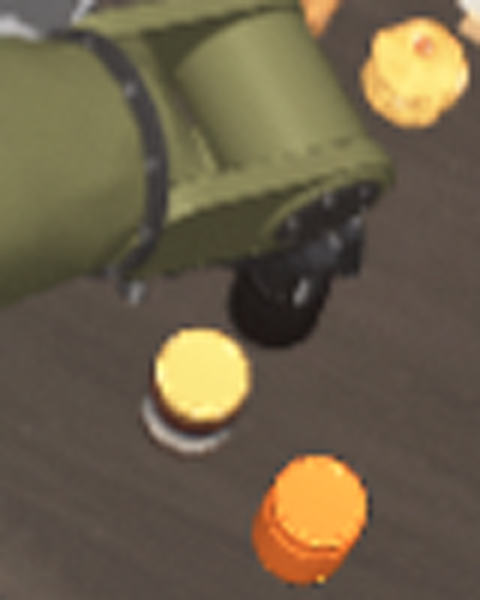

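>>> {"api": "drive_tool", "payload": {"moves": [{"x": -3,"y": 4,"z": 12,"rx": 0.5,"ry": -0.3,"rz": 0.7,"claw": -1},{"x": 0,"y": 3,"z": 15,"rx": 0,"ry": 0,"rz": 0,"claw": -1},{"x": 0,"y": 0,"z": 15,"rx": 0,"ry": 0,"rz": 0,"claw": -1},{"x": 0,"y": 0,"z": 15,"rx": 0,"ry": 0,"rz": 0,"claw": -1},{"x": 0,"y": 0,"z": 0,"rx": 0,"ry": 0,"rz": 0,"claw": -1}]}}

```text
time: 22.35
ee_pos: [0.4327, -0.3068, 0.1018]
tool_rot: [3.132, -0.003, 0.492]
contact_force: [0.1, -0.1, -0.2]
opening: 1.005
```

```bash
python3 go.py .429 -.305 .01 0.49; python3 - <<'E'
from h import *
cap("side","s18");crop("s18",330,130,410,230,6,"s18c")
cap("top","t18");crop("t18",350,200,430,300,6,"t18c")
E
```

```text
t 22.35 pos [ 0.4327 -0.3068  0.1018] rpy [ 3.1324e+00 -3.0000e-03  4.9160e-01] F [ 0.1 -0.1 -0.2] open 1.005 q6 0.39
shift mm [-2.7 -4.2 91.7] rot deg [ 0.5 -0.2  0.1]
```

View pics/s18c.png

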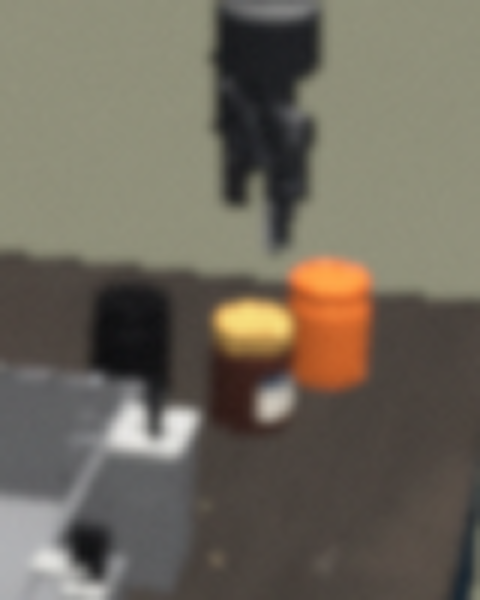

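View pics/t18c.png

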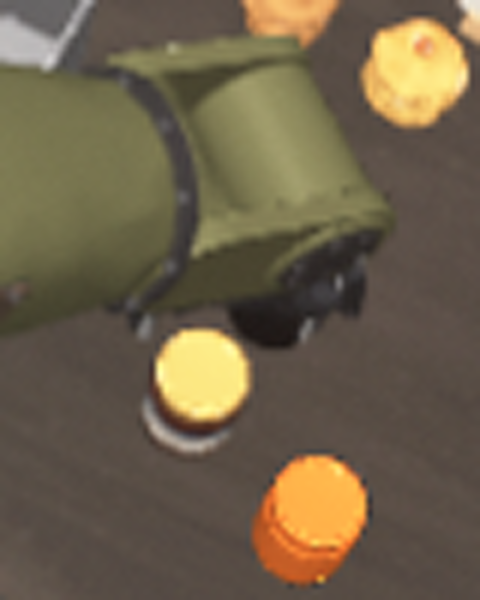

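>>> {"api": "drive_tool", "payload": {"moves": [{"x": -2,"y": -2.5,"z": 10,"rx": 0.5,"ry": -0.2,"rz": 0,"claw": -1},{"x": -1,"y": -1.5,"z": 15,"rx": 0,"ry": 0,"rz": 0,"claw": -1},{"x": 0,"y": 0,"z": 15,"rx": 0,"ry": 0,"rz": 0,"claw": -1},{"x": 0,"y": 0,"z": 5,"rx": 0,"ry": 0,"rz": 0,"claw": -1},{"x": 0,"y": 0,"z": 0,"rx": 0,"ry": 0,"rz": 0,"claw": -1}]}}

```text
time: 22.95
ee_pos: [0.4298, -0.3063, 0.0588]
tool_rot: [3.136, -0.002, 0.492]
contact_force: [0.4, 0.3, -0.0]
opening: 0.997
```

```bash
python3 go.py .429 -.305 .01 0.49; python3 - <<'E'
from h import *
cap("side","s19");crop("s19",330,130,410,230,6,"s19c")
cap("top","t19");crop("t19",350,200,430,300,6,"t19c")
E
```

```text
t 22.95 pos [ 0.4298 -0.3063  0.0588] rpy [ 3.1357e+00 -1.8000e-03  4.9200e-01] F [ 0.4  0.3 -0. ] open 0.997 q6 0.39
shift mm [-0.1 -1.8 48.8] rot deg [ 0.3 -0.1  0.1]
```

View pics/s19c.png

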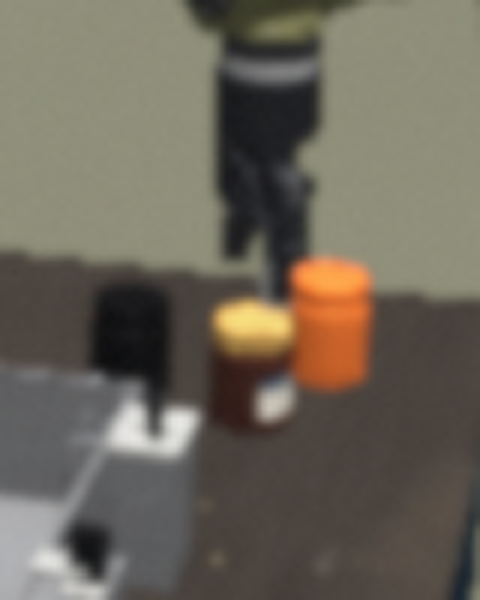

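View pics/t19c.png

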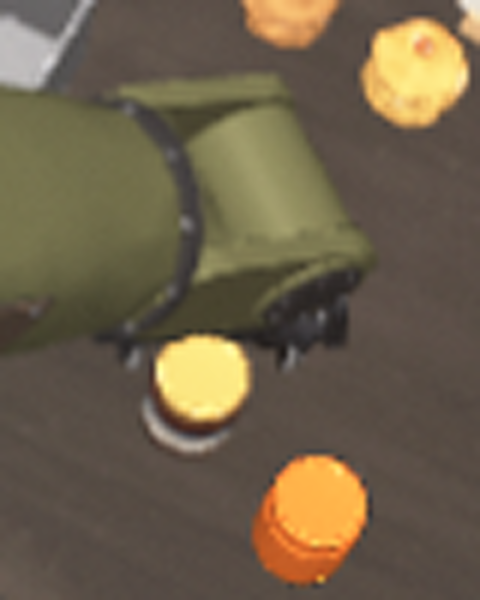

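>>> {"api": "drive_tool", "payload": {"moves": [{"x": 0,"y": -1,"z": 8,"rx": 0.3,"ry": 0,"rz": 0,"claw": -1},{"x": 0,"y": -0.5,"z": 6,"rx": 0,"ry": 0,"rz": 0,"claw": -1},{"x": 0,"y": 0,"z": 6,"rx": 0,"ry": 0,"rz": 0,"claw": -1},{"x": 0,"y": 0,"z": 4,"rx": 0,"ry": 0,"rz": 0,"claw": -1},{"x": 0,"y": 0,"z": 0,"rx": 0,"ry": 0,"rz": 0,"claw": -1}]}}

```text
time: 23.55
ee_pos: [0.4299, -0.3056, 0.0348]
tool_rot: [3.138, -0.003, 0.492]
contact_force: [0.1, -0.5, 0.3]
opening: 0.996
```

```bash
python3 go.py .429 -.305 .005 0.49
```

```text
t 23.55 pos [ 0.4299 -0.3056  0.0348] rpy [ 3.1384e+00 -3.0000e-03  4.9210e-01] F [ 0.1 -0.5  0.3] open 0.996 q6 0.39
shift mm [-0.6 -1.  29.8] rot deg [ 0.2 -0.2  0.1]
```

>>> {"api": "drive_tool", "payload": {"moves": [{"x": 0,"y": -0.5,"z": 5,"rx": 0,"ry": 0,"rz": 0,"claw": -1},{"x": 0,"y": 0,"z": 6,"rx": 0,"ry": 0,"rz": 0,"claw": -1},{"x": 0,"y": 0,"z": 6,"rx": 0,"ry": 0,"rz": 0,"claw": -1},{"x": 0,"y": 0,"z": 6,"rx": 0,"ry": 0,"rz": 0,"claw": -1},{"x": 0,"y": 0,"z": 3,"rx": 0,"ry": 0,"rz": 0,"claw": -1}]}}

```text
time: 24.05
ee_pos: [0.43, -0.3052, 0.0069]
tool_rot: [3.138, -0.003, 0.492]
contact_force: [-0.3, -0.3, 0.1]
opening: 0.999
```

>>> {"api": "drive_tool", "payload": {"moves": [{"x": 0,"y": 0,"z": 0,"rx": 0,"ry": 0,"rz": 0,"claw": 0.2},{"x": 0,"y": 0,"z": 0,"rx": 0,"ry": 0,"rz": 0,"claw": 0.2},{"x": 0,"y": 0,"z": 0,"rx": 0,"ry": 0,"rz": 0,"claw": 0.2},{"x": 0,"y": 0,"z": 0,"rx": 0,"ry": 0,"rz": 0,"claw": 0.2},{"x": 0,"y": 0,"z": 0,"rx": 0,"ry": 0,"rz": 0,"claw": 0.2}], "squeeze": 40}}

```text
time: 24.55
ee_pos: [0.43, -0.3053, 0.0066]
tool_rot: [3.138, -0.003, 0.492]
contact_force: [-0.1, -0.3, -1.4]
opening: 0.69
```

```bash
python3 go.py .429 -.305 .2 1.569; python3 - <<'E'
from h import *
cap("side","s20");crop("s20",330,130,410,230,6,"s20c")
E
```

```text
t 24.55 pos [ 0.43   -0.3053  0.0066] rpy [ 3.138  -0.0032  0.492 ] F [-0.1 -0.3 -1.4] open 0.69 q6 0.39
shift mm [-1.000e-01 -0.000e+00 -1.934e+02] rot deg [  0.3  -0.1 -61.7]
```

View pics/s20c.png

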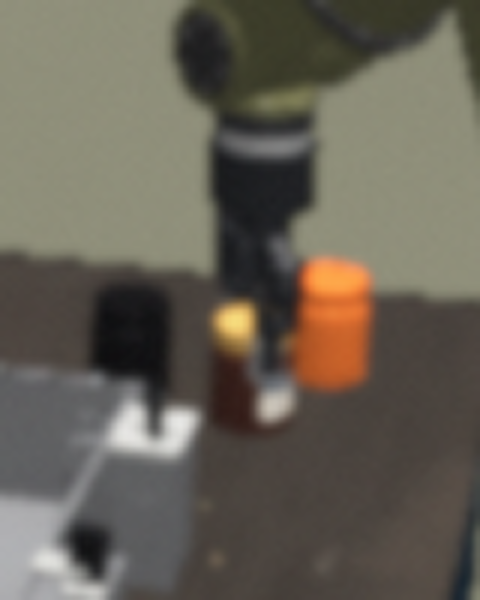

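>>> {"api": "drive_tool", "payload": {"moves": [{"x": 0,"y": 0,"z": -10,"rx": 0,"ry": 0,"rz": 0,"claw": 0.2},{"x": 0,"y": 0,"z": -35,"rx": 0,"ry": 0,"rz": 0,"claw": 0.2},{"x": 0,"y": 0,"z": -45,"rx": 0,"ry": 0,"rz": 0,"claw": 0.2},{"x": 0,"y": 0,"z": -45,"rx": 0,"ry": 0,"rz": 0,"claw": 0.2},{"x": 0,"y": 0,"z": -35,"rx": 0,"ry": 0,"rz": -8,"claw": 0.2}]}}

```text
time: 25.1
ee_pos: [0.4266, -0.3029, 0.1797]
tool_rot: [-3.135, 0.0, 0.632]
contact_force: [-0.3, -0.2, -3.9]
opening: 0.688
```

>>> {"api": "drive_tool", "payload": {"moves": [{"x": 0,"y": 0,"z": 0,"rx": 0,"ry": 0,"rz": -8,"claw": 0.2},{"x": 0,"y": 0,"z": 0,"rx": 0,"ry": 0,"rz": -8,"claw": 0.2},{"x": 0,"y": 0,"z": 0,"rx": 0,"ry": 0,"rz": -8,"claw": 0.2},{"x": 0,"y": 0,"z": 0,"rx": 0,"ry": 0,"rz": -8,"claw": 0.2},{"x": 0,"y": 0,"z": 0,"rx": 0,"ry": 0,"rz": -8,"claw": 0.2}]}}

```text
time: 25.6
ee_pos: [0.4276, -0.3036, 0.1902]
tool_rot: [3.136, 0.001, 1.36]
contact_force: [0.7, 1.0, -2.9]
opening: 0.696
```

```bash
python3 go.py .545 .012 .19 1.569; python3 - <<'E'
from h import *
cap("side","s21");crop("s21",240,60,440,260,3,"s21c")
E
```

```text
t 25.6 pos [ 0.4276 -0.3036  0.1902] rpy [3.1357e+00 1.3000e-03 1.3597e+00] F [ 0.7  1.  -2.9] open 0.696 q6 -0.48
shift mm [3.332e+02 4.860e+01 1.000e-01] rot deg [  0.3   0.1 -12. ]
```

View pics/s21c.png

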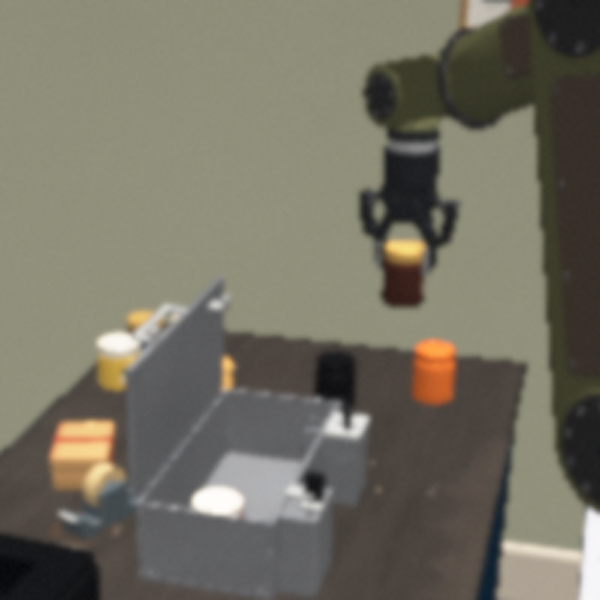

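>>> {"api": "drive_tool", "payload": {"moves": [{"x": 25,"y": 4,"z": 0,"rx": 0,"ry": 0,"rz": -4,"claw": 0.2},{"x": 38,"y": 8,"z": 0,"rx": 0,"ry": 0,"rz": -4,"claw": 0.2},{"x": 38,"y": 8,"z": 0,"rx": 0,"ry": 0,"rz": -3,"claw": 0.2},{"x": 38,"y": 10,"z": 0,"rx": 0,"ry": 0,"rz": 0,"claw": 0.2},{"x": 38,"y": 12,"z": 0,"rx": 0,"ry": 0,"rz": 0,"claw": 0.2}]}}

```text
time: 26.15
ee_pos: [0.4826, -0.1279, 0.1922]
tool_rot: [3.136, 0.003, 1.548]
contact_force: [1.3, -0.7, -3.1]
opening: 0.69
```

```bash
python3 go.py .550 .012 .19 1.569
```

```text
t 26.15 pos [ 0.4826 -0.1279  0.1922] rpy [3.1356 0.0033 1.5476] F [ 1.3 -0.7 -3.1] open 0.69 q6 -0.31
shift mm [141.5  64.2   2.1] rot deg [ 0.3  0.2 -1.2]
```

>>> {"api": "drive_tool", "payload": {"moves": [{"x": 35,"y": 14,"z": 0,"rx": 0,"ry": 0,"rz": -1,"claw": 0.2},{"x": 38,"y": 15,"z": 0,"rx": 0,"ry": 0,"rz": 0,"claw": 0.2},{"x": 35,"y": 16,"z": 0,"rx": 0,"ry": 0,"rz": 0,"claw": 0.2},{"x": 20,"y": 12,"z": 0,"rx": 0,"ry": 0,"rz": 0,"claw": 0.2},{"x": 0,"y": 0,"z": 0,"rx": 0,"ry": 0,"rz": 0,"claw": 0.2}]}}

```text
time: 26.65
ee_pos: [0.5427, 0.0094, 0.1948]
tool_rot: [3.134, 0.003, 1.553]
contact_force: [-0.6, 0.3, -3.0]
opening: 0.694
```

```bash
python3 go.py .553 .012 .11 1.569; python3 - <<'E'
from h import *
cap("side","s22");crop("s22",250,80,400,260,3.3,"s22c")
cap("top","t22");crop("t22",240,120,400,260,4,"t22c")
E
```

```text
t 26.65 pos [0.5427 0.0094 0.1948] rpy [3.1342e+00 2.8000e-03 1.5535e+00] F [-0.6  0.3 -3. ] open 0.694 q6 -0.03
shift mm [ 3.   9.7 84.9] rot deg [ 0.4  0.2 -0.9]
```

View pics/s22c.png

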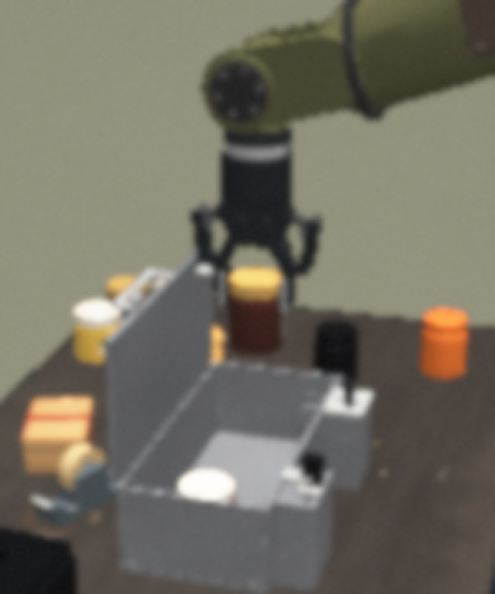

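View pics/t22c.png

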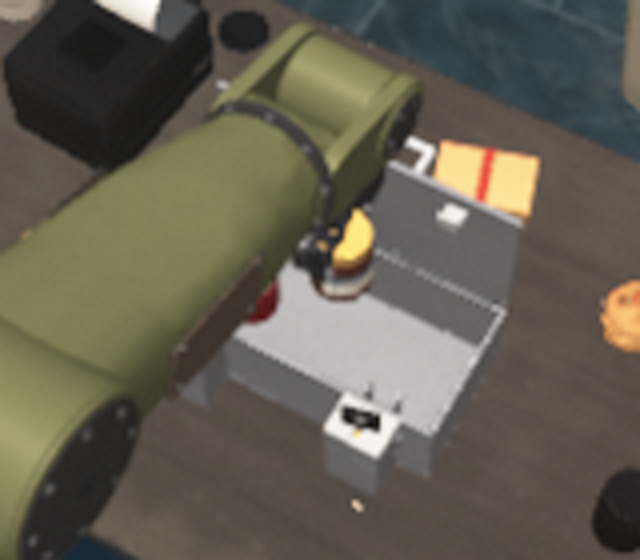

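```bash
python3 - <<'E'
from h import *
crop("s22",300,130,360,190,10,"s22d")
W=cloud("side",np.load("s22.npy"))
for v in range(140,178,3):
    r=W[v]; ok=(r[:,0]>.42)&(r[:,0]<.68)&(r[:,1]>-.06)&(r[:,1]<.09)&(r[:,2]>.2)
    if ok.any(): print(v,np.where(ok)[0][[0,-1]],(r[ok][:,0].min()*1000).round(),(r[ok][:,0].max()*1000).round(),(r[ok][:,2].mean()*1000).round())
E
```

```text
140 [317 338] 504.0 577.0 359.0
143 [310 339] 503.0 604.0 341.0
146 [308 347] 476.0 610.0 332.0
149 [309 347] 475.0 606.0 323.0
152 [309 346] 477.0 606.0 311.0
155 [310 346] 478.0 604.0 300.0
158 [307 345] 480.0 637.0 285.0
161 [304 344] 480.0 638.0 271.0
164 [292 339] 499.0 677.0 257.0
167 [289 339] 500.0 673.0 252.0
170 [286 339] 500.0 674.0 244.0
173 [284 337] 507.0 676.0 236.0
176 [296 335] 515.0 635.0 225.0
```

View pics/s22d.png

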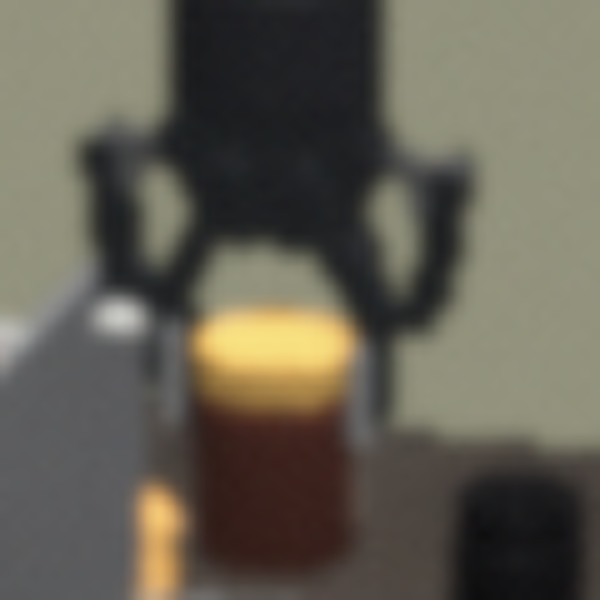

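>>> {"api": "drive_tool", "payload": {"moves": [{"x": 0,"y": 0,"z": 0,"rx": 0,"ry": 0,"rz": -8.4,"claw": 0.2},{"x": 0,"y": 0,"z": 0,"rx": 0,"ry": 0,"rz": -8.4,"claw": 0.2},{"x": 0,"y": 0,"z": 0,"rx": 0,"ry": 0,"rz": -8.4,"claw": 0.2},{"x": 0,"y": 0,"z": 0,"rx": 0,"ry": 0,"rz": -8.4,"claw": 0.2},{"x": 0,"y": 0,"z": 0,"rx": 0,"ry": 0,"rz": -8.4,"claw": 0.2}]}}

```text
time: 27.25
ee_pos: [0.5396, 0.0022, 0.1959]
tool_rot: [3.14, 0.007, 2.297]
contact_force: [0.2, 0.8, -3.4]
opening: 0.69
```

>>> {"api": "drive_tool", "payload": {"moves": [{"x": 0,"y": 0,"z": 0,"rx": 0,"ry": 0,"rz": -8.4,"claw": 0.2},{"x": 0,"y": 0,"z": 0,"rx": 0,"ry": 0,"rz": -8.4,"claw": 0.2},{"x": 0,"y": 0,"z": 0,"rx": 0,"ry": 0,"rz": -8.4,"claw": 0.2},{"x": 0,"y": 0,"z": 0,"rx": 0,"ry": 0,"rz": -8.4,"claw": 0.2},{"x": 0,"y": 0,"z": 0,"rx": 0,"ry": 0,"rz": -8.4,"claw": 0.2}]}}

```text
time: 27.75
ee_pos: [0.537, -0.0039, 0.1973]
tool_rot: [-3.137, 0.006, 3.047]
contact_force: [0.2, 0.1, -3.1]
opening: 0.692
```

```bash
python3 go.py .553 .005 .11 3.14
```

```text
t 27.75 pos [ 0.537  -0.0039  0.1973] rpy [-3.1369  0.0064  3.0468] F [ 0.2  0.1 -3.1] open 0.692 q6 -1.55
shift mm [-14.5  10.8  87.4] rot deg [-0.3  0.4 -5.3]
```

>>> {"api": "drive_tool", "payload": {"moves": [{"x": -7,"y": 5,"z": 0,"rx": -0.3,"ry": 0.4,"rz": -5.3,"claw": 0.2},{"x": -7,"y": 4,"z": 10,"rx": 0,"ry": 0,"rz": 0,"claw": 0.2},{"x": 0,"y": 0,"z": 20,"rx": 0,"ry": 0,"rz": 0,"claw": 0.2},{"x": 0,"y": 0,"z": 25,"rx": 0,"ry": 0,"rz": 0,"claw": 0.2},{"x": 0,"y": 0,"z": 20,"rx": 0,"ry": 0,"rz": 0,"claw": 0.2}]}}

```text
time: 28.25
ee_pos: [0.5519, 0.0001, 0.1219]
tool_rot: [-3.141, 0.005, 3.126]
contact_force: [-0.7, -0.1, -3.4]
opening: 0.692
```

```bash
python3 go.py .553 .005 .0145 3.14; python3 - <<'E'
from h import *
cap("side","s23");crop("s23",250,80,400,260,3.3,"s23c")
cap("top","t23");crop("t23",240,120,400,260,4,"t23c")
E
```

```text
t 28.25 pos [5.519e-01 1.000e-04 1.219e-01] rpy [-3.1408  0.0046  3.1259] F [-0.7 -0.1 -3.4] open 0.692 q6 -1.62
shift mm [ -0.5   5.  107.4] rot deg [-0.1  0.3 -0.8]
```

View pics/s23c.png

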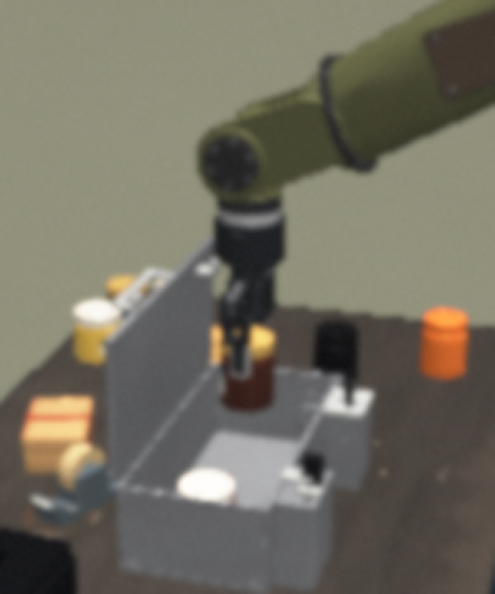

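View pics/t23c.png

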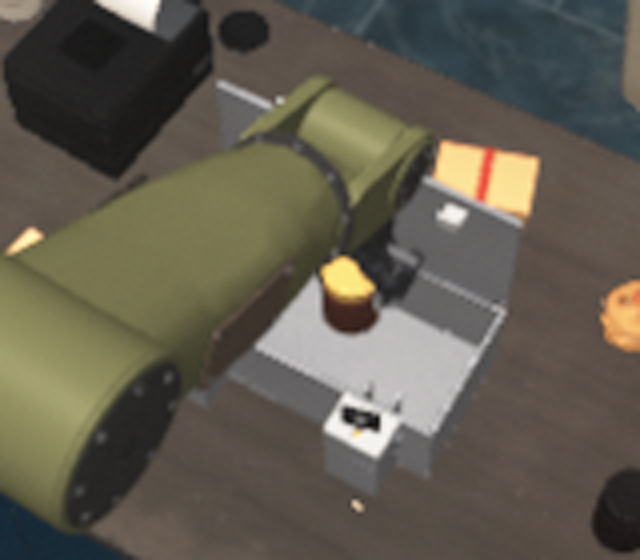

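```bash
python3 - <<'E'
from h import *
for n,t in(("side","s23"),("top","t23")):
    W=cloud(n,np.load(t+".npy"))
    m=(W[...,1]>-.1)&(W[...,1]<.12)&(W[...,2]>.2)&(W[...,0]>.4)&(W[...,0]<.75)
    P=W[m]
    for z in np.arange(.2,.6,.02):
        q=P[(P[:,2]>=z)&(P[:,2]<z+.02)]
        if len(q): print(n,z.round(2),len(q),'x',np.percentile(q[:,0],[1,99]).round(3))
    m=(W[...,1]>-.13)&(W[...,1]<.2)&(W[...,2]>.2)&(W[...,2]<.25)&(W[...,0]>.6)&(W[...,0]<.67); print(n,'lid',np.percentile(W[m][:,0],[5,50,95]))
E
```

```text
side 0.2 171 x [0.538 0.636]
side 0.22 187 x [0.535 0.635]
side 0.24 295 x [0.532 0.676]
side 0.26 76 x [0.534 0.634]
side 0.28 114 x [0.514 0.585]
side 0.3 125 x [0.514 0.585]
side 0.32 125 x [0.514 0.585]
side 0.34 89 x [0.518 0.581]
side 0.36 95 x [0.51  0.585]
side 0.38 219 x [0.421 0.591]
side 0.4 314 x [0.407 0.589]
side 0.42 355 x [0.403 0.579]
side 0.44 286 x [0.401 0.545]
side 0.46 198 x [0.401 0.495]
side 0.48 172 x [0.402 0.481]
side 0.5 101 x [0.4   0.456]
side 0.52 29 x [0.401 0.421]
side lid [0.63111293 0.63385458 0.66248765]
top 0.2 78 x [0.535 0.635]
top 0.22 84 x [0.531 0.635]
top 0.24 147 x [0.529 0.64 ]
top 0.26 48 x [0.535 0.635]
top 0.28 25 x [0.519 0.554]
top 0.3 11 x [0.523 0.552]
top 0.36 9 x [0.505 0.554]
top 0.38 47 x [0.459 0.573]
top 0.4 105 x [0.427 0.575]
top 0.42 472 x [0.432 0.578]
top 0.44 165 x [0.415 0.554]
top 0.46 155 x [0.404 0.503]
top 0.48 198 x [0.405 0.475]
top 0.5 173 x [0.401 0.467]
top 0.52 86 x [0.4   0.422]
top lid [0.61770067 0.63200418 0.63514619]
```

>>> {"api": "drive_tool", "payload": {"moves": [{"x": 0,"y": 3,"z": 15,"rx": 0,"ry": 0.3,"rz": -0.8,"claw": 0.2},{"x": 0,"y": 2,"z": 20,"rx": 0,"ry": 0,"rz": 0,"claw": 0.2},{"x": 0,"y": 0,"z": 20,"rx": 0,"ry": 0,"rz": 0,"claw": 0.2},{"x": 0,"y": 0,"z": 15,"rx": 0,"ry": 0,"rz": 0,"claw": 0.2},{"x": 0,"y": 0,"z": 10,"rx": 0,"ry": 0,"rz": 0,"claw": 0.2}]}}

```text
time: 28.85
ee_pos: [0.5526, 0.0047, 0.0397]
tool_rot: [-3.14, 0.001, 3.134]
contact_force: [0.1, 0.4, -2.9]
opening: 0.694
```

```bash
python3 go.py .553 .005 .0125 3.14
```

```text
t 28.85 pos [0.5526 0.0047 0.0397] rpy [-3.1404e+00  7.0000e-04  3.1343e+00] F [ 0.1  0.4 -2.9] open 0.694 q6 -1.62
shift mm [-0.4  0.3 27.2] rot deg [-0.1  0.  -0.3]
```

>>> {"api": "drive_tool", "payload": {"moves": [{"x": 0,"y": 0,"z": 10,"rx": 0,"ry": 0,"rz": 0,"claw": 0.2},{"x": 0,"y": 0,"z": 8,"rx": 0,"ry": 0,"rz": 0,"claw": 0.2},{"x": 0,"y": 0,"z": 4,"rx": 0,"ry": 0,"rz": 0,"claw": 0.2},{"x": 0,"y": 0,"z": 2,"rx": 0,"ry": 0,"rz": 0,"claw": 0.2},{"x": 0,"y": 0,"z": 0.5,"rx": 0,"ry": 0,"rz": 0,"claw": 0.2}]}}

```text
time: 29.35
ee_pos: [0.5531, 0.0047, 0.0135]
tool_rot: [-3.14, 0.001, 3.133]
contact_force: [-0.1, 0.3, -2.3]
opening: 0.687
```

```bash
python3 go.py .553 .005 .0120 3.14
```

```text
t 29.35 pos [0.5531 0.0047 0.0135] rpy [-3.1402e+00  1.2000e-03  3.1330e+00] F [-0.1  0.3 -2.3] open 0.687 q6 -1.62
shift mm [0.1 0.3 1.5] rot deg [-0.1  0.1 -0.4]
```

Nearly on the floor; lower 1.5–2 mm more, then release.

>>> {"api": "drive_tool", "payload": {"moves": [{"x": 0,"y": 0,"z": 1.2,"rx": 0,"ry": 0,"rz": 0,"claw": 0.2},{"x": 0,"y": 0,"z": 0.8,"rx": 0,"ry": 0,"rz": 0,"claw": 0.2},{"x": 0,"y": 0,"z": 0,"rx": 0,"ry": 0,"rz": 0,"claw": -0.65},{"x": 0,"y": 0,"z": 0,"rx": 0,"ry": 0,"rz": 0,"claw": -0.65},{"x": 0,"y": 0,"z": 0,"rx": 0,"ry": 0,"rz": 0,"claw": -0.65}]}}

```text
time: 29.85
ee_pos: [0.5545, 0.0046, 0.0133]
tool_rot: [-3.14, 0.005, 3.133]
contact_force: [-0.2, -0.2, 0.1]
opening: 0.824
```

```bash
python3 go.py .553 .005 .0120 3.14
```

```text
t 29.85 pos [0.5545 0.0046 0.0133] rpy [-3.1401  0.0051  3.133 ] F [-0.2 -0.2  0.1] open 0.824 q6 -1.62
shift mm [1.5 0.4 1.3] rot deg [-0.1  0.3 -0.4]
```

>>> {"api": "drive_tool", "payload": {"moves": [{"x": 0,"y": 0,"z": -5,"rx": 0,"ry": 0,"rz": 0,"claw": -0.65},{"x": 0,"y": 0,"z": -15,"rx": 0,"ry": 0,"rz": 0,"claw": -0.65},{"x": 0,"y": 0,"z": -30,"rx": 0,"ry": 0,"rz": 0,"claw": -0.65},{"x": 0,"y": 0,"z": -40,"rx": 0,"ry": 0,"rz": 0,"claw": -0.65},{"x": 0,"y": 0,"z": -40,"rx": 0,"ry": 0,"rz": 0,"claw": -0.65}]}}

```text
time: 30.35
ee_pos: [0.5516, 0.0049, 0.1468]
tool_rot: [-3.14, -0.002, 3.133]
contact_force: [-0.0, 0.4, 0.0]
opening: 0.823
```

```bash
python3 go.py .553 .005 .0120 3.14; python3 - <<'E'
from h import *
cap("side","s24");crop("s24",250,80,400,260,3.3,"s24c")
cap("top","t24");crop("t24",240,120,400,260,4,"t24c")
E
```

```text
t 30.35 pos [0.5516 0.0049 0.1468] rpy [-3.1404e+00 -2.3000e-03  3.1329e+00] F [-0.   0.4  0. ] open 0.823 q6 -1.62
shift mm [ -1.7   0.3 134.8] rot deg [-0.1 -0.1 -0.4]
```

View pics/s24c.png

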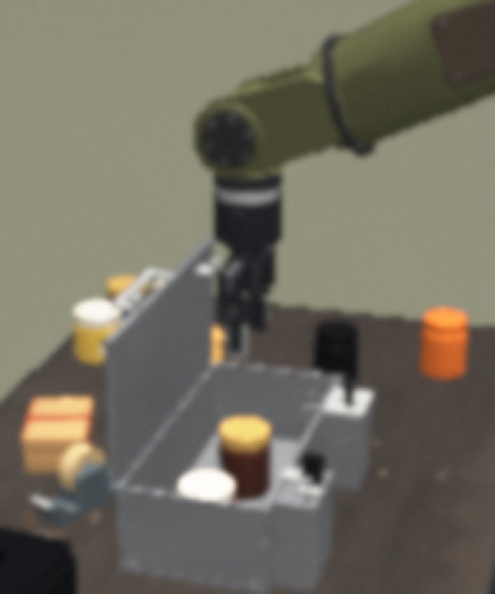

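View pics/t24c.png

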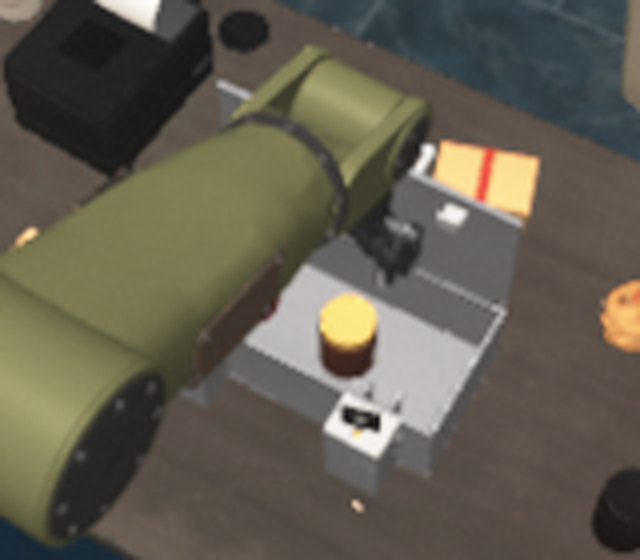

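```bash
python3 - <<'E'
from h import *
for n,t in(("side","s24"),("top","t24")):
    W=cloud(n,np.load(t+".npy"))
    m=(W[...,2]>.068)&(W[...,2]<.095)&(W[...,0]>.495)&(W[...,0]<.615)&(W[...,1]>-.1)&(W[...,1]<.17)
    P=W[m]
    for lo,hi in((-.06,.06),(.07,.17)):
        q=P[(P[:,1]>lo)&(P[:,1]<hi)]
        if len(q): print(n,len(q),q.mean(0).round(3),cv2.minEnclosingCircle((q[:,:2]*1000).astype(np.float32)))
E
```

```text
side 141 [0.548 0.009 0.079] ((534.3274536132812, -9.359453201293945), 56.213375091552734)
side 111 [0.561 0.13  0.073] ((561.2621459960938, 127.53828430175781), 31.273963928222656)
top 165 [0.55  0.001 0.083] ((538.5576782226562, -16.51842498779297), 56.01126480102539)
```

>>> {"api": "drive_tool", "payload": {"moves": [{"x": 0,"y": 0,"z": -40,"rx": 0,"ry": 0,"rz": 0,"claw": 0.6},{"x": 0,"y": 0,"z": -45,"rx": 0,"ry": 0,"rz": 0,"claw": 0.6},{"x": 0,"y": 0,"z": -45,"rx": 0,"ry": 0,"rz": 0,"claw": 0.6},{"x": 0,"y": 0,"z": -35,"rx": 0,"ry": 0,"rz": 8.3,"claw": 0.6},{"x": 0,"y": 0,"z": 0,"rx": 0,"ry": 0,"rz": 8.3,"claw": 0.6}]}}

```text
time: 30.95
ee_pos: [0.5508, 0.0052, 0.3271]
tool_rot: [3.14, 0.011, 2.837]
contact_force: [0.0, -1.0, -0.2]
opening: 0.198
```

>>> {"api": "drive_tool", "payload": {"moves": [{"x": 0,"y": 0,"z": 0,"rx": 0,"ry": 0,"rz": 8.3,"claw": 0.6},{"x": 0,"y": 0,"z": 0,"rx": 0,"ry": 0,"rz": 8.3,"claw": 0.6},{"x": 0,"y": 0,"z": 0,"rx": 0,"ry": 0,"rz": 8.3,"claw": 0.6},{"x": 0,"y": 0,"z": 0,"rx": 0,"ry": 0,"rz": 8.3,"claw": 0.6},{"x": 0,"y": 0,"z": 0,"rx": 0,"ry": 0,"rz": 8.3,"claw": 0.6}]}}

```text
time: 31.45
ee_pos: [0.5495, 0.0053, 0.3323]
tool_rot: [3.128, 0.01, 2.087]
contact_force: [0.8, -0.2, 0.2]
opening: 0.199
```

>>> {"api": "drive_tool", "payload": {"moves": [{"x": 0,"y": 0,"z": 0,"rx": 0,"ry": 0,"rz": 8.3,"claw": 0.6},{"x": 0,"y": 0,"z": 0,"rx": 0,"ry": 0,"rz": 8.3,"claw": 0.6},{"x": 0,"y": 0,"z": 0,"rx": 0,"ry": 0,"rz": 8.3,"claw": 0.6},{"x": 0,"y": 0,"z": 0,"rx": 0,"ry": 0,"rz": 0,"claw": 0.6},{"x": 0,"y": 0,"z": 0,"rx": 0,"ry": 0,"rz": 0,"claw": 0.6}]}}

```text
time: 31.95
ee_pos: [0.548, 0.0054, 0.3352]
tool_rot: [3.123, 0.004, 1.638]
contact_force: [1.2, 0.1, 1.1]
opening: 0.202
```

```bash
python3 go.py .6715 .0328 .295 1.571
```

```text
t 31.95 pos [0.548  0.0054 0.3352] rpy [3.1232 0.0036 1.6382] F [1.2 0.1 1.1] open 0.202 q6 -0.12
shift mm [ 19.2 124.3  42.4] rot deg [1.1 0.2 3.9]
```

>>> {"api": "drive_tool", "payload": {"moves": [{"x": 5,"y": 28,"z": 0,"rx": 1.1,"ry": 0,"rz": 3.9,"claw": 0.6},{"x": 8,"y": 30,"z": 0,"rx": 0,"ry": 0,"rz": 0,"claw": 0.6},{"x": 8,"y": 30,"z": 0,"rx": 0,"ry": 0,"rz": 0,"claw": 0.6},{"x": 6,"y": 28,"z": 10,"rx": 0,"ry": 0,"rz": 0,"claw": 0.6},{"x": 0,"y": 0,"z": 10,"rx": 0,"ry": 0,"rz": 0,"claw": 0.6}]}}

```text
time: 32.45
ee_pos: [0.6666, 0.0357, 0.3174]
tool_rot: [3.14, 0.003, 1.588]
contact_force: [-0.2, 0.4, -0.6]
opening: 0.201
```

```bash
python3 go.py .6715 .0328 .265 1.571; python3 - <<'E'
from h import *
cap("side","s25");crop("s25",250,60,400,260,3,"s25c")
E
```

```text
t 32.45 pos [0.6666 0.0357 0.3174] rpy [3.1399 0.0032 1.5881] F [-0.2  0.4 -0.6] open 0.201 q6 -0.02
shift mm [-2.8  4.7 52.4] rot deg [0.1 0.2 1. ]
```

View pics/s25c.png

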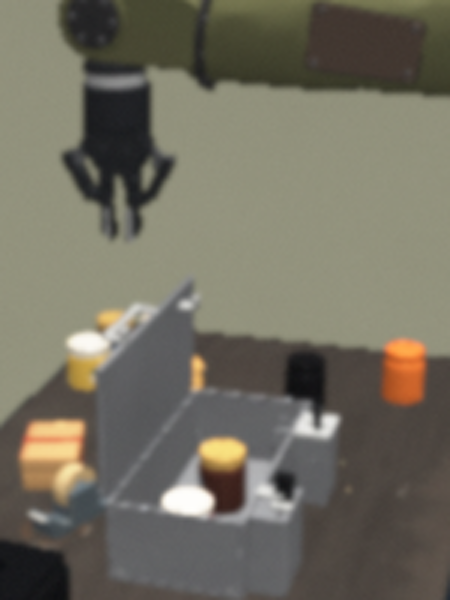

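>>> {"api": "drive_tool", "payload": {"moves": [{"x": -2,"y": 3,"z": 15,"rx": 0,"ry": 0,"rz": 1,"claw": 0.6},{"x": 0,"y": 1,"z": 15,"rx": 0,"ry": 0,"rz": 0,"claw": 0.6},{"x": 0,"y": 0,"z": 0,"rx": 0,"ry": 0,"rz": 0,"claw": 0.6},{"x": 0,"y": 0,"z": 0,"rx": 0,"ry": 0,"rz": 0,"claw": 0.6},{"x": 0,"y": 0,"z": 0,"rx": 0,"ry": 0,"rz": 0,"claw": 0.6}]}}

```text
time: 33.0
ee_pos: [0.6671, 0.0326, 0.2892]
tool_rot: [3.139, 0.003, 1.579]
contact_force: [-0.0, 0.2, 0.3]
opening: 0.205
```

```bash
python3 go.py .6715 .0328 .2106 1.571
```

```text
t 33.0 pos [0.6671 0.0326 0.2892] rpy [3.1388 0.0034 1.5792] F [-0.   0.2  0.3] open 0.205 q6 -0.01
shift mm [ 0.5  4.2 78.6] rot deg [0.2 0.2 0.5]
```

>>> {"api": "drive_tool", "payload": {"moves": [{"x": 0,"y": 4,"z": 10,"rx": 0.2,"ry": 0.2,"rz": 0.5,"claw": 0.6},{"x": 0,"y": 1,"z": 12,"rx": 0,"ry": 0,"rz": 0,"claw": 0.6},{"x": 0,"y": 0,"z": 10,"rx": 0,"ry": 0,"rz": 0,"claw": 0.6},{"x": 0,"y": 0,"z": 3,"rx": 0,"ry": 0,"rz": 0,"claw": 0.6},{"x": 0,"y": 0,"z": 0,"rx": 0,"ry": 0,"rz": 0,"claw": 0.6}]}}

```text
time: 33.5
ee_pos: [0.6724, 0.0325, 0.2524]
tool_rot: [3.141, -0.0, 1.571]
contact_force: [-0.4, 0.0, 0.3]
opening: 0.197
```

```bash
python3 go.py .6715 .0328 .2106 1.571
```

```text
t 33.5 pos [0.6724 0.0325 0.2524] rpy [ 3.1410e+00 -4.0000e-04  1.5707e+00] F [-0.4  0.   0.3] open 0.197 q6 -0.01
shift mm [ 0.2 -0.9 41.8] rot deg [ 0. -0. -0.]
```

>>> {"api": "drive_tool", "payload": {"moves": [{"x": 0,"y": -0.5,"z": 10,"rx": 0,"ry": 0,"rz": 0,"claw": 0.6},{"x": 0,"y": 0,"z": 12,"rx": 0,"ry": 0,"rz": 0,"claw": 0.6},{"x": 0,"y": 0,"z": 12,"rx": 0,"ry": 0,"rz": 0,"claw": 0.6},{"x": 0,"y": 0,"z": 6,"rx": 0,"ry": 0,"rz": 0,"claw": 0.6},{"x": 0,"y": 0,"z": 0,"rx": 0,"ry": 0,"rz": 0,"claw": 0.6}]}}

```text
time: 34.0
ee_pos: [0.6716, 0.0326, 0.2084]
tool_rot: [-3.141, -0.0, 1.571]
contact_force: [-0.1, -0.1, 0.2]
opening: 0.202
```

>>> {"api": "drive_tool", "payload": {"moves": [{"x": 0,"y": 0,"z": 0,"rx": 0,"ry": 0,"rz": 0,"claw": 1},{"x": 0,"y": 0,"z": 0,"rx": 0,"ry": 0,"rz": 0,"claw": 1},{"x": 0,"y": 0,"z": 0,"rx": 0,"ry": 0,"rz": 0,"claw": 1},{"x": 0,"y": 0,"z": 0,"rx": 0,"ry": 0,"rz": 0,"claw": 1},{"x": 0,"y": 0,"z": 0,"rx": 0,"ry": 0,"rz": 0,"claw": 1}], "squeeze": 40}}

```text
time: 34.5
ee_pos: [0.6717, 0.0326, 0.2087]
tool_rot: [-3.141, -0.0, 1.571]
contact_force: [-0.8, -0.8, -2.8]
opening: 0.089
```

```bash
python3 lid.py
```

```text
t 34.5 pos [0.6717 0.0326 0.2087] rpy [-3.1415e+00 -4.0000e-04  1.5708e+00] F [-0.8 -0.8 -2.8] open 0.089 q6 -0.01
theta 1.545 r 0.1578 (.1533)
```

>>> {"api": "drive_tool", "payload": {"moves": [{"x": 0,"y": -12,"z": -2,"rx": 0,"ry": 0,"rz": 0,"claw": 1},{"x": 0,"y": -13,"z": -1,"rx": 0,"ry": 0,"rz": 0,"claw": 1},{"x": 0,"y": -14,"z": 0.3,"rx": 0,"ry": 0,"rz": 0,"claw": 1},{"x": 0,"y": -15,"z": 2,"rx": 0,"ry": 0,"rz": 0,"claw": 1},{"x": 0,"y": -15,"z": 3.2,"rx": 0,"ry": 0,"rz": 0,"claw": 1}]}}

```text
time: 35.0
ee_pos: [0.6065, 0.033, 0.2121]
tool_rot: [3.122, -0.001, 1.571]
contact_force: [3.7, 0.3, -1.4]
opening: 0.093
```

```bash
python3 lid.py
```

```text
t 35.0 pos [0.6065 0.033  0.2121] rpy [ 3.1216e+00 -1.2000e-03  1.5708e+00] F [ 3.7  0.3 -1.4] open 0.093 q6 -0.01
theta 1.13 r 0.1592 (.1533)
```

>>> {"api": "drive_tool", "payload": {"moves": [{"x": 0,"y": -14.5,"z": 4.5,"rx": 0.5,"ry": 0,"rz": 0,"claw": 1},{"x": 0,"y": -14,"z": 6,"rx": 0.5,"ry": 0,"rz": 0,"claw": 1},{"x": 0,"y": -13.5,"z": 7.5,"rx": 0,"ry": 0,"rz": 0,"claw": 1},{"x": 0,"y": -13,"z": 9,"rx": 0,"ry": 0,"rz": 0,"claw": 1},{"x": 0,"y": -12,"z": 9.5,"rx": 0,"ry": 0,"rz": 0,"claw": 1}]}}

```text
time: 35.5
ee_pos: [0.5421, 0.0333, 0.1823]
tool_rot: [3.118, -0.002, 1.571]
contact_force: [2.1, 0.4, 1.4]
opening: 0.092
```

```bash
python3 lid.py
```

```text
t 35.5 pos [0.5421 0.0333 0.1823] rpy [ 3.1183e+00 -1.5000e-03  1.5709e+00] F [2.1 0.4 1.4] open 0.092 q6 -0.01
theta 0.678 r 0.1571 (.1533)
```

>>> {"api": "drive_tool", "payload": {"moves": [{"x": 0,"y": -11.5,"z": 10.5,"rx": 0.8,"ry": 0,"rz": 0,"claw": 1},{"x": 0,"y": -10,"z": 12,"rx": 0.4,"ry": 0,"rz": 0,"claw": 1},{"x": 0,"y": -9,"z": 12.5,"rx": 0,"ry": 0,"rz": 0,"claw": 1},{"x": 0,"y": -7,"z": 13,"rx": 0,"ry": 0,"rz": 0,"claw": 1},{"x": 0,"y": -4.5,"z": 9,"rx": 0,"ry": 0,"rz": 0,"claw": 1}]}}

```text
time: 36.0
ee_pos: [0.4991, 0.0335, 0.13]
tool_rot: [3.132, -0.002, 1.571]
contact_force: [-0.8, 0.4, 3.4]
opening: 0.091
```

```bash
python3 lid.py
```

```text
t 36.0 pos [0.4991 0.0335 0.13  ] rpy [ 3.1324e+00 -1.5000e-03  1.5712e+00] F [-0.8  0.4  3.4] open 0.091 q6 -0.01
theta 0.24 r 0.1547 (.1533)
```

>>> {"api": "drive_tool", "payload": {"moves": [{"x": 0,"y": -4.5,"z": 9,"rx": 0.5,"ry": 0,"rz": 0,"claw": 1},{"x": 0,"y": -3.5,"z": 9,"rx": 0,"ry": 0,"rz": 0,"claw": 1},{"x": 0,"y": -2.5,"z": 8,"rx": 0,"ry": 0,"rz": 0,"claw": 1},{"x": 0,"y": -1.5,"z": 6,"rx": 0,"ry": 0,"rz": 0,"claw": 1},{"x": 0,"y": 0,"z": 2,"rx": 0,"ry": 0,"rz": 0,"claw": 1}]}}

```text
time: 36.5
ee_pos: [0.4869, 0.0336, 0.0969]
tool_rot: [3.139, -0.001, 1.571]
contact_force: [-23.7, -0.1, 52.4]
opening: 0.093
```

```bash
python3 lid.py
```

```text
t 36.5 pos [0.4869 0.0336 0.0969] rpy [ 3.1392e+00 -1.4000e-03  1.5713e+00] F [-23.7  -0.1  52.4] open 0.093 q6 -0.01
theta 0.011 r 0.1534 (.1533)
```

>>> {"api": "drive_tool", "payload": {"moves": [{"x": 0,"y": 0,"z": -0.3,"rx": 0,"ry": 0,"rz": 0,"claw": 0.4},{"x": 0,"y": 0,"z": 0,"rx": 0,"ry": 0,"rz": 0,"claw": 0.4},{"x": 0,"y": 0,"z": -10,"rx": 0,"ry": 0,"rz": 0,"claw": 0.4},{"x": 0,"y": 0,"z": -25,"rx": 0,"ry": 0,"rz": 0,"claw": 0.4},{"x": 0,"y": 0,"z": -30,"rx": 0,"ry": 0,"rz": 0,"claw": 0.4}]}}

```text
time: 37.0
ee_pos: [0.4856, 0.0335, 0.161]
tool_rot: [-3.138, -0.001, 1.571]
contact_force: [-0.1, -0.1, -0.3]
opening: 0.301
```

```bash
python3 go.py .4436 .149 .16 3.14; python3 - <<'E'
from h import *
cap("side","s26");crop("s26",260,140,400,280,4,"s26c")
W=cloud("side",np.load("s26.npy")); W0=cloud("side",np.load("side0.npy"))
for w in(W0,W):
    m=(w[...,0]>.49)&(w[...,0]<.56)&(w[...,1]>-.1)&(w[...,1]<.17)&(w[...,2]>.09)&(w[...,2]<.125); print(np.median(w[m],0))
E
```

```text
t 37.0 pos [0.4856 0.0335 0.161 ] rpy [-3.1383e+00 -1.4000e-03  1.5714e+00] F [-0.1 -0.1 -0.3] open 0.301 q6 -0.01
shift mm [115.6 -41.9   1.3] rot deg [ -0.1  -0.2 -89.9]
[0.52880802 0.06252469 0.10494345]
[0.5278773  0.06487367 0.10526021]
```

View pics/s26c.png

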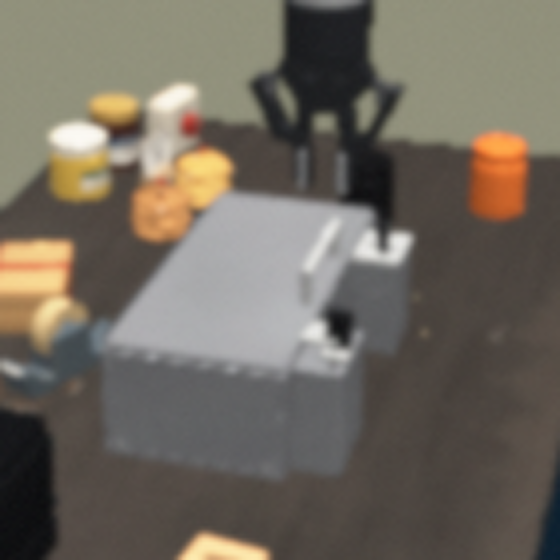

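>>> {"api": "drive_tool", "payload": {"moves": [{"x": 0,"y": 0,"z": -15,"rx": 0,"ry": 0,"rz": -8.3,"claw": 0.3},{"x": 15,"y": -10,"z": 0,"rx": 0,"ry": 0,"rz": -8.3,"claw": 0.3},{"x": 20,"y": -10,"z": 0,"rx": 0,"ry": 0,"rz": -8.3,"claw": 0.3},{"x": 20,"y": 0,"z": 0,"rx": 0,"ry": 0,"rz": -8.3,"claw": 0.3},{"x": 20,"y": 0,"z": 0,"rx": 0,"ry": 0,"rz": -8.3,"claw": 0.3}]}}

```text
time: 37.55
ee_pos: [0.4412, 0.0981, 0.1853]
tool_rot: [3.133, 0.006, 2.317]
contact_force: [-0.4, 0.0, 0.1]
opening: 0.351
```

>>> {"api": "drive_tool", "payload": {"moves": [{"x": 0,"y": 0,"z": 0,"rx": 0,"ry": 0,"rz": -8.3,"claw": 0.3},{"x": 0,"y": 0,"z": 0,"rx": 0,"ry": 0,"rz": -8.3,"claw": 0.3},{"x": 0,"y": 0,"z": 0,"rx": 0,"ry": 0,"rz": -8.3,"claw": 0.3},{"x": 0,"y": 0,"z": 0,"rx": 0,"ry": 0,"rz": -8.3,"claw": 0.3},{"x": 0,"y": 0,"z": 0,"rx": 0,"ry": 0,"rz": -8.3,"claw": 0.3}]}}

```text
time: 38.05
ee_pos: [0.4408, 0.1004, 0.1873]
tool_rot: [3.138, 0.014, 3.067]
contact_force: [-0.4, -0.4, 0.1]
opening: 0.349
```

```bash
python3 go.py .4436 .149 .15 3.138
```

```text
t 38.05 pos [0.4408 0.1004 0.1873] rpy [3.1383 0.0138 3.067 ] F [-0.4 -0.4  0.1] open 0.349 q6 -1.35
shift mm [ 1.3 48.6 37.5] rot deg [ 0.2  0.8 -4.1]
```

>>> {"api": "drive_tool", "payload": {"moves": [{"x": 0,"y": 18,"z": 0,"rx": 0.2,"ry": 0.8,"rz": -4,"claw": 0.3},{"x": 0,"y": 18,"z": 0,"rx": 0,"ry": 0,"rz": 0,"claw": 0.3},{"x": 0,"y": 10,"z": 5,"rx": 0,"ry": 0,"rz": 0,"claw": 0.3},{"x": 0,"y": 0,"z": 15,"rx": 0,"ry": 0,"rz": 0,"claw": 0.3},{"x": 0,"y": 0,"z": 0,"rx": 0,"ry": 0,"rz": 0,"claw": 0.3}]}}

```text
time: 38.55
ee_pos: [0.4428, 0.148, 0.1678]
tool_rot: [-3.141, 0.002, -3.138]
contact_force: [0.2, 0.3, 1.1]
opening: 0.352
```

```bash
python3 go.py .4436 .149 .093 3.138
```

```text
t 38.55 pos [0.4428 0.148  0.1678] rpy [-3.1412e+00  2.0000e-03 -3.1384e+00] F [0.2 0.3 1.1] open 0.352 q6 -1.33
shift mm [-0.7  1.1 74.8] rot deg [-0.   0.1  0.4]
```

>>> {"api": "drive_tool", "payload": {"moves": [{"x": 0,"y": 1,"z": 15,"rx": 0,"ry": 0,"rz": 0.4,"claw": 0.3},{"x": 0,"y": 0,"z": 20,"rx": 0,"ry": 0,"rz": 0,"claw": 0.3},{"x": 0,"y": 0,"z": 18,"rx": 0,"ry": 0,"rz": 0,"claw": 0.3},{"x": 0,"y": 0,"z": 12,"rx": 0,"ry": 0,"rz": 0,"claw": 0.3},{"x": 0,"y": 0,"z": 3,"rx": 0,"ry": 0,"rz": 0,"claw": 0.3}]}}

```text
time: 39.05
ee_pos: [0.4445, 0.1486, 0.1001]
tool_rot: [3.141, 0.006, 3.136]
contact_force: [0.1, -0.1, -0.6]
opening: 0.353
```

```bash
python3 go.py .4436 .149 .093 3.138
```

```text
t 39.05 pos [0.4445 0.1486 0.1001] rpy [3.1412 0.0057 3.1358] F [ 0.1 -0.1 -0.6] open 0.353 q6 -1.32
shift mm [0.9 0.4 7.1] rot deg [ 0.   0.3 -0.1]
```

>>> {"api": "drive_tool", "payload": {"moves": [{"x": 0.5,"y": 0,"z": 5,"rx": 0,"ry": 0.3,"rz": 0,"claw": 0.3},{"x": 0,"y": 0,"z": 2,"rx": 0,"ry": 0,"rz": 0,"claw": 0.3},{"x": 0,"y": 0,"z": 0,"rx": 0,"ry": 0,"rz": 0,"claw": 1},{"x": 0,"y": 0,"z": 0,"rx": 0,"ry": 0,"rz": 0,"claw": 1},{"x": 0,"y": 0,"z": 0,"rx": 0,"ry": 0,"rz": 0,"claw": 1}], "squeeze": 30}}

```text
time: 39.55
ee_pos: [0.4447, 0.1484, 0.0942]
tool_rot: [3.141, 0.002, 3.135]
contact_force: [1.3, 0.3, -6.7]
opening: 0.131
```

>>> {"api": "drive_tool", "payload": {"moves": [{"x": 0,"y": -6,"z": 0,"rx": 0,"ry": 0,"rz": 0,"claw": 1},{"x": 0,"y": -6,"z": 0,"rx": 0,"ry": 0,"rz": 0,"claw": 1},{"x": 0,"y": -6,"z": 0,"rx": 0,"ry": 0,"rz": 0,"claw": 1},{"x": 0,"y": -6,"z": 0,"rx": 0,"ry": 0,"rz": 0,"claw": 1},{"x": 0,"y": -3,"z": 0,"rx": 0,"ry": 0,"rz": 0,"claw": 1}]}}

```text
time: 40.05
ee_pos: [0.4446, 0.1196, 0.0942]
tool_rot: [3.14, 0.002, 3.136]
contact_force: [1.5, 1.1, -4.5]
opening: 0.129
```

```bash
python3 go.py .4436 .1194 .093 3.138
```

```text
t 40.05 pos [0.4446 0.1196 0.0942] rpy [3.1401e+00 2.2000e-03 3.1356e+00] F [ 1.5  1.1 -4.5] open 0.129 q6 -1.38
shift mm [ 1.  -0.2  1.2] rot deg [ 0.1  0.1 -0.1]
```

>>> {"api": "drive_tool", "payload": {"moves": [{"x": 0,"y": -1,"z": 0,"rx": 0,"ry": 0,"rz": 0,"claw": 1},{"x": 0,"y": -0.5,"z": 0,"rx": 0,"ry": 0,"rz": 0,"claw": 1},{"x": 0,"y": 0,"z": 0,"rx": 0,"ry": 0,"rz": 0,"claw": 0.3},{"x": 0,"y": 0,"z": 0,"rx": 0,"ry": 0,"rz": 0,"claw": 0.3},{"x": 0,"y": 0,"z": -5,"rx": 0,"ry": 0,"rz": 0,"claw": 0.3}]}}

```text
time: 40.55
ee_pos: [0.4446, 0.1179, 0.0996]
tool_rot: [3.139, 0.002, 3.135]
contact_force: [-0.6, -0.1, 0.4]
opening: 0.347
```

>>> {"api": "drive_tool", "payload": {"moves": [{"x": 0,"y": 0,"z": -25,"rx": 0,"ry": 0,"rz": 0,"claw": 0.3},{"x": 0,"y": 0,"z": -35,"rx": 0,"ry": 0,"rz": 0,"claw": 0.3},{"x": 0,"y": 0,"z": -35,"rx": 0,"ry": 0,"rz": 8,"claw": 0.5},{"x": 0,"y": -20,"z": 0,"rx": 0,"ry": 0,"rz": 8,"claw": 0.5},{"x": 0,"y": -20,"z": 0,"rx": 0,"ry": 0,"rz": 8,"claw": 0.5}]}}

```text
time: 41.05
ee_pos: [0.4358, 0.0787, 0.2012]
tool_rot: [3.138, 0.003, 2.707]
contact_force: [-0.0, -0.6, 0.0]
opening: 0.25
```

```bash
python3 go.py .4515 -.067 .18 1.75; python3 - <<'E'
from h import *
cap("side","s27");crop("s27",260,140,400,280,4,"s27c")
E
```

```text
t 41.05 pos [0.4358 0.0787 0.2012] rpy [3.1384 0.0032 2.7067] F [-0.  -0.6  0. ] open 0.25 q6 -1.04
shift mm [ -75.5 -125.6   21.1] rot deg [ 0.3  0.1 54.8]
```

View pics/s27c.png

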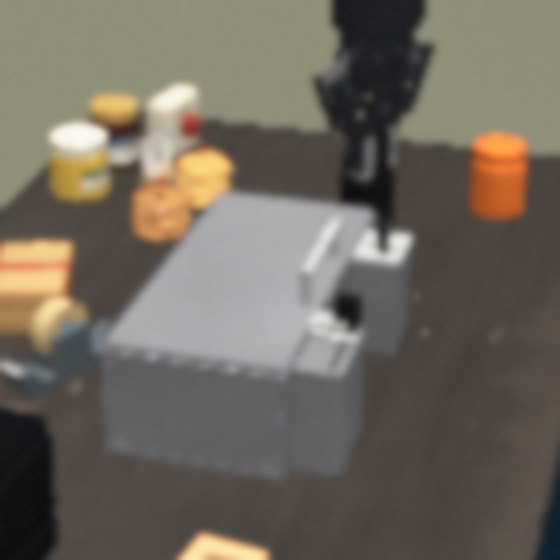

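>>> {"api": "drive_tool", "payload": {"moves": [{"x": -15,"y": -25,"z": 0,"rx": 0,"ry": 0,"rz": 8,"claw": 0.6},{"x": -12,"y": -26,"z": 0,"rx": 0,"ry": 0,"rz": 8,"claw": 0.6},{"x": -18,"y": -25,"z": 0,"rx": 0,"ry": 0,"rz": 8,"claw": 0.6},{"x": -22,"y": -18,"z": 0,"rx": 0,"ry": 0,"rz": 8,"claw": 0.6},{"x": -22,"y": -8,"z": 0,"rx": 0,"ry": 0,"rz": 8,"claw": 0.6}]}}

```text
time: 41.6
ee_pos: [0.4358, -0.066, 0.2046]
tool_rot: [3.134, 0.003, 1.986]
contact_force: [0.4, 1.5, 0.4]
opening: 0.202
```

```bash
python3 go.py .4517 -.067 .18 1.74
```

```text
t 41.6 pos [ 0.4358 -0.066   0.2046] rpy [3.1336 0.0034 1.986 ] F [0.4 1.5 0.4] open 0.202 q6 -0.65
shift mm [-7.3 14.  24.8] rot deg [ 0.5  0.1 14.1]
```

>>> {"api": "drive_tool", "payload": {"moves": [{"x": -2,"y": 6,"z": 0,"rx": 0.5,"ry": 0,"rz": 7,"claw": 0.6},{"x": -1,"y": 7,"z": 10,"rx": 0,"ry": 0,"rz": 7,"claw": 0.6},{"x": 0,"y": 0,"z": 15,"rx": 0,"ry": 0,"rz": 0,"claw": 0.6},{"x": 0,"y": 0,"z": 20,"rx": 0,"ry": 0,"rz": 0,"claw": 0.6},{"x": 0,"y": 0,"z": 0,"rx": 0,"ry": 0,"rz": 0,"claw": 0.6}]}}

```text
time: 42.1
ee_pos: [0.4506, -0.0678, 0.1609]
tool_rot: [3.139, 0.005, 1.726]
contact_force: [0.1, -0.8, 1.0]
opening: 0.203
```

```bash
python3 go.py .4517 -.067 .13 1.74; python3 - <<'E'
from h import *
cap("side","s28");crop("s28",320,150,400,230,7,"s28c")
cap("top","t28");crop("t28",290,190,370,260,8,"t28c")
E
```

```text
t 42.1 pos [ 0.4506 -0.0678  0.1609] rpy [3.1392 0.0054 1.7262] F [ 0.1 -0.8  1. ] open 0.203 q6 -0.38
shift mm [ 0.7  1.2 30.9] rot deg [ 0.1  0.3 -0.8]
```

View pics/s28c.png

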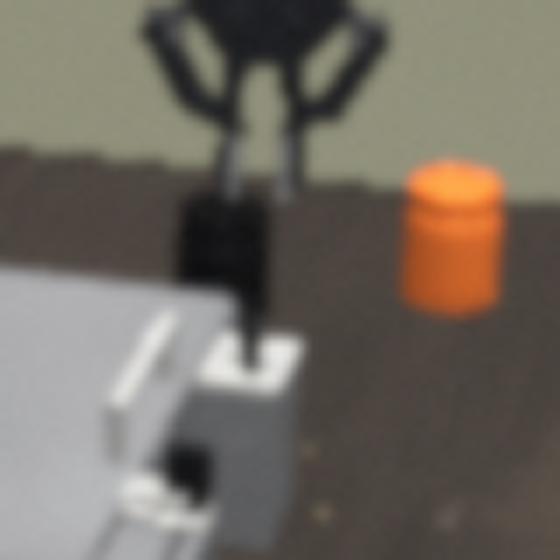

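View pics/t28c.png

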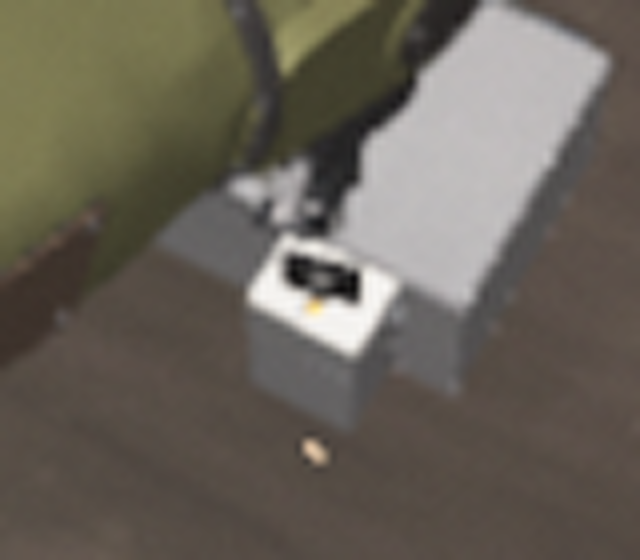

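>>> {"api": "drive_tool", "payload": {"moves": [{"x": 0.5,"y": 1,"z": 12,"rx": 0,"ry": 0.3,"rz": -0.5,"claw": 0.6},{"x": 0,"y": 0,"z": 12,"rx": 0,"ry": 0,"rz": 0,"claw": 0.6},{"x": 0,"y": 0,"z": 12,"rx": 0,"ry": 0,"rz": 0,"claw": 0.6},{"x": 0,"y": 0,"z": 6,"rx": 0,"ry": 0,"rz": 0,"claw": 0.6},{"x": 0,"y": 0,"z": 0,"rx": 0,"ry": 0,"rz": 0,"claw": 0.6}]}}

```text
time: 42.7
ee_pos: [0.4537, -0.0674, 0.1197]
tool_rot: [3.133, 0.002, 1.737]
contact_force: [-0.9, 1.1, 0.0]
opening: 0.201
```

```bash
python3 go.py .4519 -.067 .081 1.73
```

```text
t 42.7 pos [ 0.4537 -0.0674  0.1197] rpy [3.1334e+00 2.2000e-03 1.7370e+00] F [-0.9  1.1  0. ] open 0.201 q6 -0.39
shift mm [ 0.8 -2.  38.7] rot deg [0.5 0.1 0.4]
```

>>> {"api": "drive_tool", "payload": {"moves": [{"x": 0.5,"y": -1.6,"z": 6,"rx": 0.4,"ry": 0,"rz": 0.4,"claw": 0.6},{"x": 0,"y": 0,"z": 8,"rx": 0,"ry": 0,"rz": 0,"claw": 0.6},{"x": 0,"y": 0,"z": 10,"rx": 0,"ry": 0,"rz": 0,"claw": 0.6},{"x": 0,"y": 0,"z": 8,"rx": 0,"ry": 0,"rz": 0,"claw": 0.6},{"x": 0,"y": 0,"z": 4,"rx": 0,"ry": 0,"rz": 0,"claw": 0.6}]}}

```text
time: 43.2
ee_pos: [0.4523, -0.0673, 0.0813]
tool_rot: [3.14, 0.003, 1.729]
contact_force: [0.2, -0.0, 0.2]
opening: 0.2
```

```bash
python3 go.py .4519 -.067 .081 1.73
```

```text
t 43.2 pos [ 0.4523 -0.0673  0.0813] rpy [3.1400e+00 2.6000e-03 1.7295e+00] F [ 0.2 -0.   0.2] open 0.2 q6 -0.38
shift mm [ 0.3 -0.4  0.3] rot deg [ 0.1  0.1 -0. ]
```

>>> {"api": "drive_tool", "payload": {"moves": [{"x": 0,"y": 0,"z": 0.5,"rx": 0,"ry": 0,"rz": 0,"claw": 1},{"x": 0,"y": 0,"z": 0,"rx": 0,"ry": 0,"rz": 0,"claw": 1},{"x": 0,"y": 0,"z": 0,"rx": 0,"ry": 0,"rz": 0,"claw": 1},{"x": 0,"y": 0,"z": 0,"rx": 0,"ry": 0,"rz": -4,"claw": 1},{"x": 0,"y": 0,"z": 0,"rx": 0,"ry": 0,"rz": -5,"claw": 1}], "squeeze": 60}}

```text
time: 43.7
ee_pos: [0.4523, -0.0672, 0.0806]
tool_rot: [3.141, 0.003, 1.891]
contact_force: [0.1, -0.3, -0.3]
opening: 0.1
```

```bash
python3 go.py .4522 -.067 .0803 3.29
```

```text
t 43.7 pos [ 0.4523 -0.0672  0.0806] rpy [3.1410e+00 2.7000e-03 1.8907e+00] F [ 0.1 -0.3 -0.3] open 0.1 q6 -0.55
shift mm [0.3 0.  0.3] rot deg [ -0.1   0.2 -80.2]
```

>>> {"api": "drive_tool", "payload": {"moves": [{"x": 0,"y": 0,"z": 0,"rx": 0,"ry": 0.2,"rz": -7,"claw": 1},{"x": 0,"y": 0,"z": 0,"rx": 0,"ry": 0,"rz": -7,"claw": 1},{"x": 0,"y": 0,"z": 0,"rx": 0,"ry": 0,"rz": -7,"claw": 1},{"x": 0,"y": 0,"z": 0,"rx": 0,"ry": 0,"rz": -7,"claw": 1},{"x": 0,"y": 0,"z": 0,"rx": 0,"ry": 0,"rz": -7,"claw": 1}]}}

```text
time: 44.2
ee_pos: [0.4527, -0.067, 0.0807]
tool_rot: [3.139, 0.0, 2.524]
contact_force: [0.1, 0.8, -1.0]
opening: 0.101
```

```bash
python3 go.py .4522 -.067 .0803 3.29
```

```text
t 44.2 pos [ 0.4527 -0.067   0.0807] rpy [3.1393e+00 2.0000e-04 2.5244e+00] F [ 0.1  0.8 -1. ] open 0.101 q6 -1.18
shift mm [ 0.4 -0.3  0.4] rot deg [  0.1   0.1 -43.9]
```

>>> {"api": "drive_tool", "payload": {"moves": [{"x": 0,"y": 0,"z": 0,"rx": 0,"ry": 0,"rz": -7,"claw": 1},{"x": 0,"y": 0,"z": 0,"rx": 0,"ry": 0,"rz": -7,"claw": 1},{"x": 0,"y": 0,"z": 0,"rx": 0,"ry": 0,"rz": -7,"claw": 1},{"x": 0,"y": 0,"z": 0,"rx": 0,"ry": 0,"rz": -6,"claw": 1},{"x": 0,"y": 0,"z": 0,"rx": 0,"ry": 0,"rz": -5,"claw": 1}]}}

```text
time: 44.7
ee_pos: [0.4528, -0.0666, 0.0807]
tool_rot: [3.139, 0.002, 3.106]
contact_force: [-0.6, 2.2, -0.7]
opening: 0.096
```

```bash
python3 go.py .4522 -.067 .0803 3.29;python3 -c "
from cell import bot;print(bot.sense()['torque'])"
```

```text
t 44.7 pos [ 0.4528 -0.0666  0.0807] rpy [3.1386e+00 2.1000e-03 3.1065e+00] F [-0.6  2.2 -0.7] open 0.096 q6 -1.77
shift mm [ 0.6 -0.4  0.4] rot deg [  0.2   0.1 -10.5]
[ 0.16719897  0.09022034 -0.07015239]
```

>>> {"api": "drive_tool", "payload": {"moves": [{"x": 0,"y": 0,"z": 0,"rx": 0,"ry": 0,"rz": -4,"claw": 1},{"x": 0,"y": 0,"z": 0,"rx": 0,"ry": 0,"rz": -3,"claw": 1},{"x": 0,"y": 0,"z": 0,"rx": 0,"ry": 0,"rz": -2.5,"claw": 1},{"x": 0,"y": 0,"z": 0,"rx": 0,"ry": 0,"rz": -1,"claw": 1},{"x": 0,"y": 0,"z": 0,"rx": 0,"ry": 0,"rz": 0,"claw": 1}]}}

```text
time: 45.2
ee_pos: [0.4527, -0.0664, 0.0807]
tool_rot: [3.138, 0.003, -2.985]
contact_force: [-0.3, -0.2, -0.2]
opening: 0.096
```

```bash
python3 go.py .4522 -.067 .0803 3.14;python3 -c "
from cell import bot;print(bot.sense()['torque'])"
```

```text
t 45.2 pos [ 0.4527 -0.0664  0.0807] rpy [ 3.1382e+00  2.8000e-03 -2.9850e+00] F [-0.3 -0.2 -0.2] open 0.096 q6 -1.96
shift mm [ 0.6 -0.5  0.4] rot deg [0.2 0.1 9.1]
[ 0.07547478  0.11722271 -0.18515342]
```

>>> {"api": "drive_tool", "payload": {"moves": [{"x": 0,"y": 0,"z": 0,"rx": 0,"ry": 0,"rz": -1.5,"claw": 1},{"x": 0,"y": 0,"z": 0,"rx": 0,"ry": 0,"rz": -1,"claw": 1},{"x": 0,"y": 0,"z": 0,"rx": 0,"ry": 0,"rz": -1,"claw": 1},{"x": 0,"y": 0,"z": 0,"rx": 0,"ry": 0,"rz": 0,"claw": 1},{"x": 0,"y": 0,"z": 0,"rx": 0,"ry": 0,"rz": 0,"claw": 1}]}}

```text
time: 45.7
ee_pos: [0.4527, -0.0663, 0.0807]
tool_rot: [3.138, 0.003, -2.923]
contact_force: [-1.2, 0.5, -0.1]
opening: 0.097
```

```bash
python3 go.py .4522 -.067 .0803 3.14;python3 -c "
from cell import bot;print(bot.sense()['torque'])"
```

```text
t 45.7 pos [ 0.4527 -0.0663  0.0807] rpy [ 3.1377  0.0033 -2.9232] F [-1.2  0.5 -0.1] open 0.097 q6 -2.02
shift mm [ 0.6 -0.5  0.4] rot deg [ 0.2  0.2 12.6]
[ 0.12705355  0.204735   -0.67462475]
```

>>> {"api": "drive_tool", "payload": {"moves": [{"x": 0,"y": 0,"z": 0,"rx": 0,"ry": 0,"rz": 4,"claw": 1},{"x": 0,"y": 0,"z": 0,"rx": 0,"ry": 0,"rz": 4,"claw": 1},{"x": 0,"y": 0,"z": 0,"rx": 0,"ry": 0,"rz": 3,"claw": 1},{"x": 0,"y": 0,"z": 0,"rx": 0,"ry": 0,"rz": 1,"claw": 1},{"x": 0,"y": 0,"z": 0,"rx": 0,"ry": 0,"rz": 0,"claw": 1}]}}

```text
time: 46.2
ee_pos: [0.4533, -0.0667, 0.0808]
tool_rot: [3.139, 0.004, -3.137]
contact_force: [-0.5, 0.5, -0.9]
opening: 0.101
```

```bash
python3 go.py .4525 -.067 .0803 3.14;python3 -c "
from cell import bot;print(bot.sense()['torque'])"
```

```text
t 46.2 pos [ 0.4533 -0.0667  0.0808] rpy [ 3.1387  0.0037 -3.1373] F [-0.5  0.5 -0.9] open 0.101 q6 -1.81
shift mm [ 0.8 -0.3  0.5] rot deg [0.2 0.2 0.3]
[ 0.01954735 -0.01032412 -0.04270679]
```

Now pull up gently.

>>> {"api": "drive_tool", "payload": {"moves": [{"x": 0.6,"y": 0,"z": -1.5,"rx": 0,"ry": 0,"rz": 0,"claw": 1},{"x": 0,"y": 0,"z": -2,"rx": 0,"ry": 0,"rz": 0,"claw": 1},{"x": 0,"y": 0,"z": -2,"rx": 0,"ry": 0,"rz": 0,"claw": 1},{"x": 0,"y": 0,"z": -2,"rx": 0,"ry": 0,"rz": 0,"claw": 1},{"x": 0,"y": 0,"z": -2,"rx": 0,"ry": 0,"rz": 0,"claw": 1}]}}

```text
time: 46.7
ee_pos: [0.4526, -0.0668, 0.0911]
tool_rot: [3.139, 0.004, -3.133]
contact_force: [-0.6, -0.1, -0.4]
opening: 0.099
```

```bash
python3 go.py .4525 -.067 .0803 3.14
```

```text
t 46.7 pos [ 0.4526 -0.0668  0.0911] rpy [ 3.139   0.0038 -3.1334] F [-0.6 -0.1 -0.4] open 0.099 q6 -1.81
shift mm [ 0.2 -0.2 10.8] rot deg [0.1 0.2 0.6]
```

Coming out freely. Raise fully and look.

>>> {"api": "drive_tool", "payload": {"moves": [{"x": 0,"y": 0,"z": -6,"rx": 0,"ry": 0,"rz": 0,"claw": 1},{"x": 0,"y": 0,"z": -10,"rx": 0,"ry": 0,"rz": 0,"claw": 1},{"x": 0,"y": 0,"z": -20,"rx": 0,"ry": 0,"rz": 0,"claw": 1},{"x": 0,"y": 0,"z": -25,"rx": 0,"ry": 0,"rz": 0,"claw": 1},{"x": 0,"y": 0,"z": -25,"rx": 0,"ry": 0,"rz": 0,"claw": 1}], "squeeze": 40}}

```text
time: 47.2
ee_pos: [0.4509, -0.0667, 0.1802]
tool_rot: [3.138, -0.001, -3.133]
contact_force: [0.7, 0.1, -0.3]
opening: 0.096
```

```bash
python3 go.py .4824 .3561 .18 3.007; python3 - <<'E'
from h import *
cap("side","s29");crop("s29",300,130,400,230,6,"s29c")
E
```

```text
t 47.2 pos [ 0.4509 -0.0667  0.1802] rpy [ 3.1380e+00 -5.0000e-04 -3.1332e+00] F [ 0.7  0.1 -0.3] open 0.096 q6 -1.81
shift mm [-35.  422.6   1.7] rot deg [ 0.2 -0.   8.2]
```

View pics/s29c.png

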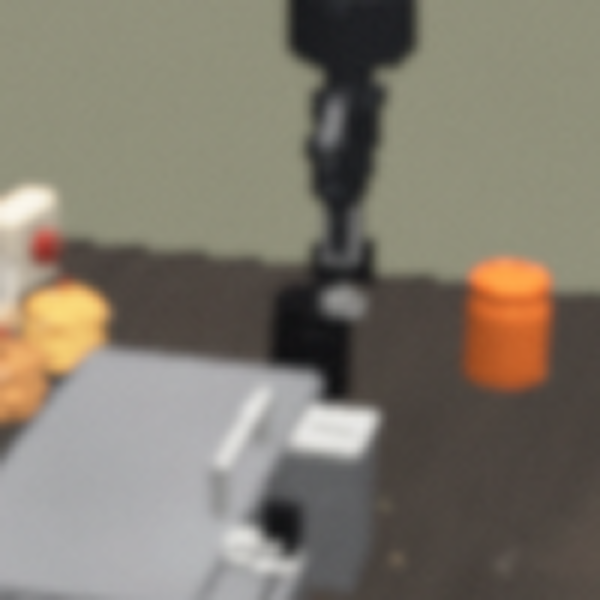

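>>> {"api": "drive_tool", "payload": {"moves": [{"x": 0,"y": 35,"z": -3,"rx": 0,"ry": 0,"rz": 1.5,"claw": 1},{"x": -2,"y": 44,"z": 0,"rx": 0,"ry": 0,"rz": 1.5,"claw": 1},{"x": -3,"y": 44,"z": 0,"rx": 0,"ry": 0,"rz": 1.5,"claw": 1},{"x": -3,"y": 44,"z": 0,"rx": 0,"ry": 0,"rz": 1.5,"claw": 1},{"x": -3,"y": 44,"z": 0,"rx": 0,"ry": 0,"rz": 1,"claw": 1}]}}

```text
time: 47.75
ee_pos: [0.4749, 0.1457, 0.1943]
tool_rot: [3.139, 0.013, 3.015]
contact_force: [1.1, 0.6, 0.5]
opening: 0.096
```

```bash
python3 go.py .4824 .3561 .16 3.007
```

```text
t 47.75 pos [0.4749 0.1457 0.1943] rpy [3.1386 0.0129 3.0153] F [1.1 0.6 0.5] open 0.096 q6 -1.22
shift mm [ 19.5 209.6  34.7] rot deg [0.2 0.7 0.5]
```

>>> {"api": "drive_tool", "payload": {"moves": [{"x": 4,"y": 42,"z": 2,"rx": 0.1,"ry": 0.4,"rz": 0.5,"claw": 1},{"x": 4,"y": 44,"z": 2,"rx": 0,"ry": 0.2,"rz": 0,"claw": 1},{"x": 4,"y": 44,"z": 2,"rx": 0,"ry": 0,"rz": 0,"claw": 1},{"x": 4,"y": 42,"z": 2,"rx": 0,"ry": 0,"rz": 0,"claw": 1},{"x": 3,"y": 25,"z": 2,"rx": 0,"ry": 0,"rz": 0,"claw": 1}]}}

```text
time: 48.25
ee_pos: [0.4813, 0.354, 0.188]
tool_rot: [3.139, 0.005, 3.007]
contact_force: [0.5, -0.8, -0.5]
opening: 0.093
```

```bash
python3 go.py .4824 .3561 .10 3.007
```

```text
t 48.25 pos [0.4813 0.354  0.188 ] rpy [3.1387 0.0049 3.0074] F [ 0.5 -0.8 -0.5] open 0.093 q6 -0.86
shift mm [-0.4  1.9 88. ] rot deg [0.2 0.3 0. ]
```

>>> {"api": "drive_tool", "payload": {"moves": [{"x": 0,"y": 0,"z": 20,"rx": 0.2,"ry": 0.3,"rz": 0,"claw": 1},{"x": 0,"y": 0,"z": 30,"rx": 0,"ry": 0,"rz": 0,"claw": 1},{"x": 0,"y": 0,"z": 30,"rx": 0,"ry": 0,"rz": 0,"claw": 1},{"x": 0,"y": 0,"z": 15,"rx": 0,"ry": 0,"rz": 0,"claw": 1},{"x": 0,"y": 0,"z": 0,"rx": 0,"ry": 0,"rz": 0,"claw": 1}]}}

```text
time: 48.75
ee_pos: [0.4804, 0.3588, 0.0924]
tool_rot: [3.141, 0.001, 3.013]
contact_force: [-0.3, 0.8, -0.2]
opening: 0.092
```

```bash
python3 go.py .4824 .3561 .05 3.007; python3 - <<'E'
from h import *
cap("side","s30");crop("s30",280,210,360,290,7,"s30c")
E
```

```text
t 48.75 pos [0.4804 0.3588 0.0924] rpy [3.1409e+00 8.0000e-04 3.0132e+00] F [-0.3  0.8 -0.2] open 0.092 q6 -0.86
shift mm [-2.3 -2.4 42.4] rot deg [0.  0.  0.4]
```

View pics/s30c.png

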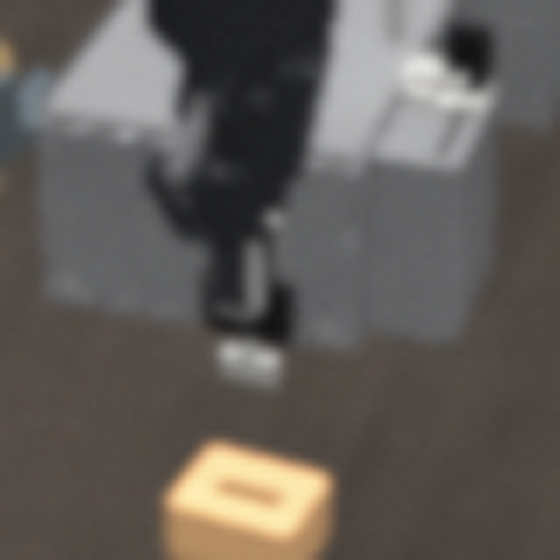

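Key in grip, stand slot empty and aligned below. Correct xy and descend toward the mouth.

>>> {"api": "drive_tool", "payload": {"moves": [{"x": -2,"y": -2,"z": 8,"rx": 0,"ry": 0,"rz": 0.4,"claw": 1},{"x": 0,"y": 0,"z": 10,"rx": 0,"ry": 0,"rz": 0,"claw": 1},{"x": 0,"y": 0,"z": 10,"rx": 0,"ry": 0,"rz": 0,"claw": 1},{"x": 0,"y": 0,"z": 8,"rx": 0,"ry": 0,"rz": 0,"claw": 1},{"x": 0,"y": 0,"z": 0,"rx": 0,"ry": 0,"rz": 0,"claw": 1}]}}

```text
time: 49.3
ee_pos: [0.4843, 0.3572, 0.0583]
tool_rot: [3.137, 0.006, 3.005]
contact_force: [-0.4, -0.0, -0.9]
opening: 0.092
```

```bash
python3 go.py .4824 .3561 .0107 3.007
```

```text
t 49.3 pos [0.4843 0.3572 0.0583] rpy [3.1368 0.0056 3.005 ] F [-0.4 -0.  -0.9] open 0.092 q6 -0.86
shift mm [ 2.  -1.6 47.6] rot deg [ 0.3  0.3 -0.1]
```

>>> {"api": "drive_tool", "payload": {"moves": [{"x": 1.5,"y": -1,"z": 8,"rx": 0.3,"ry": 0.3,"rz": 0,"claw": 1},{"x": 0,"y": 0,"z": 8,"rx": 0,"ry": 0,"rz": 0,"claw": 1},{"x": 0,"y": 0,"z": 3,"rx": 0,"ry": 0,"rz": 0,"claw": 1},{"x": 0,"y": 0,"z": 0,"rx": 0,"ry": 0,"rz": 0,"claw": 1},{"x": 0,"y": 0,"z": 0,"rx": 0,"ry": 0,"rz": 0,"claw": 1}]}}

```text
time: 49.8
ee_pos: [0.4826, 0.3565, 0.0377]
tool_rot: [-3.141, -0.0, 3.005]
contact_force: [0.2, 0.2, 0.6]
opening: 0.095
```

```bash
python3 go.py .4824 .3561 .0107 3.007
```

```text
t 49.8 pos [0.4826 0.3565 0.0377] rpy [-3.1407e+00 -1.0000e-04  3.0052e+00] F [0.2 0.2 0.6] open 0.095 q6 -0.86
shift mm [ 0.2 -0.5 27. ] rot deg [-0.1 -0.  -0.1]
```

>>> {"api": "drive_tool", "payload": {"moves": [{"x": 0,"y": -0.3,"z": 4,"rx": 0,"ry": 0,"rz": 0,"claw": 1},{"x": 0,"y": 0,"z": 4,"rx": 0,"ry": 0,"rz": 0,"claw": 1},{"x": 0,"y": 0,"z": 3,"rx": 0,"ry": 0,"rz": 0,"claw": 1},{"x": 0,"y": 0,"z": 2,"rx": 0,"ry": 0,"rz": 0,"claw": 1},{"x": 0,"y": 0,"z": 2,"rx": 0,"ry": 0,"rz": 0,"claw": 1}]}}

```text
time: 50.3
ee_pos: [0.483, 0.3565, 0.0223]
tool_rot: [3.142, 0.001, 3.005]
contact_force: [1.0, -0.4, -0.5]
opening: 0.098
```

```bash
python3 go.py .4824 .3561 .0107 3.007
```

```text
t 50.3 pos [0.483  0.3565 0.0223] rpy [3.1415e+00 1.1000e-03 3.0052e+00] F [ 1.  -0.4 -0.5] open 0.098 q6 -0.86
shift mm [ 0.5 -0.5 11.6] rot deg [ 0.   0.1 -0.1]
```

In the slot, no force. Down to the bow.

>>> {"api": "drive_tool", "payload": {"moves": [{"x": 0,"y": 0,"z": 4,"rx": 0,"ry": 0,"rz": 0,"claw": 1},{"x": 0,"y": 0,"z": 3,"rx": 0,"ry": 0,"rz": 0,"claw": 1},{"x": 0,"y": 0,"z": 2,"rx": 0,"ry": 0,"rz": 0,"claw": 1},{"x": 0,"y": 0,"z": 1.5,"rx": 0,"ry": 0,"rz": 0,"claw": 1},{"x": 0,"y": 0,"z": 0.5,"rx": 0,"ry": 0,"rz": 0,"claw": 1}]}}

```text
time: 50.8
ee_pos: [0.483, 0.3561, 0.0106]
tool_rot: [-3.141, 0.001, 3.005]
contact_force: [-4.4, -3.5, 10.2]
opening: 0.093
```

```bash
python3 go.py .4824 .3561 .0107 3.007
```

```text
t 50.8 pos [0.483  0.3561 0.0106] rpy [-3.1409e+00  8.0000e-04  3.0052e+00] F [-4.4 -3.5 10.2] open 0.093 q6 -0.86
shift mm [ 0.6 -0.1 -0.1] rot deg [-0.   0.  -0.1]
```

Seated. Release and raise.

>>> {"api": "drive_tool", "payload": {"moves": [{"x": 0,"y": 0,"z": 0,"rx": 0,"ry": 0,"rz": 0,"claw": 0.5},{"x": 0,"y": 0,"z": 0,"rx": 0,"ry": 0,"rz": 0,"claw": 0.5},{"x": 0,"y": 0,"z": -8,"rx": 0,"ry": 0,"rz": 0,"claw": 0.5},{"x": 0,"y": 0,"z": -25,"rx": 0,"ry": 0,"rz": 0,"claw": 0.5},{"x": 0,"y": 0,"z": -40,"rx": 0,"ry": 0,"rz": 0,"claw": 0.5}]}}

```text
time: 51.3
ee_pos: [0.4808, 0.3551, 0.0814]
tool_rot: [-3.136, -0.006, 3.005]
contact_force: [0.4, -0.1, -0.3]
opening: 0.25
```

>>> {"api": "drive_tool", "payload": {"moves": [{"x": 0,"y": 0,"z": -40,"rx": 0,"ry": 0,"rz": 0,"claw": 0.5},{"x": 0,"y": 0,"z": -40,"rx": 0,"ry": 0,"rz": 0,"claw": 0.5},{"x": 0,"y": 0,"z": -30,"rx": 0,"ry": 0,"rz": 0,"claw": 0.5},{"x": 35,"y": 0,"z": 0,"rx": 0,"ry": 0,"rz": 0,"claw": 0.5},{"x": 35,"y": 0,"z": 0,"rx": 0,"ry": 0,"rz": 0,"claw": 0.5}]}}

```text
time: 51.8
ee_pos: [0.414, 0.3655, 0.2046]
tool_rot: [3.139, 0.003, 3.002]
contact_force: [-0.3, 0.7, -0.2]
opening: 0.251
```

```bash
python3 go.py; python3 - <<'E'
from h import *
cap("side","s31");crop("s31",250,140,410,300,4,"s31c")
cap("top","t31");crop("t31",190,140,390,290,4,"t31c")
E
```

```text
t 51.8 pos [0.414  0.3655 0.2046] rpy [3.1392e+00 2.8000e-03 3.0018e+00] F [-0.3  0.7 -0.2] open 0.251 q6 -0.77
```

View pics/s31c.png

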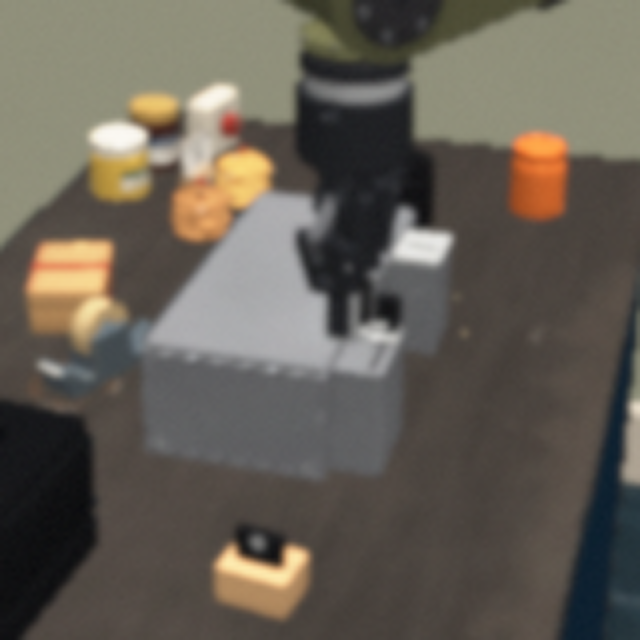

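View pics/t31c.png

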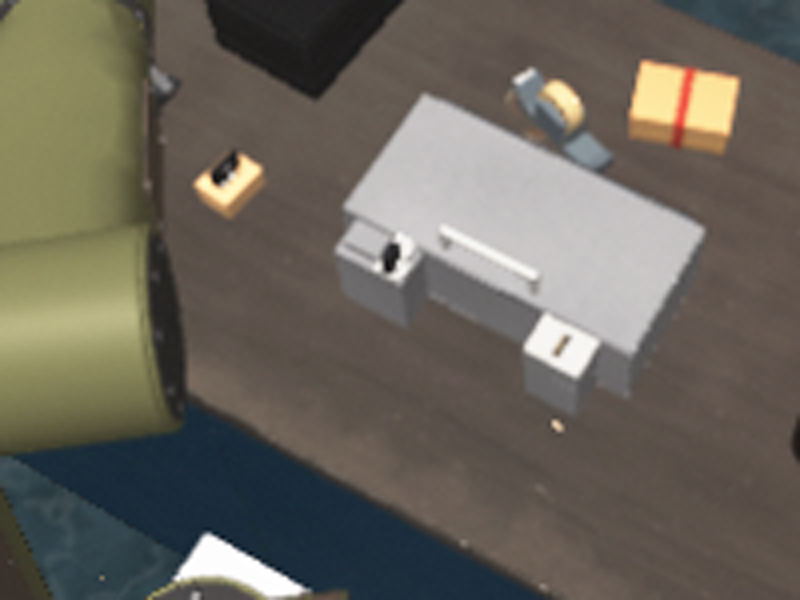

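```bash
python3 - <<'E'
from h import *
a=cv2.imread("pics/side0.png");b=cv2.imread("pics/s31.png")
W=cloud("side",np.load("side0.npy"));V=cloud("side",np.load("s31.npy"))
for w in(W,V):
    m=(w[...,0]>.33)&(w[...,0]<.45)&(w[...,1]>.39)&(w[...,1]<.51)&(w[...,2]>.02)&(w[...,2]<.06); print(m.sum(),w[m].mean(0).round(4))
    m=(w[...,0]>.65)&(w[...,0]<.8)&(w[...,1]>-.4)&(w[...,1]<-.2)&(w[...,2]>.03)&(w[...,2]<.1); print(m.sum(),w[m].mean(0).round(4))
print(bot.job_done())
E
```

```text
351 [0.3881 0.4777 0.0309]
199 [ 0.736  -0.2904  0.0418]
351 [0.3883 0.4776 0.0308]
191 [ 0.7345 -0.2895  0.0422]
the job is handed in; nothing more can be done
None
```

The job is done and handed in at about 52 s of the 210 s allowed; no verdict was reported. Each step ran in the order you gave:

1. **Unlock:** the key went from the stand into the lock and turned clockwise until it reached its stop. The safety tab slid 30 mm aside, also to its stop.
2. **Load:** I lifted the lid and stood the one loose jar I found (`jar_b`, 80 mm with the yellow lid) in the middle of the box. It is beside the jar already at the left end.
3. **Close up:** I shut the lid and slid the tab back. I turned the key back to its stop, drew it out without resistance and put it back in its stand.

**Last checks**
- In the pictures, the lid is shut with its top at the starting height, and the tab, keyhole slot, key and stand all look as they did at the start.
- The bell read the same as at the start, and the cookie packs within 2 mm.
- The arm was clear of everything.
- Before the lid closed, the new jar read about 5 mm in front of and 30 mm to the right of the box centre, upright. I did not look inside again after that.

**What disagreed**
- **Tool height:** the real fingertips sat about 30 mm higher than the reported tool position. Because of this my first grasp of the key closed on air; I corrected for it afterwards.
- **Camera offset:** the two cameras differed by 3–8 mm in y, so I mostly used the top one.
- **Closing force:** the wrist read about 52 N upward (about 58 N in all) for a moment as the lid seated. That is under the 120 N wrist limit. The fingers were on the handle at the time, but I could not rule out that the 40 N limit on the gripper's body applies to it.

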